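# Rig the bench tool rail with the hangers that fit, box the larger ones

### The job

Rig the bench rail for the air tools: feed every small hanger, the size that fits, into the rail at its open end and slide it along, so that they end up in a row against the rubber end stop, shoe touching shoe. The larger look-alike hangers are for another rail: raise the steel case's lid until it stands open by itself, put them inside, and lower the lid gently until it is shut. Leave the other things on the bench where they are.

Things in the scene. Friction and masses are not known exactly. Their poses are not given: they have to be found in the camera images.
- small_1: Small air-tool hanger, 0.29-0.47 kg, the size that fits the rail (1-3 present). Stands on its flat fork plate. Origin: underside, below the grip block; z up, +x from fork to shoe. mm: black grip block 26x20x40 (x,y,z) centred (0,0,82), top 102; steel back plate 34 wide, 102 tall, x 13 to 18; fork plate 8 thick, 58 wide, x -50 (two prongs) to 40 (heel).
- small_2: Small air-tool hanger, 0.29-0.47 kg, the size that fits the rail (1-3 present). Stands on its flat fork plate. Origin: underside, below the grip block; z up, +x from fork to shoe. mm: black grip block 26x20x40 (x,y,z) centred (0,0,82), top 102; steel back plate 34 wide, 102 tall, x 13 to 18; fork plate 8 thick, 58 wide, x -50 (two prongs) to 40 (heel).
- small_3: Small air-tool hanger, 0.29-0.47 kg, the size that fits the rail (1-3 present). Stands on its flat fork plate. Origin: underside, below the grip block; z up, +x from fork to shoe. mm: black grip block 26x20x40 (x,y,z) centred (0,0,82), top 102; steel back plate 34 wide, 102 tall, x 13 to 18; fork plate 8 thick, 58 wide, x -50 (two prongs) to 40 (heel).
- large_1: Large air-tool hanger, look-alike, 0.4-0.65 kg, goes into the case (1-3 present). Stands on its flat fork plate. Origin: underside, below the grip block; z up, +x from fork to shoe. mm: black grip block 26x24x40 (x,y,z) centred (0,0,82), top 102; steel back plate 44 wide, 102 tall, x 13 to 18; fork plate 8 thick, 76 wide, x -50 (two prongs) to 40 (heel).
- large_2: Large air-tool hanger, look-alike, 0.4-0.65 kg, goes into the case (1-3 present). Stands on its flat fork plate. Origin: underside, below the grip block; z up, +x from fork to shoe. mm: black grip block 26x24x40 (x,y,z) centred (0,0,82), top 102; steel back plate 44 wide, 102 tall, x 13 to 18; fork plate 8 thick, 76 wide, x -50 (two prongs) to 40 (heel).
- large_3: Large air-tool hanger, look-alike, 0.4-0.65 kg, goes into the case (1-3 present). Stands on its flat fork plate. Origin: underside, below the grip block; z up, +x from fork to shoe. mm: black grip block 26x24x40 (x,y,z) centred (0,0,82), top 102; steel back plate 44 wide, 102 tall, x 13 to 18; fork plate 8 thick, 76 wide, x -50 (two prongs) to 40 (heel).
- small_1_shoe (a point): Centre of that small hanger's pale slide shoe, at (34, 0, 82) mm in the hanger: 12 x 60 x 22 mm (x, y, z), on a steel neck 10 long, 30 wide, 8 high that joins it to the back plate.
- small_2_shoe (a point): Centre of that small hanger's pale slide shoe, at (34, 0, 82) mm in the hanger: 12 x 60 x 22 mm (x, y, z), on a steel neck 10 long, 30 wide, 8 high that joins it to the back plate.
- small_3_shoe (a point): Centre of that small hanger's pale slide shoe, at (34, 0, 82) mm in the hanger: 12 x 60 x 22 mm (x, y, z), on a steel neck 10 long, 30 wide, 8 high that joins it to the back plate.
- large_1_shoe (a point): Centre of that large hanger's pale slide shoe, at (34, 0, 82) mm in the hanger: 12 x 80 x 38 mm (x, y, z), too tall for the rail; neck 10 long, 30 wide, 16 high.
- large_2_shoe (a point): Centre of that large hanger's pale slide shoe, at (34, 0, 82) mm in the hanger: 12 x 80 x 38 mm (x, y, z), too tall for the rail; neck 10 long, 30 wide, 16 high.
- large_3_shoe (a point): Centre of that large hanger's pale slide shoe, at (34, 0, 82) mm in the hanger: 12 x 80 x 38 mm (x, y, z), too tall for the rail; neck 10 long, 30 wide, 16 high.
- rail: Fixed bench tool rail: aluminium C-channel 340 mm long, two grey posts behind it (x 13 to 38, y -110 and 110). Origin: on the bench below the channel's middle; z up, y from the open end to the stop, -x the slot's side. mm: cavity 18 deep (x -9 to 9), 28 high (z 221 to 249); slot in front 14 high (z 228 to 242), lips x -13 to -9; outside x -13 to 12, z 218 to 252.
- rail_mouth (a point): Centre of the channel's cavity at its open end (rail y = -170 mm, z = 235). Hangers enter only here, moving along the rail's +y, hanger axes parallel to the rail's: shoe in the cavity, neck in the slot; shoe centred, the block is at rail x = -34 and the hanger's origin at z = 153. They slide freely.
- rail_stop (a point): Centre of the face of the black rubber end stop (rail y = 160 mm, z = 235). A small shoe against it has its centre at y = 130, the next at 70, then 10. Let go, a hanger drops up to 3 mm and leans forward up to 0.1 rad, its heel on the flat steel bar below the channel (z 141 to 171, front face x = 9).
- case: Fixed grey steel case, 180 x 290 x 120 mm (x, y, z) outside, walls and floor 4 mm, open top under a lid. Origin: centre of its underside; z up, the lid's hinge is along the +x rim, -x is its front. Three large hangers fit standing side by side 90 mm apart along y, block at about x = -15, forks to the front; shut, there is 116 mm of height inside.
- case_lid (a joint): Lid angle: 0 shut, grows as the front edge is raised, stop at 1.5 rad (nearly upright). The stiff hinge holds it wherever it is left; 2 to 6 N at the handle moves it. May start up to 0.15 ajar. Lid plate 180 x 290 x 6 mm, 0.45 kg, reaching 180 mm from the hinge.
- case_lid_handle (a point): Middle of the lid's bar handle: a round bar 11 mm thick, 100 mm long, parallel to the hinge, standing out 45 mm in front of the lid's front edge, 225 mm from the hinge, level with the middle of the lid plate.
- case_lid_hinge (a point): Middle of the lid's hinge axis, on the case's +x rim, 120 mm above the bench, at the lid's underside; the frame turns with the lid; shut, its axes are those of the case (the front edge lies 180 mm along its -x). The lid turns about its y.
- hammer: Body hammer 300 mm long lying left of the rail. Bystander, to be left alone. Origin: in its handle.
- tape_roll: Roll of masking tape lying flat, 96 mm across, 24 high, under the rail. Bystander, to be left alone. Origin: middle of its underside.
- dolly: Steel hand dolly 85 x 55 x 42 mm. Bystander, to be left alone. Origin: middle of its underside.
- filler_tin: Tin of body filler, 76 mm across, 85 tall, upright, behind the case. Bystander, to be left alone. Origin: middle of its underside.
- die_grinder: Air die grinder about 190 mm long, lying. Bystander, to be left alone. Origin: middle of its underside.

How it is judged:
By the outcome, as a careful person would: the job done as asked, in the order asked, and still so for the second after the job is handed in, with the robot touching nothing.
Of small_1, small_2, small_3, large_1, large_2, large_3 only 4 to 6 are there at a start; the rules pass over those that are not, and their reading is None.
At some moment in a run one of small_1, small_2, small_3, large_1, large_2, large_3 may be knocked a few centimetres aside while the robot is not near it.
It also fails if it takes over 210 s, if anything falls off the work surface, if the arm or the gripper's body presses on something with over 40 N, if the wrist force passes 120 N, or if a joint passes its speed limit or range.

### The arm

A 6-joint arm with a two-finger parallel gripper is mounted at the origin on the work surface. World frame = base frame: x ahead of the robot, y to its left, z up, the work surface at z = 0. Lengths are in mm, angles in rad, forces in N, time in s.
With the tool pointing down it reaches from about 400 to 925 mm from the base axis. Payload 12.5 kg.
Tool frame: the origin (TCP) lies at the very end of the fingers, on their centre line; the grasp point (between the pads) lies 19 mm behind it; x points along the fingers, y is the direction in which the jaws open and shut, and the axes are right-handed (so a half turn about x gives the same grasp; the last joint's range is limited). The gripper opens to 95 mm and grips with 3 to 60 N. Pads are 20 mm wide; open, the fingers measure 119 mm over their backs; the gripper's body (75 mm by 180 mm) begins 59 mm behind the grasp point.
Start: joints at [-1.377, 0.491, 1.559, -0, 1.092, -0.106], TCP at [184.604, -597.133, 214.661] pointing down, gripper open.
Joint ranges: [-3.1, 3.1], [-0.84, 2.19], [0.05, 2.79], [-1.13, 4.28], [0.06, 2.93], [-2.69, 2.69]. Speed limits (rad/s): [2.22, 2.22, 2.79, 3.14, 3.14, 3.14].

### API

Orientations are given as [roll, pitch, yaw] about the fixed x, y, z axes, in that order (R = Rz(yaw) Ry(pitch) Rx(roll)).
In Python, from cell import env, optics, job gives the robot as it stands.
- The arm moves only by the shell command python3 -m handwheel 'ROWS' [OPENING]. ROWS is JSON, a list of rows, each an object with "travel": the shift along the world's x, y, z in mm, a list of three; "roll": the turn about the world's z in degrees. In form: [{"travel": [dx, dy, dz], "roll": roll}, ...]. A call has 1 to 8 rows; each row is the pose to reach, as a shift and turn from the pose commanded when the call began; what a row does not reach only later rows make up. A row lasts 1/10 s, in which the tool goes at most 50 mm and 8.59 degrees, less where a joint would pass 70% of its speed; a pose out of reach is approached as far as the arm can. A call with a gripper value outside its range is refused whole. OPENING is the closure, from -1 (fully open) to 1 (shut), set as the call begins (- or left out, the last holds). The fingers move at their own pace and stop on an object; the grip force is fixed at half the most. Time passes only in rows, so rows that repeat a pose let the fingers close. It gives the time, the measured TCP pose, the force and the opening at its end, in the units of the state.
- env.state(): the state, without advancing time (a new reading comes with each control period).
- optics.read_camera(name): name is "side" or "top"; returns the picture (480x640x3 uint8, red, green, blue); there is no depth.
- optics.camera_params(name): a dict with "fx", "fy", "cx", "cy" (pixels), "k1" (the pictures are not rectified: a ray, as slopes to the right and down, at radius r is drawn at 1 + k1 r^2 times it, then the intrinsics apply), "world_from_camera" (4x4, takes a point from camera to world coordinates). Camera axes: x right, y up, looking along -z (the intrinsics and any distortion apply to the point x, -y, -z); pixel columns grow to the right and rows downward; lengths in mm; the calibration is good to about 2 mm. A picture is of the moment at which its call begins. camera_params takes no time and is no camera call.
- job.job_done(): hands the job in, once; it reports no verdict.
The state is a dict: "t": time; "joints": joint angles; "qvel": joint speeds; "tau": joint torques, N m; "eef_pos": TCP position; "tcp_rot": TCP orientation; "ft_force": force on the tool from outside, world axes, zero at the start; "moment": the same for the moment, N m; "opening": opening from 0.0 (shut) to 1.0 (fully open).
Only numpy, scipy, OpenCV 4.12 (cv2) and the standard library are available. Lean on these libraries where they do the work, as an engineer would, in place of code of your own. Each camera call takes 0.05 s, during which the arm holds its last target.

## Working session

There is one attempt and no reset: what is moved stays moved. The work goes in short steps, Python scripts to look and compute and a shell command to move; the robot and the scene stay as the last step left them, time stands still between calls to the robot, and variables do not carry over. Pictures are saved under pics/ and viewed, and the job is handed in when it is done.

```bash
ls -la; mkdir -p pics; python3 - <<'E'
from cell import env, optics, job
import cv2
print(env.state())
for n in ("side","top"):
    im=optics.read_camera(n); cv2.imwrite(f"pics/{n}0.png",im[:,:,::-1]); print(n,optics.camera_params(n))
E
```

```text
total 12
drwxr-xr-x  3 agent agent 4096 Dec  7 05:29 .
drwxr-xr-x 23 root  root  4096 Dec  7 05:29 ..
drwxr-xr-x  2 agent agent 4096 Dec  7 05:29 pics
{'t': 0.0, 'joints': array([-1.37660790e+00,  4.91584930e-01,  1.55947297e+00, -4.37862979e-06,
        1.09167586e+00, -1.05605059e-01]), 'qvel': array([-2.70427414e-03, -7.54523373e-05, -6.06939085e-04,  1.11998377e-03,
       -8.61577033e-04,  2.96178829e-04]), 'tau': array([ 1.13361453e-03, -6.12638855e+01, -2.58181465e+01,  6.92797755e-02,
        4.81972320e-02, -1.22424476e-04]), 'eef_pos': array([ 184.54619603, -596.87239546,  214.03788245]), 'tcp_rot': array([-1.67299831,  1.56965521,  1.76838985]), 'ft_force': array([-0.98559312, -0.08216954, -0.02442174]), 'moment': array([-0.00493548, -0.02733559, -0.0181949 ]), 'opening': 1.0004317220205305}
side {'fx': 473.57761376313067, 'fy': 473.57761376313067, 'cx': 314.2154218008882, 'cy': 243.17127330265598, 'k1': -0.10449805723843641, 'world_from_camera': array([[-8.09857606e-01,  3.37003971e-01, -4.80165576e-01,
        -6.53453078e+01],
       [-5.86559143e-01, -4.52787944e-01,  6.71514295e-01,
         8.78430105e+02],
       [ 8.88980015e-03,  8.25476469e-01,  5.64366521e-01,
         8.60465081e+02],
       [ 0.00000000e+00,  0.00000000e+00,  0.00000000e+00,
         1.00000000e+00]])}
top {'fx': 524.799625903091, 'fy': 524.799625903091, 'cx': 310.79622628064436, 'cy': 224.34655271674512, 'k1': -0.13007176885375327, 'world_from_camera': array([[ 7.06806753e-03,  9.94054465e-01, -1.08654325e-01,
         4.09615084e+02],
       [-9.99961001e-01,  7.60148433e-03,  4.49588694e-03,
         3.30955345e+01],
       [ 5.29509063e-03,  1.08618310e-01,  9.94069426e-01,
         1.42868316e+03],
       [ 0.00000000e+00,  0.00000000e+00,  0.00000000e+00,
         1.00000000e+00]])}
```

View pics/top0.png

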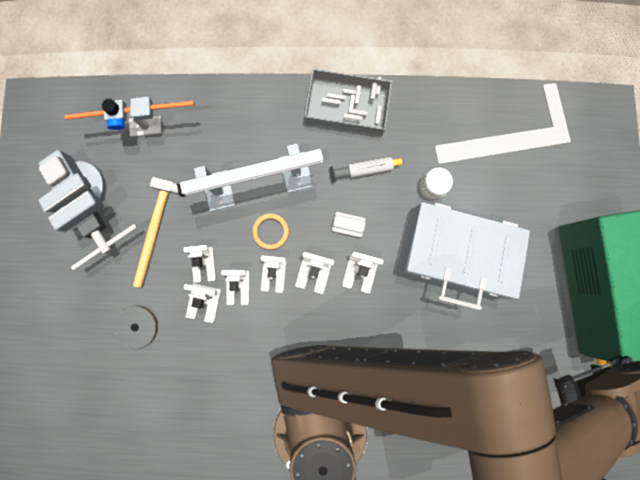

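View pics/side0.png

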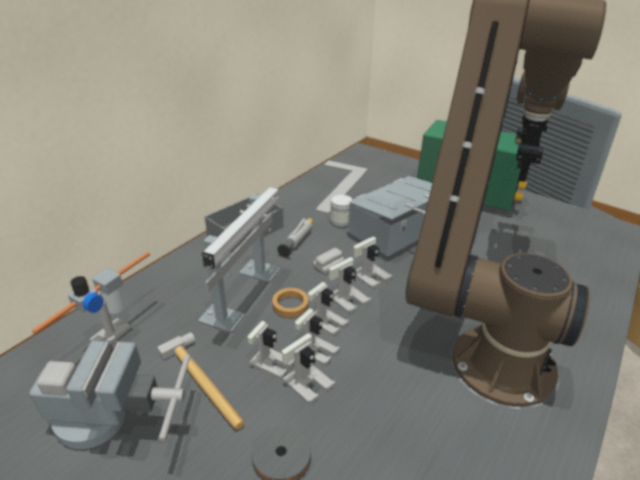

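```bash
cat > h.py <<'E'
import numpy as np, cv2
from cell import env, optics, job
P={n:optics.camera_params(n) for n in("side","top")}
def proj(n,X):
    p=P[n];M=np.linalg.inv(p["world_from_camera"]);X=np.atleast_2d(X).astype(float)
    c=X@M[:3,:3].T+M[:3,3];u=c[:,0]/-c[:,2];v=-c[:,1]/-c[:,2];f=1+p["k1"]*(u*u+v*v)
    return np.c_[p["fx"]*u*f+p["cx"],p["fy"]*v*f+p["cy"]]
def ray(n,px):
    p=P[n];d=np.array([(px[0]-p["cx"])/p["fx"],(px[1]-p["cy"])/p["fy"]]);s=d.copy()
    for _ in range(30): s=d/(1+p["k1"]*(s@s))
    W=p["world_from_camera"];return W[:3,3],W[:3,:3]@np.array([s[0],-s[1],-1])
def onz(n,px,z):
    o,d=ray(n,px);return o+d*(z-o[2])/d[2]
def grab(n,name):
    im=optics.read_camera(n)[:,:,::-1].copy();cv2.imwrite(f"pics/{name}.png",im);return im
def crop(src,dst,x0,y0,x1,y1,k,lines=()):
    """lines: list of pixel polylines to overlay"""
    im=cv2.imread(f"pics/{src}.png")[y0:y1,x0:x1];im=cv2.resize(im,None,fx=k,fy=k,interpolation=cv2.INTER_CUBIC)
    for L,col in lines:
        q=((np.array(L)-[x0,y0]+.5)*k-.5);cv2.polylines(im,[np.round(q*16).astype(np.int32)],False,col,1,cv2.LINE_AA,4)
    st=10
    for x in range((x0//st+1)*st,x1,st): cv2.putText(im,str(x),(int((x-x0+.5)*k)-10,9),0,.33,(0,0,255));cv2.line(im,(int((x-x0+.5)*k),10),(int((x-x0+.5)*k),14),(0,0,255))
    for y in range((y0//st+1)*st,y1,st): cv2.putText(im,str(y),(0,int((y-y0+.5)*k)+4),0,.33,(0,0,255));cv2.line(im,(22,int((y-y0+.5)*k)),(27,int((y-y0+.5)*k)),(0,0,255))
    cv2.imwrite(f"pics/{dst}.png",im)
E
python3 - <<'E'
from h import *
crop("top0","c1",175,235,390,335,3.7)
crop("top0","c2",170,135,335,215,4.8)
crop("side0","c3",235,230,400,400,3.5)
crop("side0","c4",190,180,290,330,4)
E
```

```text
(no output)
```

View pics/c1.png

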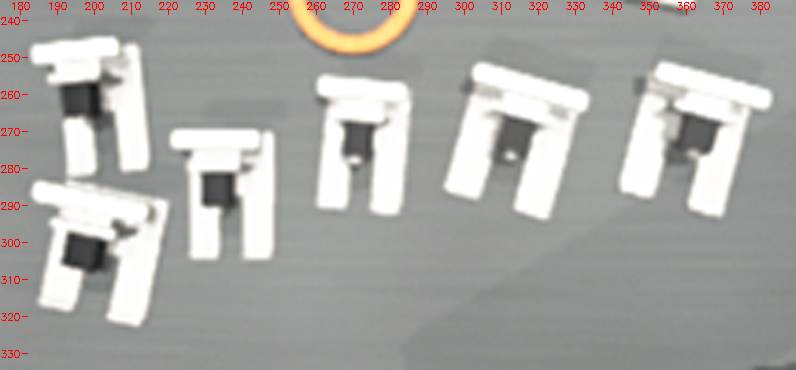

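View pics/c2.png

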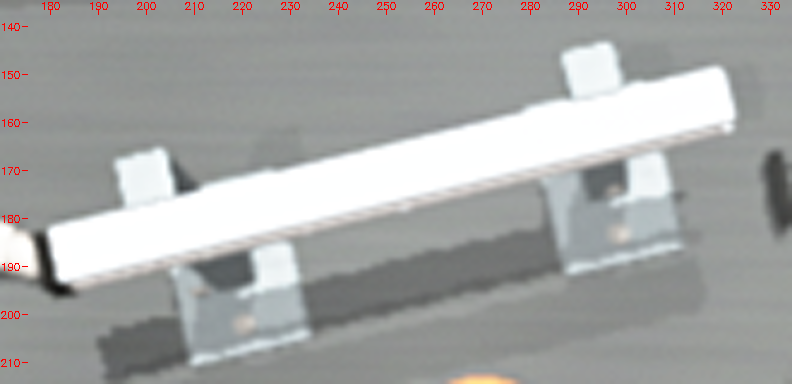

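View pics/c3.png

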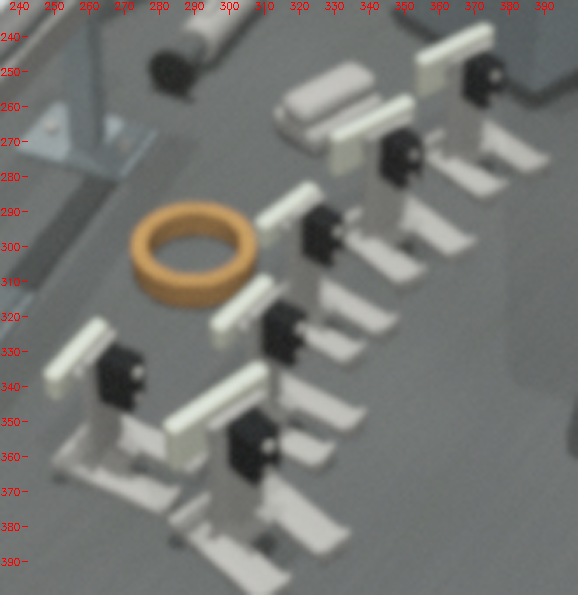

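View pics/c4.png

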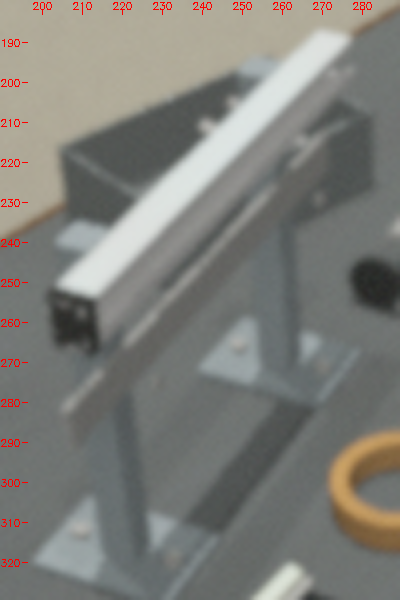

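```bash
cat >> h.py <<'E'
from scipy.optimize import differential_evolution
def box(c,s):
    return np.array([[c[0]+a*s[0]/2,c[1]+b*s[1]/2,c[2]+d*s[2]/2] for a in(-1,1) for b in(-1,1) for d in(-1,1)])
def T(pose,X):
    x,y,th=pose[:3];z=pose[3] if len(pose)>3 else 0
    c,s=np.cos(th),np.sin(th);return X@np.array([[c,s,0],[-s,c,0],[0,0,1]])+[x,y,z]
SM=dict(shoe=box((34,0,82),(12,60,22)),block=box((0,0,82),(26,20,40)),plate=box((15.5,0,51),(5,34,102)),fork=box((-5,0,4),(90,58,8)))
LG=dict(shoe=box((34,0,82),(12,80,38)),block=box((0,0,82),(26,24,40)),plate=box((15.5,0,51),(5,44,102)),fork=box((-5,0,4),(90,76,8)))
RAIL=dict(ch=box((-.5,0,235),(25,340,34)),bar=box((11.5,0,156),(5,340,30)))
def hull(n,X):
    return cv2.convexHull(proj(n,X).astype(np.float32))[:,0]
def edge(g,poly,sign,d=1.0,cap=50):
    """mean clipped (inside-outside)*sign over the outline"""
    q=np.roll(poly,-1,0);c=poly.mean(0);P=[];N=[]
    for a,b in zip(poly,q):
        L=np.linalg.norm(b-a)
        if L<1: continue
        k=max(2,int(L*2));t=(np.arange(k)+.5)/k;P.append(a+(b-a)*t[:,None])
        n=np.array([b[1]-a[1],a[0]-b[0]])/L
        if n@(c-a)<0:n=-n
        N.append(np.tile(n,(k,1)))
    P=np.vstack(P);N=np.vstack(N)
    def s(p):return cv2.remap(g,p[:,0].astype(np.float32),p[:,1].astype(np.float32),cv2.INTER_LINEAR)[:,0]
    return np.clip((s(P+N*d)-s(P-N*d))*sign,-cap,cap).mean()
def gray(name):
    return cv2.cvtColor(cv2.imread(f"pics/{name}.png"),cv2.COLOR_BGR2GRAY).astype(np.float32)
def fit(terms,p0,r,seed=0):
    """terms: (gray,cam,pts,sign,weight)"""
    p0=np.array(p0,float);r=np.array(r,float)
    f=lambda p:-sum(w*edge(g,hull(n,T(p,X)),s) for g,n,X,s,w in terms)
    o=differential_evolution(f,list(zip(p0-r,p0+r)),seed=seed,maxiter=60,popsize=14,tol=1e-5)
    return o.x,-o.fun
def fitH(M,gt,gs,p0,r=(12,12,.25)):
    t=[(gt,"top",M["shoe"],1,1),(gt,"top",M["block"],-1,1)]
    if gs is not None:t+=[(gs,"side",M["block"],-1,1),(gs,"side",M["shoe"],1,1)]
    return fit(t,p0,r)
def wire(n,pose,M,col=(0,255,0)):
    return [(np.vstack([h:=hull(n,T(pose,X)),h[:1]]),col) for X in M.values()]
E
cat > loc0.py <<'E'
from h import *
gt,gs=gray("top0"),gray("side0")
G=[("sA",SM,(197,263)),("sB",SM,(233,285)),("sC",SM,(271,271)),("l1",LG,(197,302)),("l2",LG,(313,271)),("l3",LG,(361,271))]
Lt=[];Ls=[]
for n,M,px in G:
    p=onz("top",px,102)
    x0=[p[0],p[1],0]
    xt,ft=fitH(M,gt,None,x0,(15,15,.35));x,f=fitH(M,gt,gs,x0,(15,15,.35))
    print(n,np.round(xt,2),round(ft,1),"both",np.round(x,2),round(f,1))
    Lt+=wire("top",x,M);Ls+=wire("side",x,M)
crop("top0","f1",175,235,390,335,3.7,Lt);crop("side0","f2",235,230,400,400,3.5,Ls)
E
python3 loc0.py
```

```text
sA [4.5895e+02 3.2193e+02 1.5000e-01] 85.6 both [4.5817e+02 3.1950e+02 1.6000e-01] 151.4
sB [3.9801e+02 2.2405e+02 7.0000e-02] 85.1 both [3.9736e+02 2.2381e+02 6.0000e-02] 155.8
sC [ 4.3323e+02  1.2735e+02 -8.0000e-02] 84.3 both [ 4.3298e+02  1.2604e+02 -6.0000e-02] 151.8
l1 [ 3.5379e+02  3.1712e+02 -1.3000e-01] 72.1 both [ 3.5354e+02  3.1592e+02 -1.2000e-01] 134.8
l2 [ 4.3666e+02  1.7010e+01 -2.7000e-01] 82.7 both [ 4.3591e+02  1.5980e+01 -2.5000e-01] 142.4
l3 [ 4.3956e+02 -1.0906e+02 -2.8000e-01] 85.2 both [ 4.3882e+02 -1.1003e+02 -2.8000e-01] 138.1
```

View pics/f1.png

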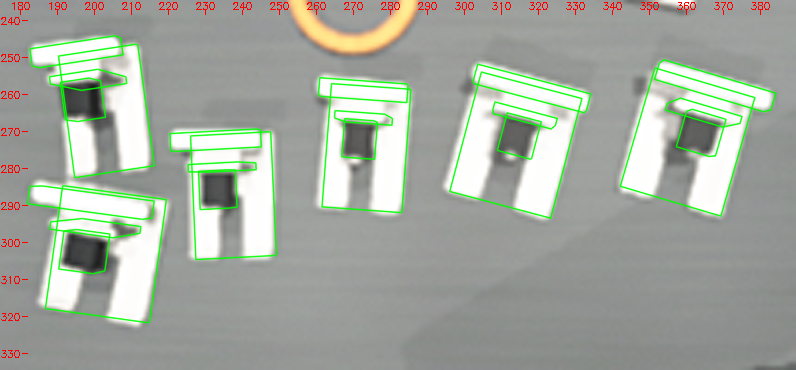

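View pics/f2.png

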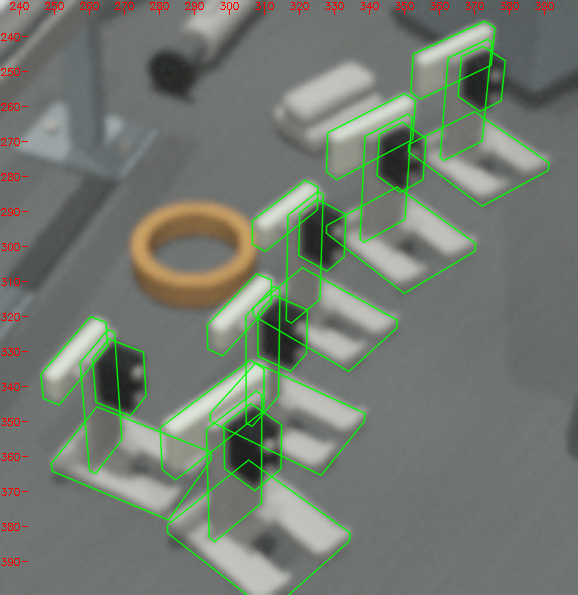

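```bash
python3 - <<'E'
from h import *
gt,gs=gray("top0"),gray("side0")
a=onz("top",(180,187),252);b=onz("top",(322,155),252);print(a,b)
m=(a+b)/2;th=np.arctan2(a[1]-b[1],a[0]-b[0])-np.pi/2
t=[(gt,"top",RAIL["ch"],1,1)];ts=t+[(gs,"side",RAIL["ch"],1,1),]
for tt in(t,ts):
    x,f=fit(tt,(m[0],m[1],th),(25,25,.1));print(np.round(x,4),f)
crop("top0","f3",170,135,335,215,4.8,wire("top",x,RAIL));crop("side0","f4",190,180,290,330,4,wire("side",x,RAIL))
E
```

```text
[621.99456621 327.99004861 252.        ] [698.47031665   3.20064292 252.        ]
[6.635063e+02 1.657644e+02 2.461000e-01] 40.7167854309082
[6.644031e+02 1.597890e+02 2.528000e-01] 65.30830383300781
```

View pics/f3.png

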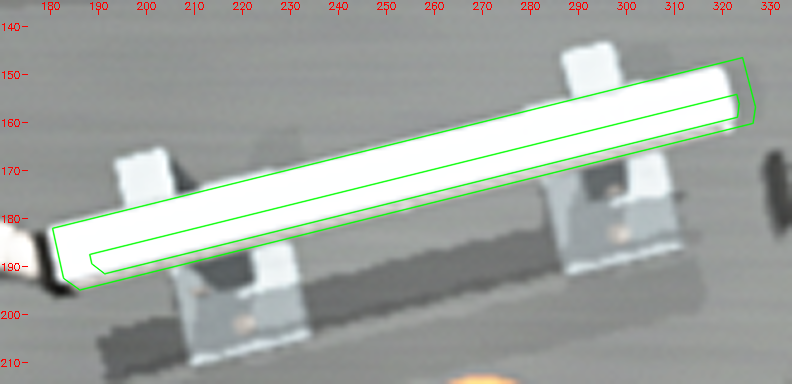

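View pics/f4.png

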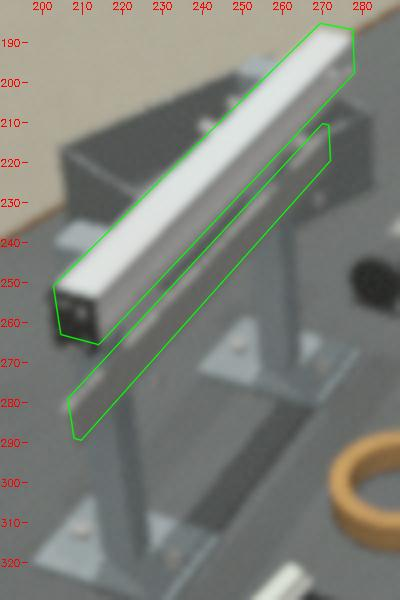

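```bash
python3 - <<'E'
from h import *
x=(663.5,165.8,.2461)
R2=dict(ch=RAIL["ch"],top=box((-.5,0,252),(25,340,0.01)))
crop("top0","f3a",285,140,335,170,15,wire("top",x,R2));crop("top0","f3b",172,170,222,205,15,wire("top",x,R2));crop("side0","f4",190,180,290,330,4,wire("side",x,RAIL))
E
```

```text
(no output)
```

View pics/f3a.png

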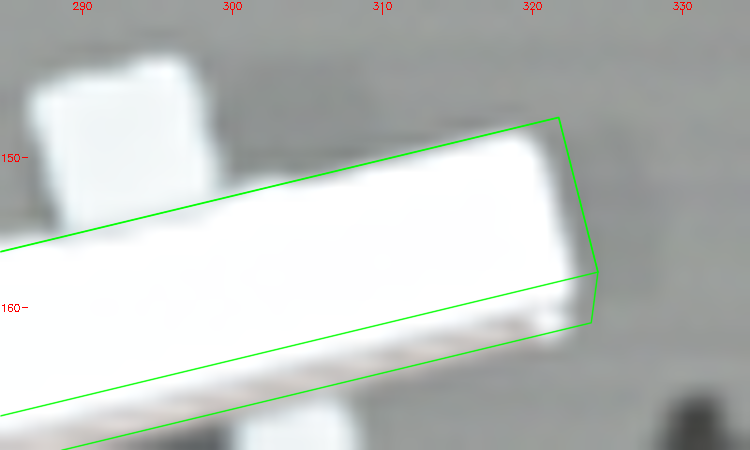

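View pics/f3b.png

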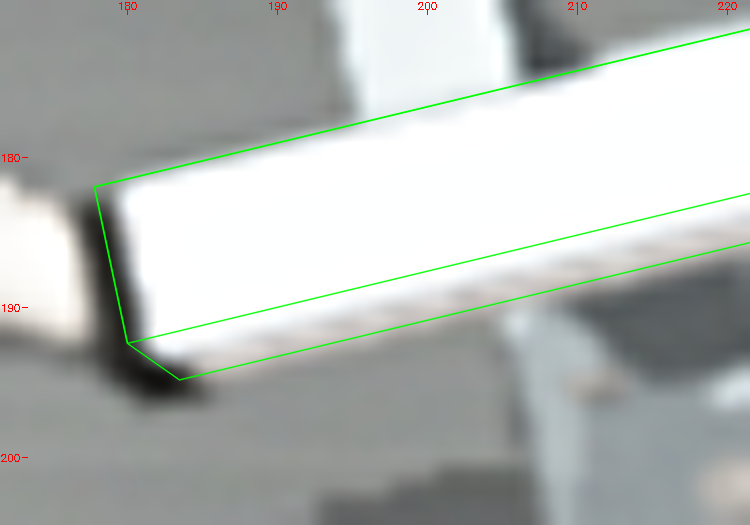

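View pics/f4.png

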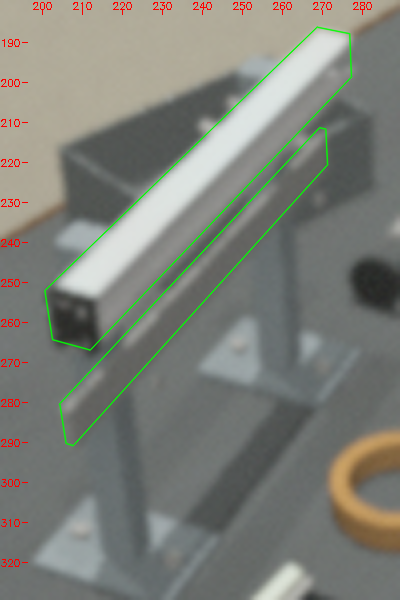

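```bash
python3 - <<'E'
from h import *
L=wire("side",(664.4,159.8,.2528),RAIL)+wire("side",(663.5,165.8,.2461),RAIL,(0,0,255))
crop("side0","f5",255,180,295,220,14,L);crop("side0","f6",195,240,235,280,14,L)
a=cv2.imread("pics/f5.png");b=cv2.imread("pics/f6.png");cv2.imwrite("pics/f56.png",cv2.resize(np.hstack([a,b]),(800,400)))
print(proj("side",T((664.4,159.8,.2528),np.array([[-.5,-170,252]]))))
E
```

```text
[[273.62180096 186.13576941]]
```

View pics/f56.png

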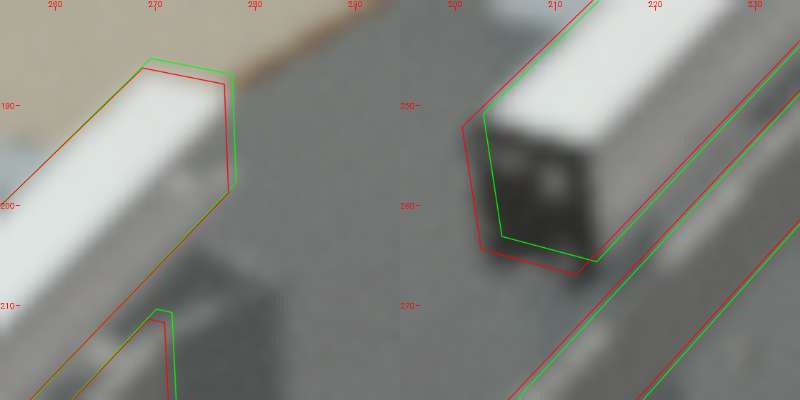

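```bash
python3 - <<'E'
from h import *
gt,gs=gray("top0"),gray("side0")
def run(cams):
    def f(p):
        x,y,th,Ln,dz=p;X=box((-.5,0,235+dz),(25,Ln,34));c=0
        for n,g in cams:c-=edge(g,hull(n,T((x,y,th),X)),1)
        return c
    o=differential_evolution(f,[(650,680),(150,180),(.2,.3),(320,350),(-12,12)],seed=1,popsize=15,maxiter=80);print(np.round(o.x,3),-o.fun);return o.x
run([("top",gt)]);run([("side",gs)]);run([("top",gt),("side",gs)])
E
```

```text
[ 6.65545e+02  1.68002e+02  2.46000e-01  3.33685e+02 -1.08250e+01] 43.05015182495117
[ 6.70298e+02  1.50323e+02  2.50000e-01  3.20874e+02 -5.65600e+00] 31.04180145263672
[ 6.65339e+02  1.58576e+02  2.47000e-01  3.20273e+02 -2.36100e+00] 70.47480773925781
```

```bash
cat >> h.py <<'E'
from scipy.spatial.transform import Rotation as Ro
RP=(663.0,165.8,.2461)
def toolyaw(s=None):
    s=s or env.state();R=Ro.from_euler("xyz",s["tcp_rot"]).as_matrix();y=R[:,1]
    a=np.degrees(np.arctan2(y[1],y[0]))-90
    return (a+90)%180-90
def st():
    s=env.state();print("t %.2f"%s["t"],"tcp",np.round(s["eef_pos"],1),"yaw %.2f"%toolyaw(s),"f",np.round(s["ft_force"],1),"m",np.round(s["moment"],2),"op %.3f"%s["opening"],"q",np.round(s["joints"],2));return s
def go(x,y,z,yawdeg):
    s=st();print("delta",np.round(np.array([x,y,z])-s["eef_pos"],1),"roll %.2f"%((yawdeg-toolyaw(s)+90)%180-90))
def rail(x,y,z=0):
    return T(RP,np.array([[x,y,z]]))[0]
E
python3 - <<'E'
from h import *
go(433,127,180,-4)
E
python3 -m handwheel '[{"travel":[265,240,90],"roll":-20},{"travel":[265,240,90],"roll":-20},{"travel":[265,240,90],"roll":-20},{"travel":[265,240,90],"roll":-20},{"travel":[265,240,90],"roll":-20},{"travel":[265,240,90],"roll":-20},{"travel":[265,240,90],"roll":-20},{"travel":[265,240,90],"roll":-20}]' 0.0; python3 -c "
from h import *
go(433,127,180,-4)"
```

```text
t 0.10 tcp [ 184.6 -596.9  214.1] yaw 17.18 f [ 0.8  1.4 -1. ] m [-0.02  0.    0.01] op 0.998 q [-1.38  0.49  1.56 -0.    1.09 -0.11]
delta [248.4 723.9 -34.1] roll -21.18
t: 0.9
eef_pos: [452.1, -354.4, 305.7]
tcp_rot: [2.81, 1.57, -0.378]
ft_force: [-0.6, -0.1, -0.8]
opening: 0.505
t 0.90 tcp [ 452.1 -354.4  305.7] yaw -2.66 f [-0.6 -0.1 -0.8] m [ 0.01  0.03 -0.01] op 0.505 q [-0.78  0.34  1.56  0.    1.24  0.84]
delta [ -19.1  481.4 -125.7] roll -1.34
```

```bash
python3 -m handwheel '[{"travel":[-10,390,-60],"roll":-1.3},{"travel":[-10,390,-60],"roll":-1.3},{"travel":[-10,390,-60],"roll":-1.3},{"travel":[-10,390,-60],"roll":-1.3},{"travel":[-10,390,-60],"roll":-1.3},{"travel":[-10,390,-60],"roll":-1.3},{"travel":[-10,390,-60],"roll":-1.3},{"travel":[-10,390,-60],"roll":-1.3}]'; python3 -c "
from h import *
go(433,127,130,-4)"
```

```text
t: 1.7
eef_pos: [438.9, 35.0, 244.3]
tcp_rot: [0.015, 1.571, 3.085]
ft_force: [1.2, -0.9, -0.8]
opening: 0.499
t 1.70 tcp [438.9  35.  244.3] yaw -4.11 f [ 1.2 -0.9 -0.8] m [-0.    0.03 -0.08] op 0.499 q [-0.07  0.19  1.95 -0.    1.01  1.57]
delta [  -5.9   92.  -114.3] roll 0.11
```

```bash
python3 -m handwheel '[{"travel":[-6,46,-20],"roll":0},{"travel":[-6,92,-40],"roll":0},{"travel":[-6,92,-70],"roll":0},{"travel":[-6,92,-100],"roll":0},{"travel":[-6,92,-114],"roll":0},{"travel":[-6,92,-114],"roll":0}]'; python3 -c "
from h import *
go(433,127,63,-4)
grab('top','t1');grab('side','s1')
crop('side1' if 0 else 's1','cs',270,240,400,370,4.5)
crop('t1','ct',230,225,330,325,5)"
```

```text
t: 2.3
eef_pos: [432.6, 124.9, 129.0]
tcp_rot: [0.231, 1.567, -2.982]
ft_force: [-0.2, -0.1, 0.5]
opening: 0.499
t 2.30 tcp [432.6 124.9 129. ] yaw -4.10 f [-0.2 -0.1  0.5] m [ 0.02  0.02 -0.  ] op 0.499 q [ 0.13  0.37  2.07 -0.    0.7   1.78]
delta [  0.4   2.1 -66. ] roll 0.10
```

View pics/cs.png

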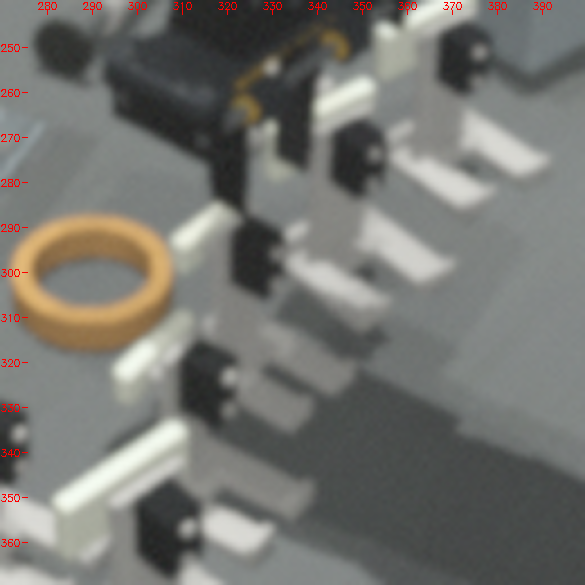

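```bash
python3 -m handwheel '[{"travel":[0,0,-25]},{"travel":[0,0,-50]},{"travel":[0,0,-66]},{"travel":[0,0,-66]}]' ; python3 -m handwheel '[{"travel":[0,0,0]},{"travel":[0,0,0]},{"travel":[0,0,0]},{"travel":[0,0,0]}]' 1.0; python3 -c "
from h import *
st()"
```

```text
t 2.40 tcp [433.8 124.8 130.9] yaw -4.13 f [-1.   0.5  0.1] m [ 0.06 -0.03  0.03] op 0.500 q [ 0.13  0.37  2.06 -0.    0.71  1.78]validation failed for argument at $[0]...
validation failed for argument at $[0]...
```

Roll must be given in each row.

```bash
python3 -m handwheel '[{"travel":[0,2,-25],"roll":0},{"travel":[0,2,-50],"roll":0},{"travel":[0,2,-67],"roll":0},{"travel":[0,2,-67],"roll":0}]' ; python3 -m handwheel '[{"travel":[0,0,0],"roll":0},{"travel":[0,0,0],"roll":0},{"travel":[0,0,0],"roll":0},{"travel":[0,0,0],"roll":0}]' 1.0; python3 -c "
from h import *
st()"
```

```text
t: 2.8
eef_pos: [433.4, 126.7, 63.2]
tcp_rot: [0.272, 1.569, -2.942]
ft_force: [-0.8, -0.1, 1.4]
opening: 0.504
t: 3.2
eef_pos: [434.2, 127.0, 64.6]
tcp_rot: [-2.981, 1.569, 0.089]
ft_force: [0.4, 1.3, 7.6]
opening: 0.315
t 3.20 tcp [434.2 127.   64.6] yaw -4.12 f [0.4 1.3 7.6] m [ 0.03 -0.03  0.02] op 0.315 q [ 0.14  0.49  2.12 -0.    0.52  1.78]
```

```bash
python3 -m handwheel '[{"travel":[0,0,0],"roll":0},{"travel":[0,0,0],"roll":0},{"travel":[0,0,0],"roll":0},{"travel":[0,0,0],"roll":0}]' 1.0; python3 -c "
from h import *
st()"
```

```text
t: 3.6
eef_pos: [434.2, 127.0, 64.6]
tcp_rot: [-2.981, 1.569, 0.089]
ft_force: [-1.3, 1.8, 7.8]
opening: 0.318
t 3.60 tcp [434.2 127.   64.6] yaw -4.11 f [-1.3  1.8  7.8] m [-0.05  0.1   0.01] op 0.318 q [ 0.14  0.49  2.12 -0.    0.52  1.78]
```

```bash
python3 -c "
from h import *
grab('top','t2');grab('side','s2')
crop('s2','cs2',290,240,370,340,6,wire('side',(433.1,126.7,-.07),SM))
crop('t2','ct2',240,225,320,300,7,wire('top',(433.1,126.7,-.07),SM))"
```

```text
(no output)
```

View pics/cs2.png

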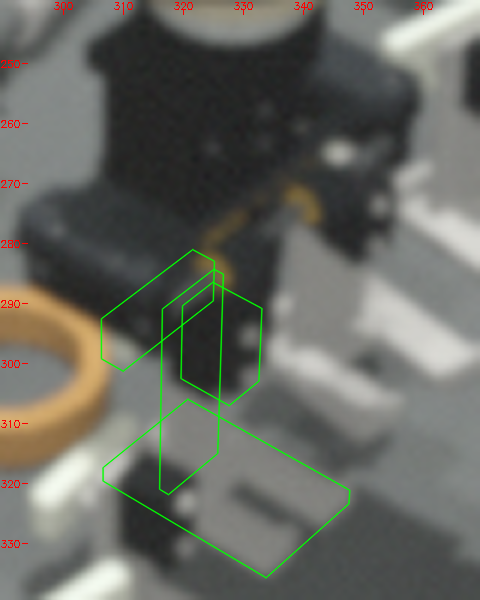

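View pics/ct2.png

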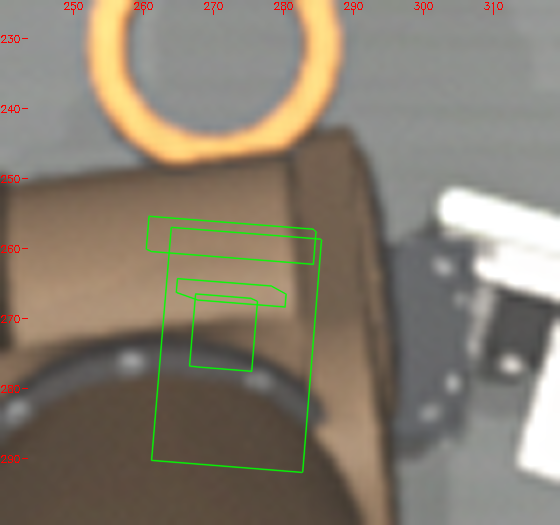

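```bash
python3 -m handwheel '[{"travel":[0,0,10],"roll":0},{"travel":[0,0,30],"roll":0},{"travel":[0,0,60],"roll":0},{"travel":[0,0,100],"roll":0},{"travel":[0,0,150],"roll":0},{"travel":[0,0,150],"roll":0}]'; python3 -c "
from h import *
st()
grab('side','s3')
crop('s3','cs3',270,150,390,270,5)"
```

```text
t: 4.3
eef_pos: [435.3, 127.2, 219.3]
tcp_rot: [-2.945, 1.562, 0.124]
ft_force: [0.5, 0.0, -4.7]
opening: 0.319
t 4.30 tcp [435.3 127.2 219.3] yaw -4.11 f [ 0.5  0.  -4.7] m [-0.02  0.04  0.03] op 0.319 q [ 0.14  0.24  1.96 -0.    0.94  1.78]
```

View pics/cs3.png

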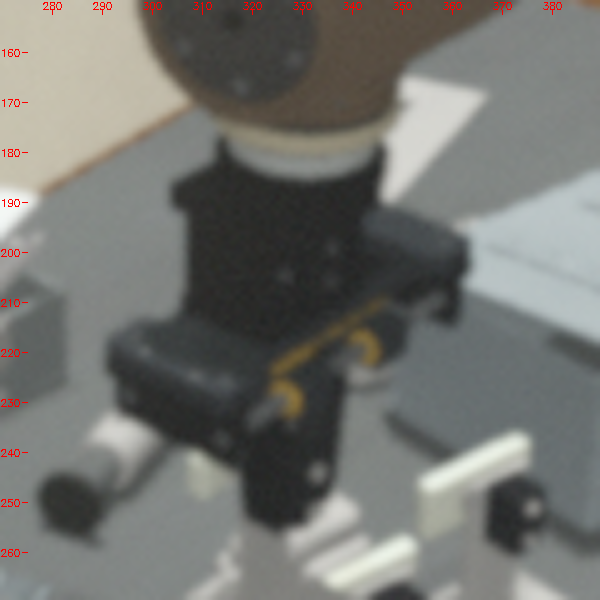

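```bash
python3 -c "
from h import *
print(rail(-100,-240),rail(-34,-240),rail(-34,-170),rail(-34,130))
go(*rail(-100,-240)[:2],217.6,14.1)
"
```

```text
[624.48260632 -91.33111516   0.        ] [688.49402144 -75.25197545   0.        ] [671.44038842  -7.36108063   0.        ] [598.35338976 283.59989722   0.        ]
t 4.35 tcp [434.2 127.  216.3] yaw -4.12 f [-0.4  0.5 -5.1] m [-0.    0.09  0.03] op 0.318 q [ 0.14  0.24  1.96 -0.    0.93  1.78]
delta [ 190.3 -218.3    1.3] roll 18.22
```

```bash
python3 -m handwheel '[{"travel":[24,-27,1],"roll":3},{"travel":[55,-63,1],"roll":7},{"travel":[86,-99,1],"roll":11},{"travel":[117,-134,1],"roll":15},{"travel":[148,-170,1],"roll":18.2},{"travel":[174,-200,1],"roll":18.2},{"travel":[190,-218,1],"roll":18.2},{"travel":[190,-218,1],"roll":18.2}]'; python3 -c "
from h import *
go(*rail(-34,-240)[:2],217.6,14.1)
"
```

```text
t: 5.15
eef_pos: [624.1, -93.5, 211.8]
tcp_rot: [-0.358, 1.568, 3.027]
ft_force: [-0.9, 0.1, -3.8]
opening: 0.313
t 5.15 tcp [624.1 -93.5 211.8] yaw 13.93 f [-0.9  0.1 -3.8] m [ 0.02  0.04 -0.  ] op 0.313 q [-0.25  0.5   1.54 -0.    1.1   1.07]
delta [64.3 18.2  5.8] roll 0.17
```

```bash
python3 -m handwheel '[{"travel":[20,5,0],"roll":0},{"travel":[45,12,0],"roll":0},{"travel":[64,16,0],"roll":0},{"travel":[64,16,0],"roll":0},{"travel":[64,16,0],"roll":0}]'; python3 -c "
from h import *
im=grab('top','t4');grab('side','s4')
go(*rail(-34,-240)[:2],217.6,14.1)
crop('t4','ct4',270,130,390,220,6,wire('top',RP,RAIL));crop('s4','cs4',220,130,360,270,4.5,wire('side',RP,RAIL))
"
```

```text
t: 5.65
eef_pos: [686.5, -74.4, 212.9]
tcp_rot: [-0.422, 1.567, 2.966]
ft_force: [-0.2, -0.5, -4.4]
opening: 0.319
t 5.75 tcp [686.5 -74.9 213.9] yaw 14.08 f [ 0.4 -0.1 -4.3] m [ 0.03 -0.01  0.02] op 0.316 q [-0.2   0.59  1.38 -0.    1.17  1.12]
delta [ 2.  -0.4  3.7] roll 0.02
```

View pics/ct4.png

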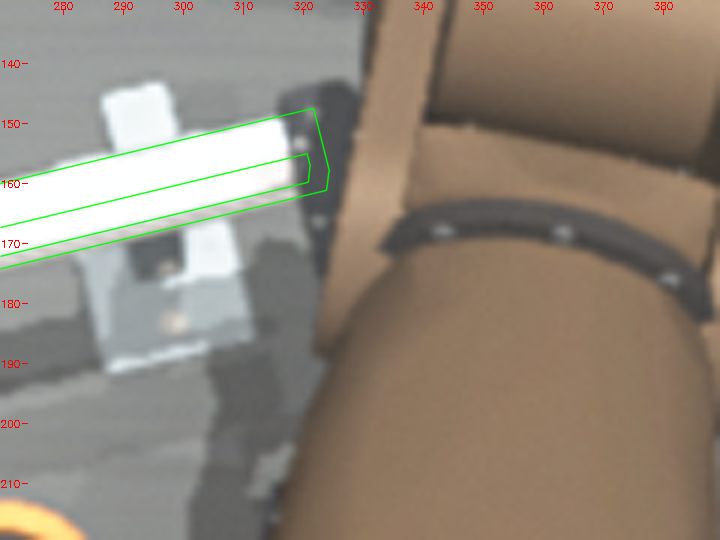

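View pics/cs4.png

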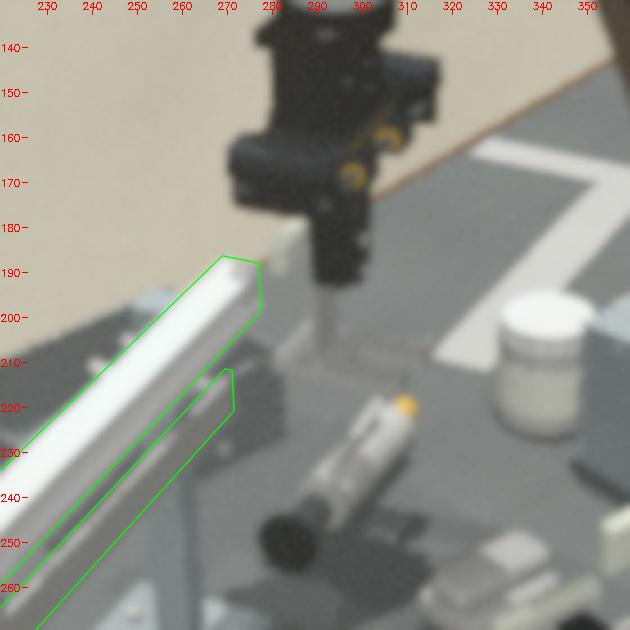

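```bash
cat >> h.py <<'E'
def held(off=1.1,dz=64.6):
    s=env.state();a=np.radians(toolyaw(s));p=s["eef_pos"];return (p[0]-off*np.cos(a),p[1]-off*np.sin(a),a,p[2]-dz)
def inrail(p):
    c,s=np.cos(RP[2]),np.sin(RP[2]);d=np.array(p[:2])-RP[:2];return np.round([d@[c,s],d@[-s,c]],1)
E
python3 -c "
from h import *
p=held();print(np.round(p,2),inrail(p))
crop('s4','cs4',250,160,330,240,9,wire('side',p,SM)+wire('side',RP,RAIL,(0,0,255)))
gs=gray('s4')
x,f=fit([(gs,'side',SM['block'],-1,1),(gs,'side',SM['plate'],1,.0)],p,(.01,.01,.01,.01));print(f)
"
```

```text
[ 6.8541e+02 -7.5160e+01  2.5000e-01  1.4930e+02] [ -37.  -239.2]
29.734304428100586
```

View pics/cs4.png

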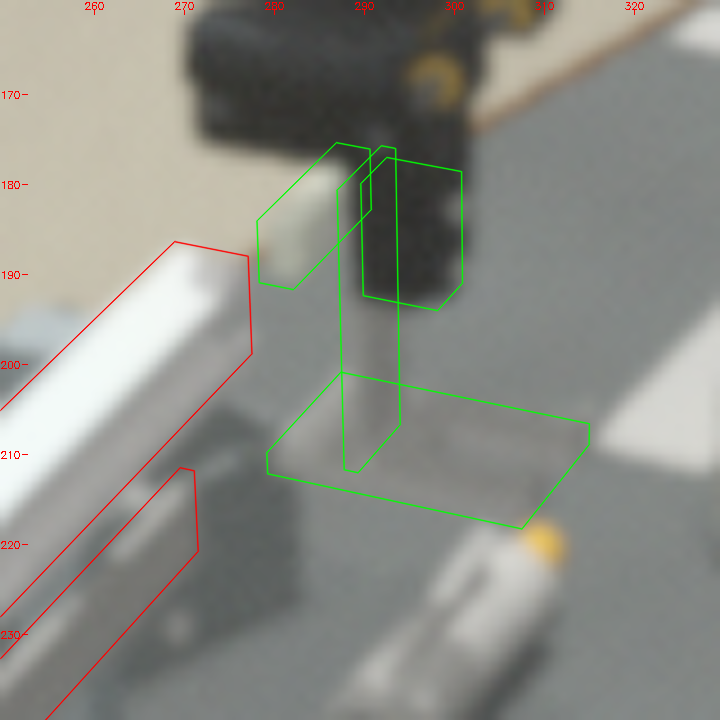

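```bash
python3 -m handwheel '[{"travel":[2.5,0.6,4],"roll":0},{"travel":[2.5,0.6,4],"roll":0},{"travel":[-1,14,4],"roll":0},{"travel":[-4,28,4],"roll":0},{"travel":[-4,28,4],"roll":0}]'; python3 -c "
from h import *
st();p=held();print(np.round(p,2),inrail(p))
grab('side','s5');crop('s5','cs5',240,150,330,240,8,wire('side',p,SM))
"
```

```text
t: 6.25
eef_pos: [683.0, -44.7, 218.9]
tcp_rot: [-1.266, 1.57, 2.123]
ft_force: [0.5, -0.1, -4.1]
opening: 0.312
t 6.25 tcp [683.  -44.7 218.9] yaw 14.18 f [ 0.5 -0.1 -4.1] m [ 0.01 -0.02  0.02] op 0.312 q [-0.16  0.57  1.39  0.    1.17  1.16]
[ 6.8193e+02 -4.4970e+01  2.5000e-01  1.5425e+02] [ -33. -209.]
```

View pics/cs5.png

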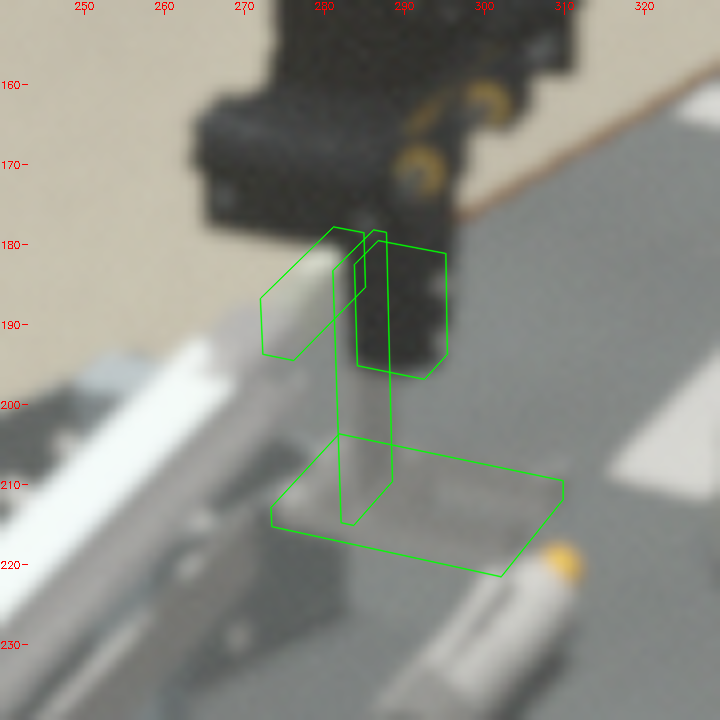

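```bash
python3 -m handwheel '[{"travel":[-2.4,10,-0.5],"roll":0},{"travel":[-4.9,19.5,-0.5],"roll":0},{"travel":[-4.9,19.5,-0.5],"roll":0}]'; python3 -c "
from h import *
st();p=held();print(np.round(p,2),inrail(p))
grab('side','s6');crop('s6','cs6',240,150,330,240,8)
"
```

```text
t: 6.6
eef_pos: [678.3, -26.2, 218.2]
tcp_rot: [-1.072, 1.57, 2.316]
ft_force: [-0.9, -0.1, -4.3]
opening: 0.32
t 6.60 tcp [678.3 -26.2 218.2] yaw 14.14 f [-0.9 -0.1 -4.3] m [ 0.05  0.06 -0.04] op 0.320 q [-0.14  0.57  1.41  0.    1.17  1.19]
[ 6.7728e+02 -2.6480e+01  2.5000e-01  1.5360e+02] [ -33. -190.]
```

View pics/cs6.png

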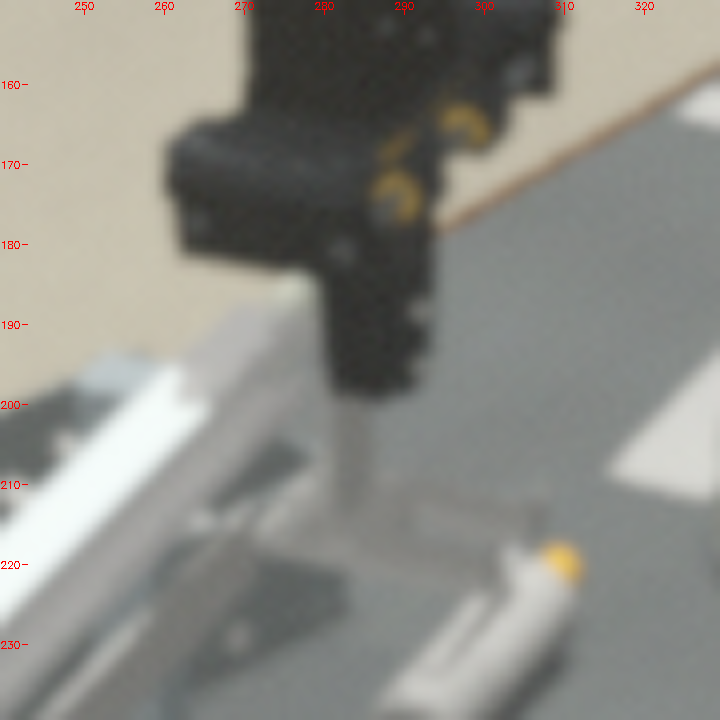

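```bash
python3 -m handwheel '[{"travel":[-2.6,9.6,0],"roll":0},{"travel":[-5.2,19.3,0],"roll":0},{"travel":[-7.8,29,0],"roll":0},{"travel":[-7.8,29,0],"roll":0}]'; python3 -c "
from h import *
st();p=held();print(np.round(p,2),inrail(p))
"
```

```text
t: 7.05
eef_pos: [670.5, 2.9, 218.3]
tcp_rot: [-1.371, 1.571, 2.017]
ft_force: [0.5, -0.2, -2.9]
opening: 0.315
t 7.05 tcp [670.5   2.9 218.3] yaw 14.15 f [ 0.5 -0.2 -2.9] m [0.03 0.04 0.02] op 0.315 q [-0.09  0.55  1.43  0.    1.15  1.23]
[6.6945e+02 2.6600e+00 2.5000e-01 1.5369e+02] [ -33.5 -159.8]
```

```bash
python3 -m handwheel '[{"travel":[-4.9,19.4,0],"roll":0},{"travel":[-12.2,48.5,0],"roll":0},{"travel":[-19.5,77.6,0],"roll":0},{"travel":[-26.8,106.7,0],"roll":0},{"travel":[-34.1,135.8,0],"roll":0},{"travel":[-34.1,135.8,0],"roll":0}]'; python3 -c "
from h import *
st();p=held();print(np.round(p,2),inrail(p))
"
```

```text
t: 7.65
eef_pos: [635.6, 140.9, 218.3]
tcp_rot: [-1.578, 1.57, 1.813]
ft_force: [-0.0, 0.4, -3.7]
opening: 0.317
t 7.65 tcp [635.6 140.9 218.3] yaw 14.26 f [-0.   0.4 -3.7] m [-0.01  0.05 -0.04] op 0.317 q [0.12 0.53 1.49 0.   1.13 1.44]
[6.3453e+02 1.4064e+02 2.5000e-01 1.5373e+02] [-33.7 -17.5]
```

```bash
python3 -m handwheel '[{"travel":[-4.9,19.4,0],"roll":0},{"travel":[-12.2,48.5,0],"roll":0},{"travel":[-19.5,77.6,0],"roll":0},{"travel":[-26.8,106.7,0],"roll":0},{"travel":[-30.5,121.5,0],"roll":0},{"travel":[-30.5,121.5,0],"roll":0}]'; python3 -c "
from h import *
st();p=held();print(np.round(p,2),inrail(p))
"
```

```text
t: 8.25
eef_pos: [605.8, 260.2, 218.1]
tcp_rot: [-3.097, 1.571, 0.292]
ft_force: [0.1, -0.4, -3.5]
opening: 0.319
t 8.25 tcp [605.8 260.2 218.1] yaw 14.20 f [ 0.1 -0.4 -3.5] m [-0.03  0.04  0.01] op 0.319 q [ 0.31  0.54  1.46 -0.    1.14  1.63]
[6.0471e+02 2.5992e+02 2.5000e-01 1.5353e+02] [-33.6 105.5]
```

Now slowly to contact with the stop (expected ~y 130).

```bash
python3 -m handwheel '[{"travel":[-2.5,9.7,0],"roll":0},{"travel":[-4.4,17.5,0],"roll":0},{"travel":[-5.1,20.4,0],"roll":0},{"travel":[-5.1,20.4,0],"roll":0}]'; python3 -m handwheel '[{"travel":[-0.5,2,0],"roll":0},{"travel":[-0.5,2,0],"roll":0}]';python3 -c "
from h import *
st();p=held();print(np.round(p,2),inrail(p))
"
```

```text
t: 8.65
eef_pos: [601.2, 279.1, 218.1]
tcp_rot: [1.356, 1.571, -1.54]
ft_force: [0.8, 0.0, -3.9]
opening: 0.321
t: 8.85
eef_pos: [600.8, 280.9, 218.2]
tcp_rot: [1.851, 1.571, -1.045]
ft_force: [0.4, 0.4, -2.6]
opening: 0.318
t 8.85 tcp [600.8 280.9 218.2] yaw 14.06 f [ 0.4  0.4 -2.6] m [ 0.01  0.05 -0.02] op 0.318 q [ 0.34  0.54  1.45 -0.    1.15  1.66]
[5.9970e+02 2.8067e+02 2.5000e-01 1.5357e+02] [-33.4 126.8]
```

```bash
for i in 1 2; do python3 -m handwheel '[{"travel":[-0.25,1,0],"roll":0},{"travel":[-0.5,2,0],"roll":0},{"travel":[-0.5,2,0],"roll":0}]';done;python3 -c "
from h import *
st();p=held();print(np.round(p,2),inrail(p))
"
```

```text
t: 9.15
eef_pos: [600.2, 283.1, 218.2]
tcp_rot: [1.978, 1.571, -0.918]
ft_force: [-0.6, -0.3, -4.4]
opening: 0.314
t: 9.45
eef_pos: [599.6, 285.2, 218.2]
tcp_rot: [0.949, 1.571, -1.947]
ft_force: [-0.5, -0.6, -3.5]
opening: 0.312
t 9.45 tcp [599.6 285.2 218.2] yaw 14.08 f [-0.5 -0.6 -3.5] m [ 0.05  0.03 -0.  ] op 0.312 q [ 0.34  0.54  1.45 -0.    1.15  1.67]
[5.9858e+02 2.8492e+02 2.5000e-01 1.5355e+02] [-33.5 131.2]
```

```bash
for i in 1 2 3; do python3 -m handwheel '[{"travel":[-0.25,1,0],"roll":0},{"travel":[-0.5,2,0],"roll":0},{"travel":[-0.5,2,0],"roll":0}]' | grep -E "pos|force";done;python3 -c "
from h import *
st();p=held();print(np.round(p,2),inrail(p))
grab('side','s7');crop('s7','cs7',180,200,290,310,7,wire('side',RP,RAIL,(0,0,255))+wire('side',p,SM))
"
```

```text
eef_pos: [599.2, 287.2, 218.2]
ft_force: [0.2, 0.2, -3.0]
eef_pos: [598.7, 289.2, 218.2]
ft_force: [0.4, 0.4, -3.2]
eef_pos: [598.2, 291.0, 218.2]
ft_force: [0.1, -0.9, -3.7]
t 10.35 tcp [598.2 291.  218.2] yaw 14.08 f [ 0.1 -0.9 -3.7] m [-0.14 -0.04 -0.03] op 0.315 q [ 0.35  0.55  1.45 -0.    1.15  1.68]
[5.9713e+02 2.9076e+02 2.5000e-01 1.5356e+02] [-33.4 137.2]
```

View pics/cs7.png

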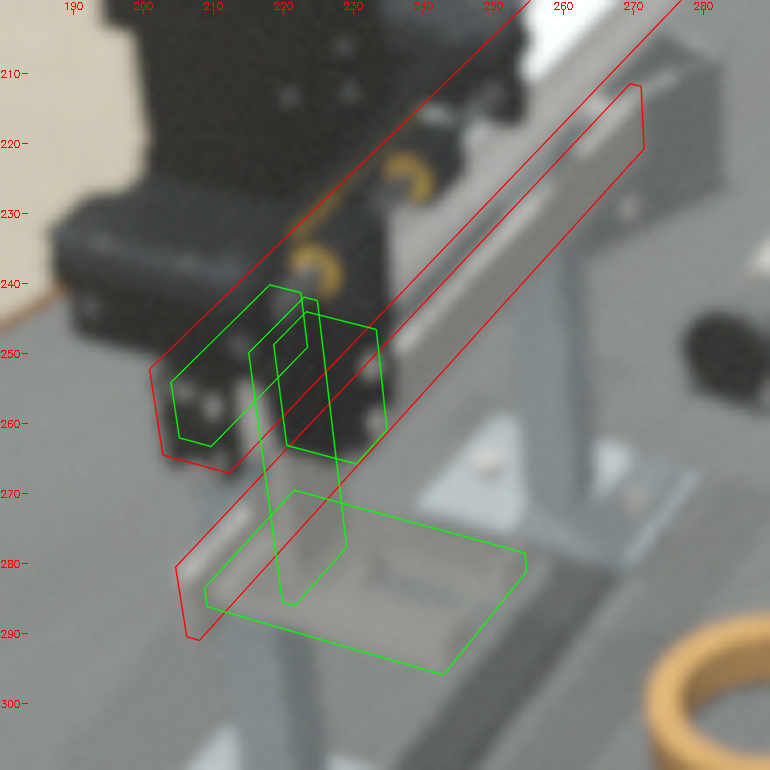

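```bash
for i in 1 2; do python3 -m handwheel '[{"travel":[-0.25,1,0],"roll":0},{"travel":[-0.5,2,0],"roll":0},{"travel":[-0.5,2,0],"roll":0}]' | grep -E "pos|force";done;python3 -c "
from h import *
st();p=held();print(np.round(p,2),inrail(p))
"
```

```text
eef_pos: [598.0, 291.3, 218.2]
ft_force: [0.0, -10.5, -1.9]
eef_pos: [597.8, 291.4, 218.3]
ft_force: [0.7, -20.8, 0.2]
t 11.00 tcp [597.8 291.4 218.3] yaw 13.98 f [  0.7 -20.8   0.2] m [-3.67 -0.24 -0.5 ] op 0.318 q [ 0.36  0.55  1.45 -0.01  1.15  1.69]
[5.9672e+02 2.9112e+02 2.4000e-01 1.5369e+02] [-33.8 137.7]
```

```bash
sed -i 's/^RP=.*/RP=(661.2,172.9,.2461)/' h.py; python3 -m handwheel '[{"travel":[0.6,-2.4,0],"roll":0},{"travel":[0.6,-2.4,0],"roll":0}]' | grep -E "pos|force"; python3 -m handwheel '[{"travel":[0,0,0],"roll":0},{"travel":[0,0,0],"roll":0},{"travel":[0,0,0],"roll":0},{"travel":[0,0,0],"roll":0}]' 0.0; python3 -c "
from h import *
st();p=held();print(inrail(p))
grab('side','s8');crop('s8','cs8',180,200,290,310,7,wire('side',(*rail(-34,130)[:2],RP[2],153),SM))
"
```

```text
eef_pos: [598.0, 291.2, 218.2]
ft_force: [0.8, -8.9, -2.0]
t: 11.6
eef_pos: [597.9, 293.0, 218.4]
tcp_rot: [-2.833, 1.57, 0.554]
ft_force: [-0.3, -0.1, -0.6]
opening: 0.494
t 11.60 tcp [597.9 293.  218.4] yaw 14.09 f [-0.3 -0.1 -0.6] m [-0.03  0.   -0.  ] op 0.494 q [0.36 0.55 1.45 0.   1.15 1.68]
[-33.3 132. ]
```

View pics/cs8.png

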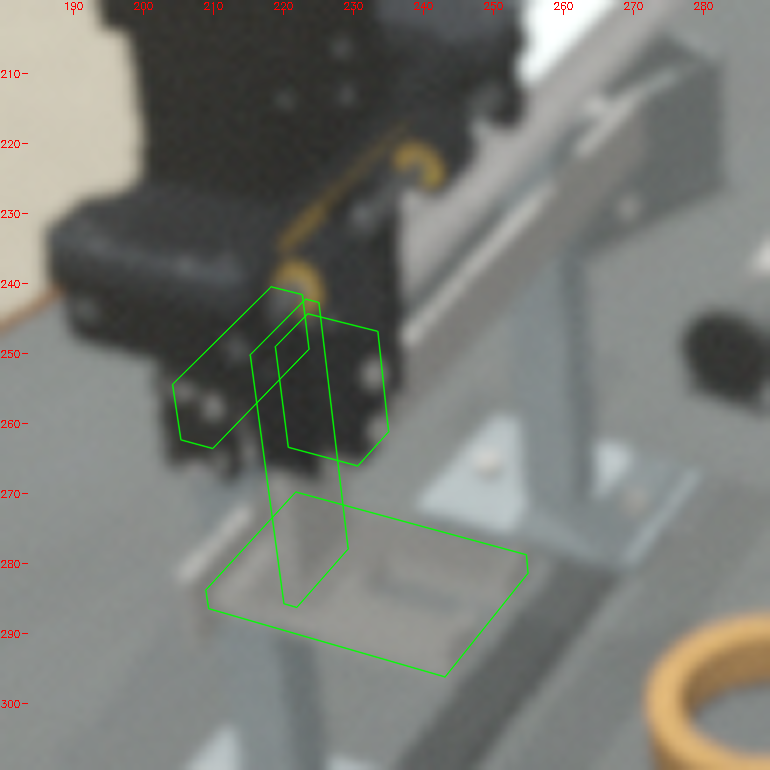

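```bash
python3 -m handwheel '[{"travel":[0,0,15],"roll":0},{"travel":[0,0,45],"roll":0},{"travel":[0,0,80],"roll":0},{"travel":[-40,-10,80],"roll":-4},{"travel":[-80,-20,80],"roll":-8},{"travel":[-120,-35,50],"roll":-10.4},{"travel":[-120,-35,50],"roll":-10.4}]'; python3 -c "
from h import *
go(397.5,224,130,3.7)
im=grab('top','t9');grab('side','s9')
crop('s9','cs9',180,200,340,400,3)
crop('t9','ct9',170,160,390,330,3.6)
"
```

```text
t: 12.35
eef_pos: [471.4, 255.7, 265.1]
tcp_rot: [0.309, 1.562, -2.768]
ft_force: [0.1, 1.8, 0.2]
opening: 0.5
t 12.35 tcp [471.4 255.7 265.1] yaw 3.65 f [0.1 1.8 0.2] m [ 0.04 -0.07  0.04] op 0.500 q [0.37 0.32 1.7  0.   1.13 1.88]
delta [ -73.9  -31.7 -135.1] roll 0.05
```

View pics/cs9.png

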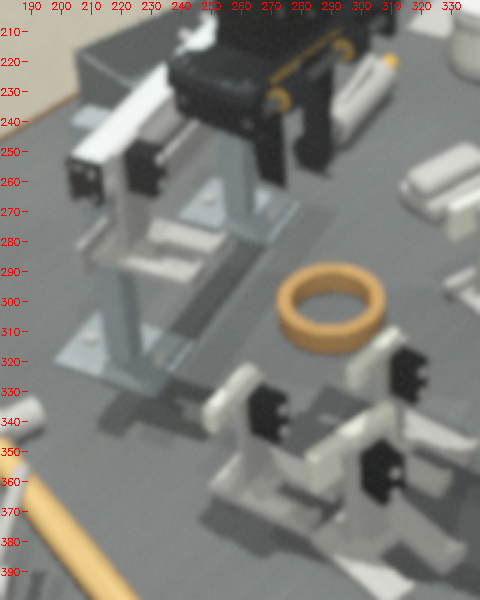

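View pics/ct9.png

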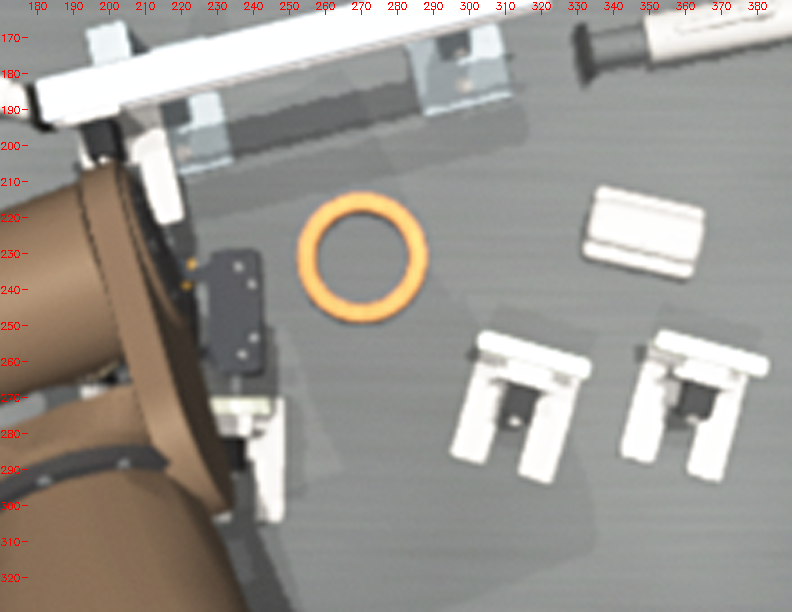

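```bash
cat >> h.py <<'E'
def side(M,g,p0,r=(25,25,.3)):
    x,f=fit([(g,'side',M['block'],-1,1),(g,'side',M['shoe'],1,1)],p0,r);return np.round(x,2),round(f,1)
def top(M,g,p0,r=(25,25,.3)):
    x,f=fitH(M,g,None,p0,r);return np.round(x,2),round(f,1)
E
python3 -c "
from h import *
g0=gray('side0');g=gray('s9')
for M,p in((SM,(397.4,223.8,.06)),(SM,(458.2,319.5,.16)),(LG,(353.5,316,-.12))):print(side(M,g0,p,(8,8,.2)),side(M,g,p,(20,20,.2)))"
```

```text
(array([3.9751e+02, 2.2260e+02, 1.0000e-02]), np.float64(74.1)) (array([3.9613e+02, 2.2304e+02, 4.0000e-02]), np.float64(69.6))
(array([4.5802e+02, 3.1857e+02, 1.0000e-01]), np.float64(73.1)) (array([4.5775e+02, 3.1893e+02, 1.2000e-01]), np.float64(73.4))
(array([ 3.5342e+02,  3.1444e+02, -1.5000e-01]), np.float64(68.0)) (array([ 3.5334e+02,  3.1504e+02, -1.9000e-01]), np.float64(68.8))
```

```bash
python3 -m handwheel '[{"travel":[-35,-15,-20],"roll":0},{"travel":[-73.5,-32,-55],"roll":0},{"travel":[-73.5,-32,-95],"roll":0},{"travel":[-73.5,-32,-135],"roll":0},{"travel":[-73.5,-32,-135],"roll":0}]'|grep pos; python3 -c "
from h import *
go(398,224,63,3.6)"
```

```text
eef_pos: [404.4, 225.6, 130.4]
t 12.95 tcp [404.4 225.6 130.4] yaw 3.68 f [-0.2  0.7 -0.4] m [ 0.06  0.02 -0.  ] op 0.500 q [ 0.37  0.39  2.04 -0.    0.72  1.87]
delta [ -6.4  -1.6 -67.4] roll -0.08
```

```bash
python3 -m handwheel '[{"travel":[-6.4,-1.6,-20],"roll":0},{"travel":[-6.4,-1.6,-45],"roll":0},{"travel":[-6.4,-1.6,-67],"roll":0},{"travel":[-6.4,-1.6,-67],"roll":0}]'|grep pos; python3 -m handwheel '[{"travel":[0,0,0],"roll":0},{"travel":[0,0,0],"roll":0},{"travel":[0,0,0],"roll":0},{"travel":[0,0,0],"roll":0},{"travel":[0,0,0],"roll":0}]' 1.0;  python3 -c "
from h import *
st()"
```

```text
eef_pos: [399.2, 224.5, 65.8]
t: 13.85
eef_pos: [398.9, 224.5, 67.5]
tcp_rot: [-2.882, 1.568, 0.324]
ft_force: [1.4, -0.1, 8.7]
opening: 0.332
t 13.85 tcp [398.9 224.5  67.5] yaw 3.69 f [ 1.4 -0.1  8.7] m [-0.04 -0.15  0.08] op 0.332 q [ 0.37  0.49  2.11 -0.    0.54  1.87]
```

```bash
python3 -m handwheel '[{"travel":[0,0,10],"roll":0},{"travel":[0,0,35],"roll":0},{"travel":[0,0,75],"roll":0},{"travel":[0,0,115],"roll":0},{"travel":[0,0,150],"roll":0},{"travel":[0,0,150],"roll":0},{"travel":[0,0,150],"roll":0}]'|grep -E 'pos|force'; python3 -c "
from h import *
go(*rail(-100,-245)[:2],220,14.1)
grab('side','s10');p=held(1.0,67.5);crop('s10','cs10',250,170,350,290,6,wire('side',p,SM))"
```

```text
eef_pos: [397.4, 223.9, 216.5]
ft_force: [0.7, -0.2, -5.2]
t 14.55 tcp [397.4 223.9 216.5] yaw 3.68 f [ 0.7 -0.2 -5.2] m [0.04 0.06 0.  ] op 0.330 q [ 0.37  0.25  1.95 -0.    0.94  1.87]
delta [ 226.5 -313.     3.5] roll 10.42
```

View pics/cs10.png

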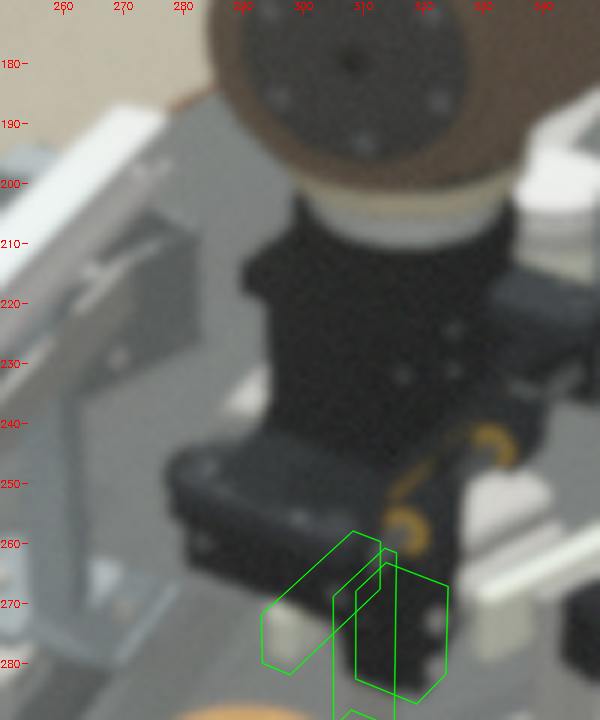

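```bash
python3 -m handwheel '[{"travel":[15,-20,0],"roll":1},{"travel":[42,-58,0],"roll":3},{"travel":[70,-97,1],"roll":5},{"travel":[98,-135,1],"roll":7},{"travel":[126,-174,2],"roll":9},{"travel":[154,-213,3],"roll":10.4},{"travel":[182,-251,3],"roll":10.4},{"travel":[182,-251,3],"roll":10.4}]'|grep -E 'pos|force'; python3 -m handwheel '[{"travel":[20,-28,0],"roll":0},{"travel":[44,-62,0],"roll":0},{"travel":[70,-64,0],"roll":0},{"travel":[108,-48,0],"roll":0},{"travel":[108,-48,0],"roll":0},{"travel":[108,-48,0],"roll":0}]'|grep -E 'pos|force'; python3 -c "
from h import *
go(*rail(-33.3,-232)[:2],220,14.1);p=held(1,66.5);print(np.round(p,2),inrail(p))
"
```

```text
eef_pos: [581.9, -31.3, 216.4]
ft_force: [-1.0, 1.4, -3.7]
eef_pos: [687.3, -74.2, 216.1]
ft_force: [-1.9, -4.2, -5.6]
t 16.00 tcp [687.3 -74.2 216.1] yaw 14.13 f [-1.9 -4.2 -5.6] m [-1.22  0.37  0.05] op 0.208 q [-0.2   0.59  1.37 -0.    1.18  1.12]
delta [-1.9 14.   3.9] roll -0.03
[ 6.8637e+02 -7.4440e+01  2.5000e-01  1.4960e+02] [ -35.8 -246. ]
```

```bash
python3 -c "
from h import *
grab('side','s11');p=held(1.0,66.5);crop('s11','cs11',230,130,350,250,6,wire('side',p,SM))
grab('top','t11');crop('t11','ct11',270,130,390,220,6,wire('top',p,SM))"
```

```text
(no output)
```

View pics/cs11.png

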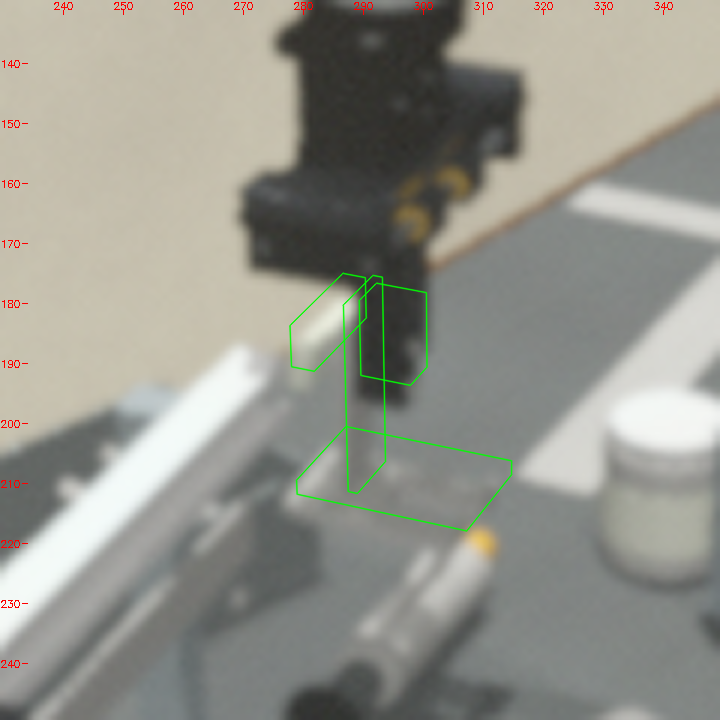

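View pics/ct11.png

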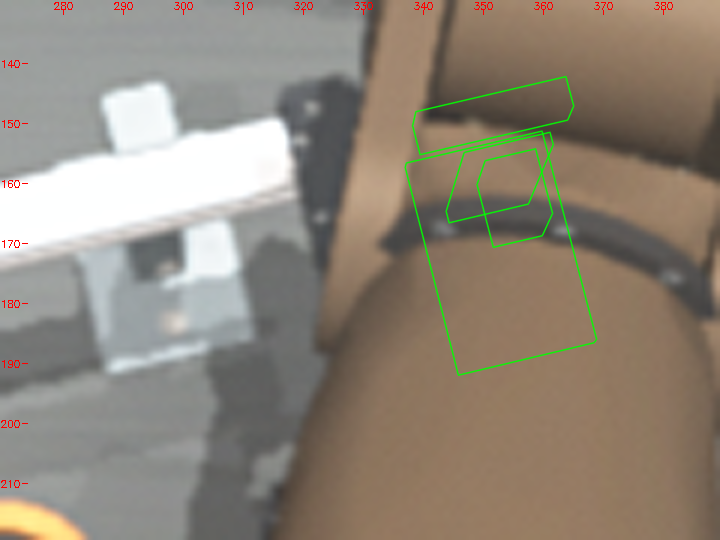

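```bash
python3 -c "
from h import *
crop('s11','a',255,155,325,225,8);crop('side0','b',275,330,345,400,8)
cv2.imwrite('pics/ab.png',cv2.resize(np.hstack([cv2.imread('pics/a.png'),cv2.imread('pics/b.png')]),(800,400)))
st()"
```

```text
t 16.10 tcp [686.8 -74.8 217.5] yaw 14.09 f [-0.5 -0.2 -3.9] m [-0.05  0.13 -0.02] op 0.207 q [-0.2   0.59  1.37 -0.    1.18  1.12]
```

View pics/ab.png

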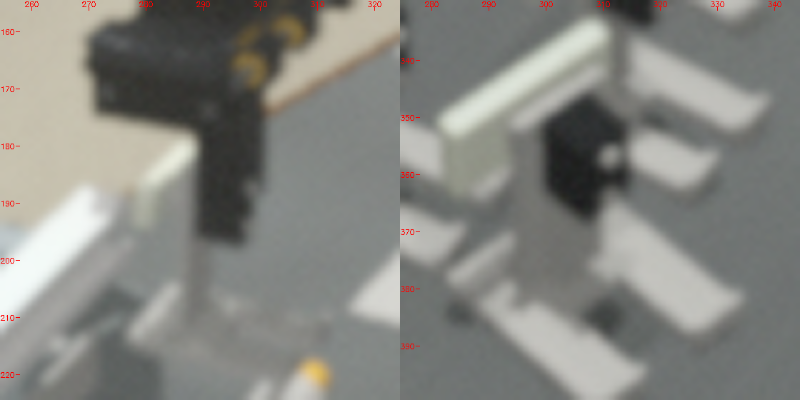

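```bash
python3 -m handwheel '[{"travel":[-15,5,0],"roll":0},{"travel":[-45,20,0],"roll":-4},{"travel":[-80,45,-10],"roll":-8},{"travel":[-115,75,-30],"roll":-12},{"travel":[-142,105,-60],"roll":-14},{"travel":[-142,105,-95],"roll":-14},{"travel":[-142,105,-125],"roll":-14},{"travel":[-142,105,-125],"roll":-14}]'|grep -E 'pos|force|open'; python3 -c "
from h import *
st();grab('side','s12');p=held(-3,69);crop('s12','cs12',250,200,350,320,6,wire('side',p,SM))"
```

```text
eef_pos: [543.3, 30.2, 91.5]
ft_force: [0.3, 0.9, -4.3]
opening: 0.209
t 16.90 tcp [543.3  30.2  91.5] yaw 0.08 f [ 0.3  0.9 -4.3] m [ 0.03  0.09 -0.03] op 0.209 q [-0.07  0.54  1.88 -0.    0.73  1.5 ]
```

View pics/cs12.png

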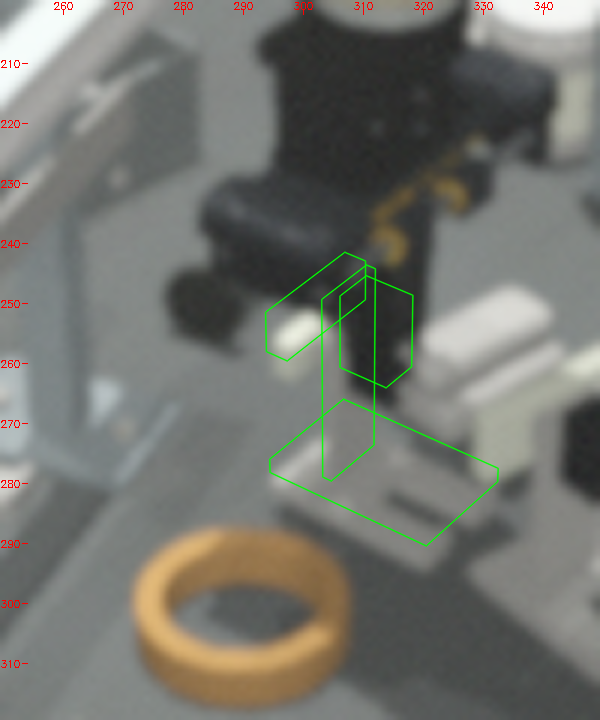

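```bash
python3 -m handwheel '[{"travel":[0,0,-3],"roll":0},{"travel":[0,0,-7],"roll":0},{"travel":[0,0,-7],"roll":0}]'|grep -E 'pos|force|open'; python3 -m handwheel '[{"travel":[0,0,-3],"roll":0},{"travel":[0,0,-3],"roll":0}]'|grep -E 'pos|force|open';python3 -m handwheel '[{"travel":[0,0,-3],"roll":0},{"travel":[0,0,-3],"roll":0}]'|grep -E 'pos|force|open'
```

```text
eef_pos: [546.1, 29.9, 87.7]
ft_force: [-0.6, -0.3, -4.0]
opening: 0.211
eef_pos: [546.5, 30.0, 84.7]
ft_force: [1.5, 0.9, 0.9]
opening: 0.207
eef_pos: [548.6, 30.1, 83.0]
ft_force: [6.5, 2.9, 9.9]
opening: 0.204
```

```bash
python3 -m handwheel '[{"travel":[0,0,2],"roll":0},{"travel":[0,0,2],"roll":0}]'|grep -E 'pos|force|open'; python3 -m handwheel '[{"travel":[0,0,0],"roll":0},{"travel":[0,0,0],"roll":0},{"travel":[0,0,0],"roll":0},{"travel":[0,0,0],"roll":0}]' 0.0|grep -E 'pos|force|open'; python3 -c "
from h import *
st();grab('side','s13');crop('s13','cs13',250,200,350,320,6)"
```

```text
eef_pos: [545.5, 30.1, 83.2]
ft_force: [0.4, -0.0, -4.8]
opening: 0.209
eef_pos: [545.9, 30.0, 83.2]
ft_force: [0.6, -0.6, -0.3]
opening: 0.471
t 18.25 tcp [545.9  30.   83.2] yaw 0.08 f [ 0.6 -0.6 -0.3] m [ 0.02 -0.03 -0.  ] op 0.471 q [-0.07  0.55  1.88 -0.    0.71  1.5 ]
```

View pics/cs13.png

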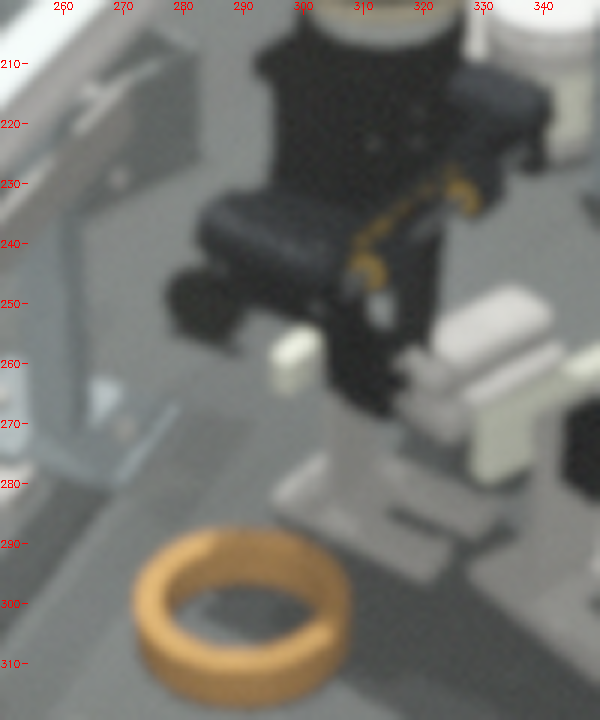

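```bash
python3 -m handwheel '[{"travel":[0,0,20],"roll":0},{"travel":[0,0,55],"roll":0},{"travel":[-20,0,90],"roll":0},{"travel":[-60,0,90],"roll":0},{"travel":[-90,0,90],"roll":0},{"travel":[-90,0,90],"roll":0}]'|grep -E 'pos|force|open'; python3 -c "
from h import *
st();grab('side','s14');g=gray('s14')
x,f=side(SM,g,(545,30,0),(20,20,.3));print(x,f);crop('s14','cs14',250,200,350,320,6,wire('side',x,SM))
grab('top','t14');crop('t14','ct14',260,180,360,280,6,wire('top',x,SM))"
```

```text
eef_pos: [452.8, 30.3, 173.6]
ft_force: [-0.0, -0.2, -0.7]
opening: 0.5
t 18.90 tcp [452.8  30.3 173.6] yaw 0.08 f [-0.  -0.2 -0.7] m [ 0.   -0.03  0.  ] op 0.500 q [-0.08  0.31  2.01 -0.    0.83  1.49]
[5.5078e+02 2.5550e+01 2.0000e-02] 78.1
```

View pics/cs14.png

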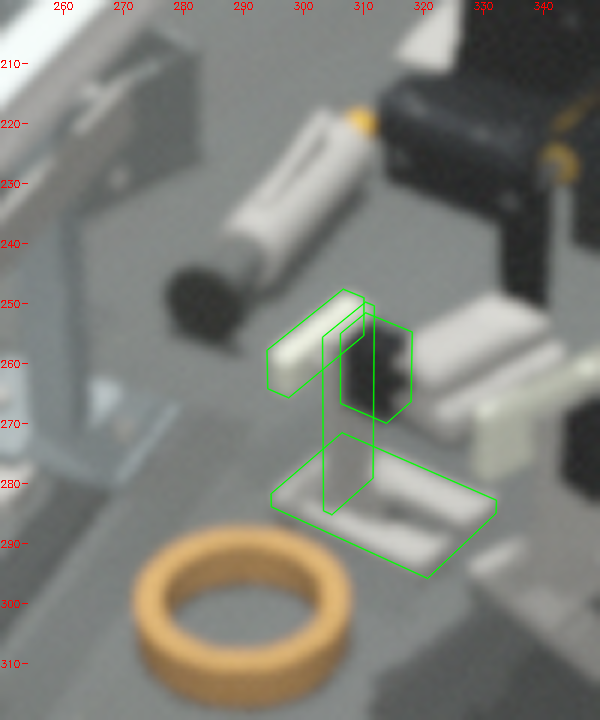

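View pics/ct14.png

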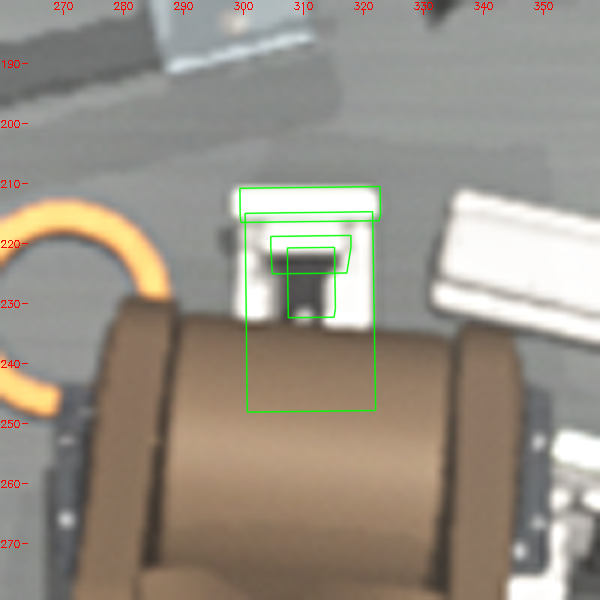

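```bash
python3 -c "
from h import *
print(top(SM,gray('t14'),(550,28,0),(8,8,.2)));go(545,29,180,0)"
```

```text
(array([5.5183e+02, 2.7470e+01, 1.0000e-02]), np.float64(75.2))
t 19.00 tcp [456.3  30.  173.7] yaw 0.07 f [ 0.2  0.2 -0.1] m [-0.03  0.06 -0.  ] op 0.499 q [-0.08  0.31  2.   -0.    0.83  1.49]
delta [88.7 -1.   6.3] roll -0.07
```

```bash
python3 -m handwheel '[{"travel":[40,-1,0],"roll":0},{"travel":[80,-1.5,-10],"roll":0},{"travel":[91,-1.5,-40],"roll":0},{"travel":[91,-1.5,-80],"roll":0},{"travel":[91,-1.5,-109],"roll":0},{"travel":[91,-1.5,-109],"roll":0}]'|grep -E 'pos|force|open';  python3 -m handwheel '[{"travel":[0,0,0],"roll":0},{"travel":[0,0,0],"roll":0},{"travel":[0,0,0],"roll":0},{"travel":[0,0,0],"roll":0},{"travel":[0,0,0],"roll":0}]' 1.0;
```

```text
eef_pos: [546.1, 28.6, 60.5]
ft_force: [-0.7, -0.5, 0.7]
opening: 0.498
t: 20.1
eef_pos: [547.2, 28.6, 65.0]
tcp_rot: [3.072, 1.569, -0.068]
ft_force: [-0.4, 1.0, 4.2]
opening: 0.208
```

```bash
python3 -m handwheel '[{"travel":[0,0,10],"roll":0},{"travel":[0,0,35],"roll":0},{"travel":[0,0,75],"roll":0},{"travel":[0,0,115],"roll":0},{"travel":[0,0,153],"roll":0},{"travel":[0,0,153],"roll":0},{"travel":[0,0,153],"roll":0}]'; python3 -c "
from h import *
go(*rail(-100,-240)[:2],218,14.1)
go(*rail(-38,-220)[:2],218,14.1)"
```

```text
t: 20.8
eef_pos: [546.5, 28.6, 217.5]
tcp_rot: [2.732, 1.57, -0.408]
ft_force: [-0.5, -0.9, -4.8]
opening: 0.211
t 20.80 tcp [546.5  28.6 217.5] yaw 0.08 f [-0.5 -0.9 -4.8] m [0.04 0.11 0.01] op 0.211 q [-0.07  0.38  1.75 -0.    1.02  1.5 ]
delta [  76.2 -112.8    0.5] roll 14.02
t 20.80 tcp [546.5  28.6 217.5] yaw 0.08 f [-0.5 -0.9 -4.8] m [0.04 0.11 0.01] op 0.211 q [-0.07  0.38  1.75 -0.    1.02  1.5 ]
delta [131.5 -78.3   0.5] roll 14.02
```

```bash
python3 -m handwheel '[{"travel":[15,-25,0],"roll":3},{"travel":[38,-60,0],"roll":7},{"travel":[60,-90,0],"roll":11},{"travel":[85,-102,0],"roll":14},{"travel":[115,-88,0],"roll":14},{"travel":[131,-79,0],"roll":14},{"travel":[131,-79,0],"roll":14},{"travel":[131,-79,0],"roll":14}]'; python3 -c "
from h import *
st();grab('side','s15');p=held(-4.2,64.7);print(np.round(p,2),inrail(p));crop('s15','cs15',240,140,330,240,7,wire('side',p,SM))
go(*rail(-38,-220)[:2],217.7,14.1)"
```

```text
t: 21.6
eef_pos: [676.9, -50.3, 214.8]
tcp_rot: [-0.348, 1.567, 3.04]
ft_force: [0.5, -0.1, -4.0]
opening: 0.207
t 21.60 tcp [676.9 -50.3 214.8] yaw 14.11 f [ 0.5 -0.1 -4. ] m [-0.03  0.04  0.03] op 0.207 q [-0.17  0.57  1.41 -0.    1.16  1.15]
[ 6.8093e+02 -4.9460e+01  2.5000e-01  1.5077e+02] [ -35.  -220.5]
t 21.65 tcp [676.9 -50.5 215.5] yaw 14.08 f [-0.   0.2 -4.4] m [-0.02  0.05 -0.04] op 0.209 q [-0.17  0.57  1.41 -0.    1.16  1.15]
delta [1.1 0.8 2.2] roll 0.02
```

View pics/cs15.png

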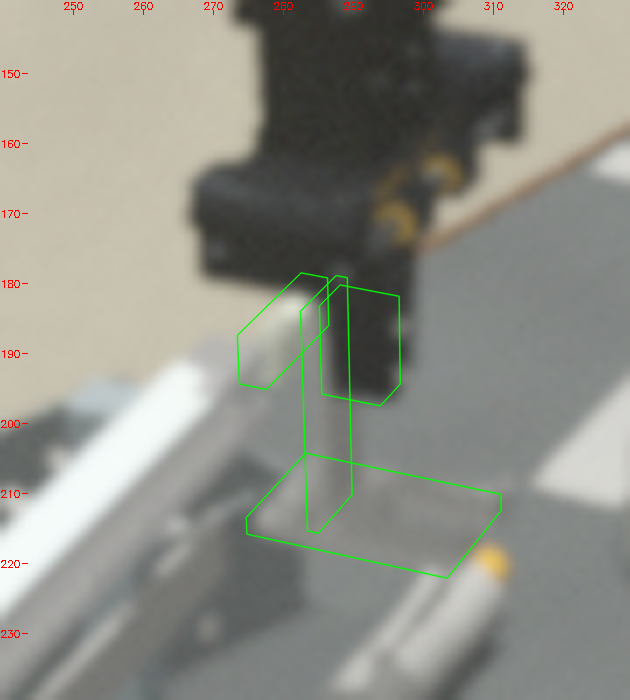

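```bash
python3 -m handwheel '[{"travel":[1.2,0.3,2.8],"roll":0},{"travel":[1.2,0.3,2.8],"roll":0},{"travel":[-1.2,10,2.8],"roll":0},{"travel":[-3.7,20,2.8],"roll":0},{"travel":[-6.1,29.6,2.8],"roll":0},{"travel":[-8.5,39.2,2.8],"roll":0},{"travel":[-8.5,39.2,2.8],"roll":0}]'; python3 -c "
from h import *
p=held(-4.2,64.7);print(np.round(p,2),inrail(p))"
```

```text
t: 22.35
eef_pos: [669.0, -9.5, 220.1]
tcp_rot: [-1.429, 1.571, 1.96]
ft_force: [-0.4, 1.1, -4.2]
opening: 0.207
[ 6.7309e+02 -8.4600e+00  2.5000e-01  1.5543e+02] [ -32.7 -178.8]
```

```bash
python3 -m handwheel '[{"travel":[-3.2,9.5,-1.3],"roll":0},{"travel":[-5.6,19.2,-1.5],"roll":0},{"travel":[-8,29,-1.5],"roll":0},{"travel":[-8,29,-1.5],"roll":0}]'; python3 -c "
from h import *
st();p=held(-4.2,64.7);print(np.round(p,2),inrail(p))"
```

```text
t: 22.75
eef_pos: [661.1, 19.2, 218.5]
tcp_rot: [-1.236, 1.571, 2.153]
ft_force: [-0.1, -0.3, -5.2]
opening: 0.209
t 22.75 tcp [661.1  19.2 218.5] yaw 14.15 f [-0.1 -0.3 -5.2] m [ 0.02  0.06 -0.  ] op 0.209 q [-0.07  0.54  1.46  0.    1.14  1.25]
[6.6514e+02 2.0280e+01 2.5000e-01 1.5384e+02] [ -33.4 -149. ]
```

```bash
python3 -m handwheel '[{"travel":[-4.9,19.4,0],"roll":0},{"travel":[-12.2,48.5,0],"roll":0},{"travel":[-20.7,82.4,0],"roll":0},{"travel":[-29.2,116.4,0],"roll":0},{"travel":[-37.7,150,0],"roll":0},{"travel":[-45,179,0],"roll":0},{"travel":[-48.7,194,0],"roll":0},{"travel":[-48.7,194,0],"roll":0}]'; python3 -m handwheel '[{"travel":[-1.5,6,0],"roll":0},{"travel":[-3,12,0],"roll":0},{"travel":[-3,12,0],"roll":0}]'; python3 -c "
from h import *
st();p=held(-4.2,64.7);print(np.round(p,2),inrail(p))"
```

```text
t: 23.55
eef_pos: [612.0, 213.8, 218.5]
tcp_rot: [-2.281, 1.571, 1.108]
ft_force: [0.2, -0.5, -4.1]
opening: 0.204
t: 23.85
eef_pos: [609.8, 223.7, 218.4]
tcp_rot: [-0.467, 1.571, 2.919]
ft_force: [-0.0, 0.0, -3.9]
opening: 0.212
t 23.85 tcp [609.8 223.7 218.4] yaw 14.05 f [-0.   0.  -3.9] m [-0.08  0.01 -0.03] op 0.212 q [0.25 0.52 1.49 0.   1.13 1.58]
[6.1384e+02 2.2477e+02 2.5000e-01 1.5372e+02] [-33.3  61.8]
```

```bash
for i in 1 2 3; do python3 -m handwheel '[{"travel":[-0.4,1.5,0],"roll":0},{"travel":[-0.7,3,0],"roll":0},{"travel":[-0.7,3,0],"roll":0}]'|grep -E "pos|force"; done; python3 -c "
from h import *
st();p=held(-4.2,64.7);print(np.round(p,2),inrail(p))"
```

```text
eef_pos: [609.1, 226.7, 218.5]
ft_force: [1.6, 0.2, -3.8]
eef_pos: [608.3, 230.0, 218.5]
ft_force: [0.5, 0.2, -4.6]
eef_pos: [607.8, 231.7, 218.5]
ft_force: [0.1, -8.0, -2.1]
t 24.75 tcp [607.8 231.7 218.5] yaw 14.05 f [ 0.1 -8.  -2.1] m [-1.23 -0.09 -0.25] op 0.211 q [ 0.26  0.52  1.49 -0.    1.13  1.59]
[6.1189e+02 2.3267e+02 2.5000e-01 1.5382e+02] [-33.3  70. ]
```

```bash
python3 -m handwheel '[{"travel":[-0.4,1.5,0],"roll":0},{"travel":[-0.4,1.5,0],"roll":0}]'|grep -E "pos|force";  python3 -m handwheel '[{"travel":[0.5,-2,0],"roll":0},{"travel":[0.5,-2,0],"roll":0}]'|grep -E "pos|force"; python3 -m handwheel '[{"travel":[0,0,0],"roll":0},{"travel":[0,0,0],"roll":0},{"travel":[0,0,0],"roll":0},{"travel":[0,0,0],"roll":0}]' 0.15|grep -E "pos|force|open"; python3 -m handwheel '[{"travel":[-1,-0.3,20],"roll":0},{"travel":[-1,-0.3,50],"roll":0},{"travel":[-2,0,90],"roll":0},{"travel":[-40,10,90],"roll":-2},{"travel":[-80,25,80],"roll":-4},{"travel":[-115,45,60],"roll":-5},{"travel":[-115,45,60],"roll":-5}]' 0.0;python3 -c "
from h import *
im=grab('top','t16');grab('side','s16')
go(453,317,180,8.6)
crop('s16','cs16',180,180,340,400,2.7)
crop('t16','ct16',170,160,390,330,3.6)
g=gray('s16')
for M,p in((SM,(458.2,319.5,.16)),(LG,(353.5,316,-.12))):print(side(M,g,p,(20,20,.2)))
"
```

```text
eef_pos: [607.7, 231.8, 218.6]
ft_force: [2.1, -14.4, -3.0]
eef_pos: [607.9, 231.7, 218.5]
ft_force: [1.1, -5.7, -3.1]
eef_pos: [607.7, 232.6, 218.7]
ft_force: [0.6, -0.8, 0.2]
opening: 0.418
t: 26.25
eef_pos: [488.5, 278.6, 277.2]
tcp_rot: [0.062, 1.568, -2.919]
ft_force: [0.1, -0.2, 0.1]
opening: 0.5
t 26.35 tcp [492.4 277.8 278.9] yaw 9.17 f [ 0.7 -0.  -0.3] m [ 0.03 -0.02  0.01] op 0.498 q [ 0.4   0.35  1.62 -0.    1.17  1.81]
delta [-39.4  39.2 -98.9] roll -0.57
(array([4.5752e+02, 3.1867e+02, 1.2000e-01]), np.float64(74.0))
(array([ 3.5258e+02,  3.1508e+02, -1.8000e-01]), np.float64(62.7))
```

View pics/cs16.png

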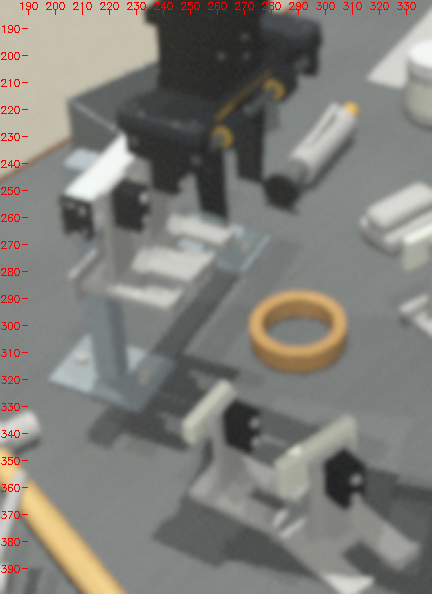

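View pics/ct16.png

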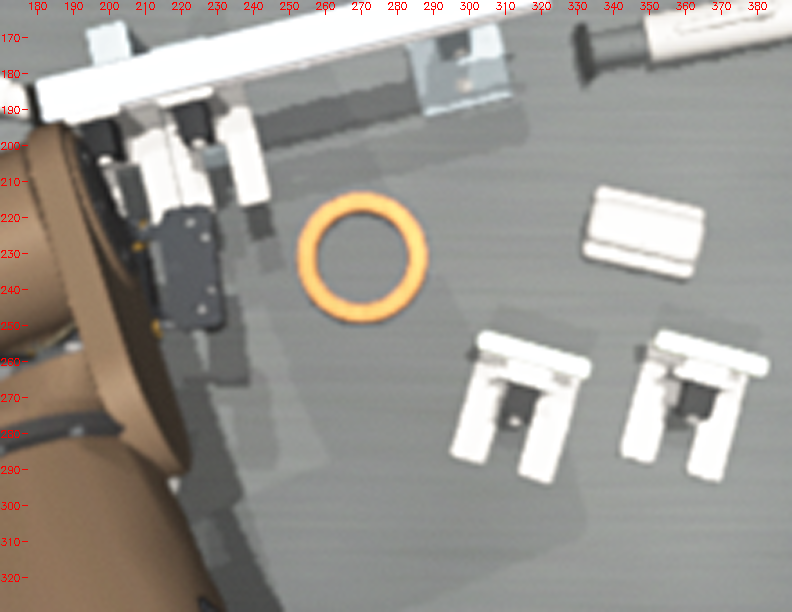

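```bash
python3 -m handwheel '[{"travel":[-20,22,-20],"roll":0},{"travel":[-38,43,-50],"roll":-0.3},{"travel":[-38,43,-90],"roll":-0.3},{"travel":[-38,43,-130],"roll":-0.3},{"travel":[-38,43,-150],"roll":-0.3},{"travel":[-38,43,-150],"roll":-0.3}]'|grep pos;python3 -c "
from h import *
go(454.5,320.9,64.5,8.9)"
```

```text
eef_pos: [454.9, 319.6, 126.2]
t 26.95 tcp [454.9 319.6 126.2] yaw 8.74 f [-1.   0.1  0.9] m [0.02 0.02 0.02] op 0.500 q [ 0.49  0.5   1.82 -0.    0.82  1.91]
delta [ -0.4   1.3 -61.7] roll 0.16
```

```bash
python3 -m handwheel '[{"travel":[-0.4,0.8,-20],"roll":0},{"travel":[-0.4,0.8,-45],"roll":0},{"travel":[-0.4,0.8,-62.5],"roll":0},{"travel":[-0.4,0.8,-62.5],"roll":0}]'|grep -E 'pos|force';  python3 -m handwheel '[{"travel":[0,0,0],"roll":0},{"travel":[0,0,0],"roll":0},{"travel":[0,0,0],"roll":0},{"travel":[0,0,0],"roll":0},{"travel":[0,0,0],"roll":0}]' 1.0;
```

```text
eef_pos: [455.0, 320.8, 65.5]
ft_force: [0.2, 0.2, 0.0]
t: 27.85
eef_pos: [454.6, 321.3, 66.6]
tcp_rot: [-2.887, 1.57, 0.408]
ft_force: [-1.6, 0.1, 5.7]
opening: 0.207
```

```bash
python3 -m handwheel '[{"travel":[0,0,10],"roll":0},{"travel":[0,0,35],"roll":0},{"travel":[0,0,75],"roll":0},{"travel":[0,0,115],"roll":0},{"travel":[0,0,152],"roll":0},{"travel":[0,0,152],"roll":0},{"travel":[0,0,152],"roll":0}]'; python3 -c "
from h import *
go(*rail(-104,-240)[:2],218,14.1)
go(*rail(-38,-220)[:2],218,14.1)"
```

```text
t: 28.55
eef_pos: [453.9, 320.9, 218.2]
tcp_rot: [-3.034, 1.57, 0.261]
ft_force: [-0.4, 0.6, -4.8]
opening: 0.213
t 28.55 tcp [453.9 320.9 218.2] yaw 8.78 f [-0.4  0.6 -4.8] m [ 0.01  0.04 -0.03] op 0.213 q [ 0.5   0.39  1.73 -0.    1.03  1.91]
delta [ 1.649e+02 -4.061e+02 -2.000e-01] roll 5.32
t 28.55 tcp [453.9 320.9 218.2] yaw 8.78 f [-0.4  0.6 -4.8] m [ 0.01  0.04 -0.03] op 0.213 q [ 0.5   0.39  1.73 -0.    1.03  1.91]
delta [ 2.240e+02 -3.706e+02 -2.000e-01] roll 5.32
```

```bash
python3 -m handwheel '[{"travel":[5,-20,0],"roll":1},{"travel":[15,-60,0],"roll":2},{"travel":[33,-105,0],"roll":3},{"travel":[51,-150,0],"roll":4},{"travel":[69,-195,0],"roll":5.3},{"travel":[87,-240,0],"roll":5.3},{"travel":[105,-283,0],"roll":5.3},{"travel":[112,-300,0],"roll":5.3}]'|grep -E 'pos|open'; python3 -m handwheel '[{"travel":[15,-40,0],"roll":0},{"travel":[36,-80,0],"roll":0},{"travel":[60,-102,0],"roll":0},{"travel":[90,-87,0],"roll":0},{"travel":[112,-71,0],"roll":0},{"travel":[112,-71,0],"roll":0},{"travel":[112,-71,0],"roll":0}]'|grep -E 'pos|open'; python3 -c "
from h import *
go(*rail(-38,-220)[:2],218,14.1);grab('side','s17');p=held(-4,65.5);print(np.round(p,2),inrail(p));crop('s17','cs17',240,140,330,240,7,wire('side',p,SM))"
```

```text
eef_pos: [566.6, 17.6, 215.9]
opening: 0.208
eef_pos: [677.6, -49.1, 215.7]
opening: 0.211
t 30.05 tcp [677.6 -49.1 215.7] yaw 14.14 f [-0.2  0.3 -3.1] m [-0.06  0.09 -0.07] op 0.211 q [-0.17  0.57  1.41 -0.    1.17  1.15]
delta [ 0.4 -0.6  2.3] roll -0.04
[ 6.8126e+02 -4.8540e+01  2.5000e-01  1.5079e+02] [ -34.5 -219.7]
```

View pics/cs17.png

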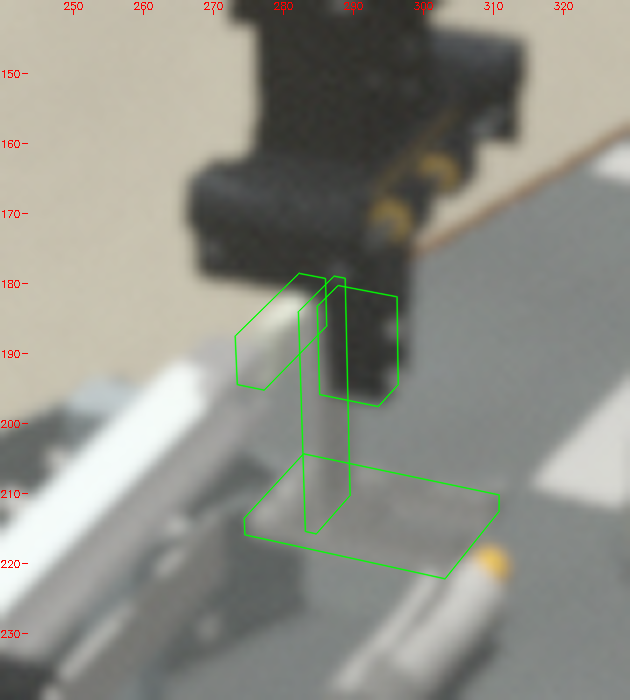

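```bash
python3 -m handwheel '[{"travel":[0.5,0.1,2.3],"roll":0},{"travel":[0.5,0.1,2.3],"roll":0},{"travel":[-1.9,10,2.3],"roll":0},{"travel":[-4.4,20,2.3],"roll":0},{"travel":[-6.8,29.6,2.3],"roll":0},{"travel":[-9.2,39.2,2.3],"roll":0},{"travel":[-9.2,39.2,2.3],"roll":0}]'; python3 -c "
from h import *
p=held(-4,65.5);print(np.round(p,2),inrail(p))"
```

```text
t: 30.8
eef_pos: [668.7, -9.0, 220.4]
tcp_rot: [-1.83, 1.571, 1.559]
ft_force: [-0.2, 0.2, -3.5]
opening: 0.212
[ 6.7261e+02 -8.0400e+00  2.5000e-01  1.5495e+02] [ -33.  -178.3]
```

```bash
python3 -m handwheel '[{"travel":[-3,9.5,-1.5],"roll":0},{"travel":[-5.4,19.2,-1.5],"roll":0},{"travel":[-7.8,29,-1.5],"roll":0},{"travel":[-7.8,29,-1.5],"roll":0}]'; python3 -c "
from h import *
st();p=held(-4,65.5);print(np.round(p,2),inrail(p))"
```

```text
t: 31.2
eef_pos: [661.0, 19.8, 218.9]
tcp_rot: [-1.488, 1.571, 1.901]
ft_force: [-0.2, -0.1, -3.7]
opening: 0.206
t 31.20 tcp [661.   19.8 218.9] yaw 14.15 f [-0.2 -0.1 -3.7] m [-0.    0.06  0.  ] op 0.206 q [-0.07  0.54  1.46  0.    1.14  1.25]
[6.6485e+02 2.0750e+01 2.5000e-01 1.5335e+02] [ -33.5 -148.5]
```

```bash
python3 -m handwheel '[{"travel":[-4.9,19.4,0],"roll":0},{"travel":[-12.2,48.5,0],"roll":0},{"travel":[-19.5,77.6,0],"roll":0},{"travel":[-26.8,106.7,0],"roll":0},{"travel":[-32,128,0],"roll":0},{"travel":[-35.2,140,0],"roll":0},{"travel":[-35.2,140,0],"roll":0}]'|grep -E 'pos|force';for i in 1 2 3; do python3 -m handwheel '[{"travel":[-0.5,2,0],"roll":0},{"travel":[-1,4,0],"roll":0},{"travel":[-1,4,0],"roll":0}]'|grep -E "pos|force"; done; python3 -c "
from h import *
st();p=held(-4,65.5);print(np.round(p,2),inrail(p))"
```

```text
eef_pos: [625.6, 159.7, 218.8]
ft_force: [-0.2, -0.9, -5.1]
eef_pos: [625.3, 161.6, 218.7]
ft_force: [0.3, 0.6, -3.9]
eef_pos: [624.1, 166.4, 218.7]
ft_force: [0.2, -0.6, -4.8]
eef_pos: [623.0, 170.6, 218.8]
ft_force: [-0.4, -0.2, -3.7]
t 32.80 tcp [623.  170.6 218.8] yaw 14.09 f [-0.4 -0.2 -3.7] m [-0.04  0.08 -0.02] op 0.205 q [ 0.17  0.52  1.5  -0.    1.13  1.49]
[6.2690e+02 1.7155e+02 2.5000e-01 1.5328e+02] [-33.6   7. ]
```

```bash
for i in 1 2 3; do python3 -m handwheel '[{"travel":[-0.25,1,0],"roll":0},{"travel":[-0.6,2.3,0],"roll":0},{"travel":[-0.6,2.3,0],"roll":0}]'|grep -E "pos|force"; done; python3 -c "
from h import *
st();p=held(-4,65.5);print(np.round(p,2),inrail(p))"
```

```text
eef_pos: [622.4, 172.7, 218.8]
ft_force: [-0.0, 0.5, -3.3]
eef_pos: [622.3, 173.5, 218.8]
ft_force: [1.3, -7.5, -3.4]
eef_pos: [622.1, 173.8, 218.9]
ft_force: [2.2, -20.3, -3.2]
t 33.70 tcp [622.1 173.8 218.9] yaw 13.98 f [  2.2 -20.3  -3.2] m [-3.35 -0.45 -0.62] op 0.207 q [ 0.17  0.52  1.5  -0.01  1.13  1.5 ]
[6.2599e+02 1.7477e+02 2.4000e-01 1.5342e+02] [-33.7  10.4]
```

```bash
python3 -m handwheel '[{"travel":[0.7,-2.8,0],"roll":0},{"travel":[0.7,-2.8,0],"roll":0}]'|grep -E "pos|force"; python3 -m handwheel '[{"travel":[0,0,0],"roll":0},{"travel":[0,0,0],"roll":0},{"travel":[0,0,0],"roll":0},{"travel":[0,0,0],"roll":0}]' 0.15|grep -E "pos|force|open"; python3 -m handwheel '[{"travel":[-1,-0.3,20],"roll":0},{"travel":[-1,-0.3,50],"roll":0},{"travel":[-2,0,90],"roll":0},{"travel":[-5,-40,130],"roll":0},{"travel":[-20,-90,160],"roll":0},{"travel":[-50,-140,160],"roll":0},{"travel":[-80,-190,160],"roll":0},{"travel":[-80,-190,160],"roll":0}]' 0.0; python3 -c "
from h import *
st();im=grab('top','t18');grab('side','s18')
crop('s18','cs18',190,180,310,320,4)
crop('t18','ct18',170,140,330,240,5)"
```

```text
eef_pos: [622.2, 173.5, 218.8]
ft_force: [-0.0, -6.5, -4.6]
eef_pos: [622.0, 174.8, 219.0]
ft_force: [-0.8, -0.4, -0.1]
opening: 0.419
t: 35.1
eef_pos: [540.4, -17.6, 379.5]
tcp_rot: [2.476, 1.57, -0.421]
ft_force: [0.7, -0.5, -0.1]
opening: 0.497
t 35.10 tcp [540.4 -17.6 379.5] yaw 14.03 f [ 0.7 -0.5 -0.1] m [-0.02 -0.07  0.07] op 0.497 q [-0.15  0.24  1.51 -0.    1.39  1.17]
```

View pics/cs18.png

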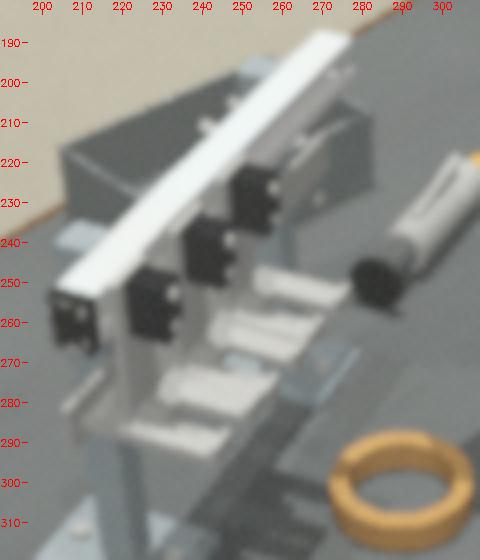

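View pics/ct18.png

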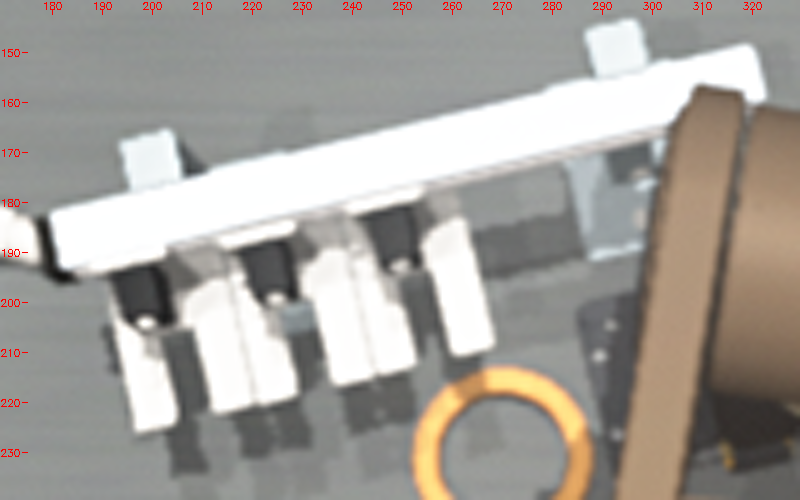

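View pics/t18.png

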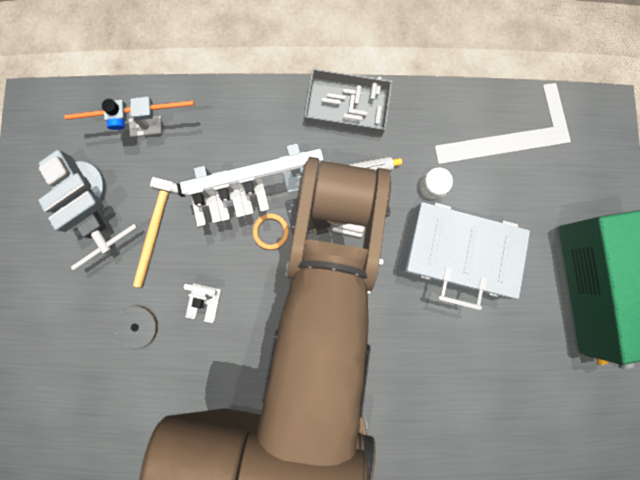

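```bash
python3 -c "
from h import *
crop('top0','k1',395,195,540,315,5.4)
crop('side0','k2',335,165,440,260,7)"
```

```text
(no output)
```

View pics/k1.png

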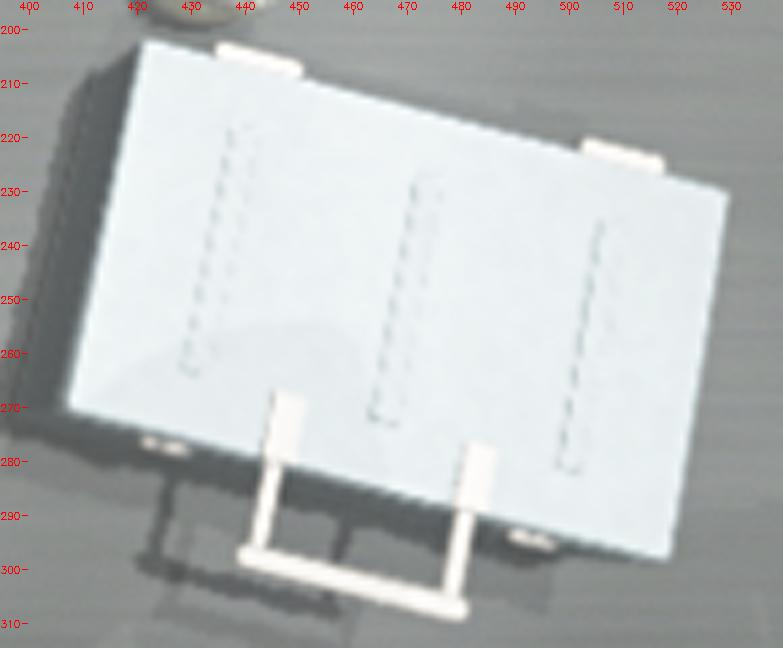

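View pics/k2.png

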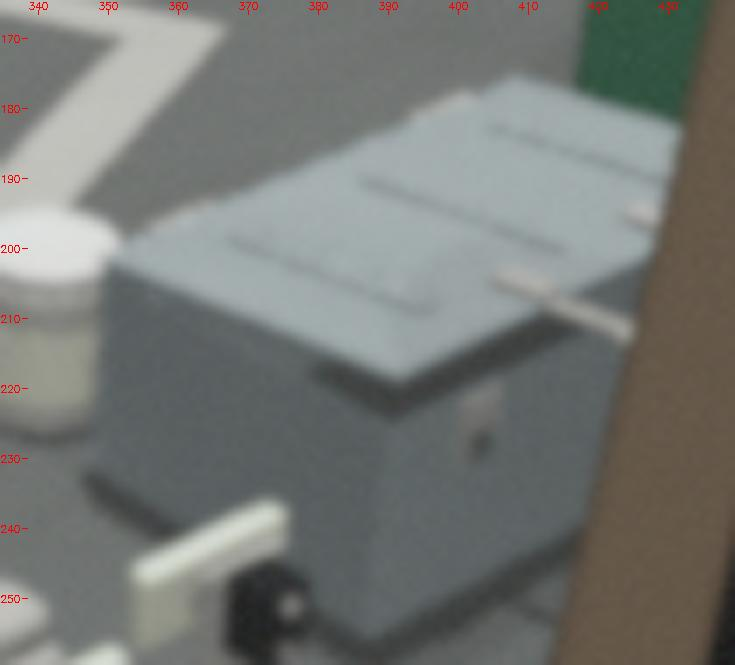

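```bash
cat > case.py <<'E'
from h import *
from scipy.optimize import least_squares
def lidpts(p,L):
    x,y,th,a=p;L=np.array(L,float);c,s=np.cos(a),np.sin(a)
    # frame: front along -x raised by a
    X=90+L[:,0]*c+L[:,2]*s; Z=120-L[:,0]*s+L[:,2]*c
    return T((x,y,th),np.c_[X,L[:,1],Z])
if __name__=="__main__":
    LT=[(0,145,6),(0,-145,6),(-180,-145,6),(-180,145,6),(-225,50,3),(-225,-50,3)]
    PT=np.array([(421,202.3),(529.7,230),(518.7,298),(407,270),(439.5,297.3),(480,307.7)])
    LS=[(-180,145,6),(0,145,6)];PS=np.array([(391,218.5),(349.8,202.3)])
    def r(p,s=1):
        a=proj("top",lidpts(p,LT))-PT;b=proj("side",lidpts(p,LS))-PS
        return np.r_[a.ravel(),s*b.ravel()]
    for s in(0,.5,1):
        o=least_squares(r,(540,-420,-.25,.05),args=(s,));print(s,np.round(o.x,4));print(np.round(o.fun.reshape(-1,2),1).tolist())
    p=o.x
    print("handle",lidpts(p,[(-225,0,3)]),"hinge",lidpts(p,[(0,0,0)]),"yawdeg",np.degrees(p[2]))
E
python3 case.py
```

```text
0 [ 4.884758e+02 -3.699071e+02 -2.428000e-01  1.372000e-01]
[[0.0, -0.5], [-0.4, -0.0], [0.3, 0.4], [-0.1, 0.2], [0.9, 0.3], [-0.7, -0.4], [-0.0, -0.0], [-0.0, -0.0]]
0.5 [ 4.885934e+02 -3.703772e+02 -2.410000e-01  1.250000e-01]
[[0.1, -0.5], [-0.2, -0.1], [0.2, 0.4], [-0.1, 0.5], [0.8, 0.4], [-0.8, -0.4], [0.1, -0.4], [-0.7, -0.6]]
1 [ 4.884709e+02 -3.706620e+02 -2.395000e-01  1.170000e-01]
[[0.2, -0.3], [-0.2, -0.2], [0.1, 0.4], [-0.1, 0.7], [0.8, 0.6], [-0.9, -0.3], [0.3, -0.3], [-1.4, -1.2]]
handle [[ 359.1570725  -339.09199694  149.24290619]] hinge [[ 575.90306993 -392.00725973  120.        ]] yawdeg -13.71953162111621
```

```bash
python3 -c "
from h import *
go(359.2,-338.7,240,76.2)"
python3 -m handwheel '[{"travel":[-10,-20,-5],"roll":6},{"travel":[-35,-60,-20],"roll":14},{"travel":[-62,-105,-40],"roll":22},{"travel":[-89,-150,-60],"roll":30},{"travel":[-115,-195,-80],"roll":38},{"travel":[-140,-240,-100],"roll":46},{"travel":[-160,-280,-120],"roll":54},{"travel":[-170,-300,-130],"roll":60}]' 0.2; python3 -c "
from h import *
go(359.2,-338.7,180,76.2)"
```

```text
t 35.20 tcp [540.6 -18.  379.8] yaw 13.91 f [-0.   0.3  0.2] m [ 0.07 -0.03 -0.03] op 0.499 q [-0.16  0.24  1.51 -0.    1.39  1.17]
delta [-181.4 -320.7 -139.8] roll 62.29
t: 36.0
eef_pos: [382.6, -296.6, 258.2]
tcp_rot: [1.302, 1.569, -0.547]
ft_force: [1.4, 0.1, -0.3]
opening: 0.401
t 36.00 tcp [ 382.6 -296.6  258.2] yaw 74.06 f [ 1.4  0.1 -0.3] m [-0.01 -0.15 -0.02] op 0.401 q [-0.8   0.24  1.83  0.    1.06 -0.52]
delta [-23.4 -42.1 -78.2] roll 2.14
```

```bash
python3 -m handwheel '[{"travel":[-11.4,-20.7,-30],"roll":2.3},{"travel":[-11.4,-20.7,-60],"roll":2.3},{"travel":[-11.4,-20.7,-70],"roll":2.3},{"travel":[-11.4,-20.7,-70],"roll":2.3}]'; python3 -c "
from h import *
from case import lidpts
st();grab('top','t19');grab('side','s19')
p=(488.5,-370.2,-.241,.125)
L=lambda n:[(proj(n,lidpts(p,[(0,145,6),(0,-145,6),(-180,-145,6),(-180,145,6),(0,145,6)])),(0,255,0)),(proj(n,lidpts(p,[(-225,50,3),(-225,-50,3)])),(0,0,255))]
crop('t19','k1',395,195,540,315,5.4,L('top'));crop('s19','k2',335,150,475,260,5.5,L('side'))"
```

```text
t: 36.4
eef_pos: [371.6, -315.7, 187.7]
tcp_rot: [-2.247, 1.569, 2.222]
ft_force: [-0.1, 0.4, 0.0]
opening: 0.4
t 36.40 tcp [ 371.6 -315.7  187.7] yaw 76.02 f [-0.1  0.4  0. ] m [-0.06 -0.12  0.01] op 0.400 q [-0.84  0.33  1.92  0.    0.89 -0.6 ]
```

View pics/k1.png

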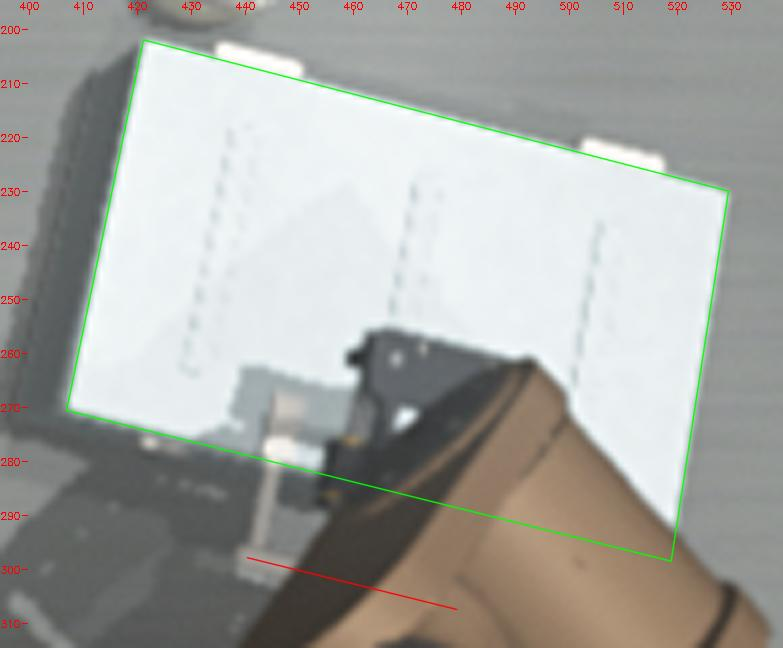

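View pics/k2.png

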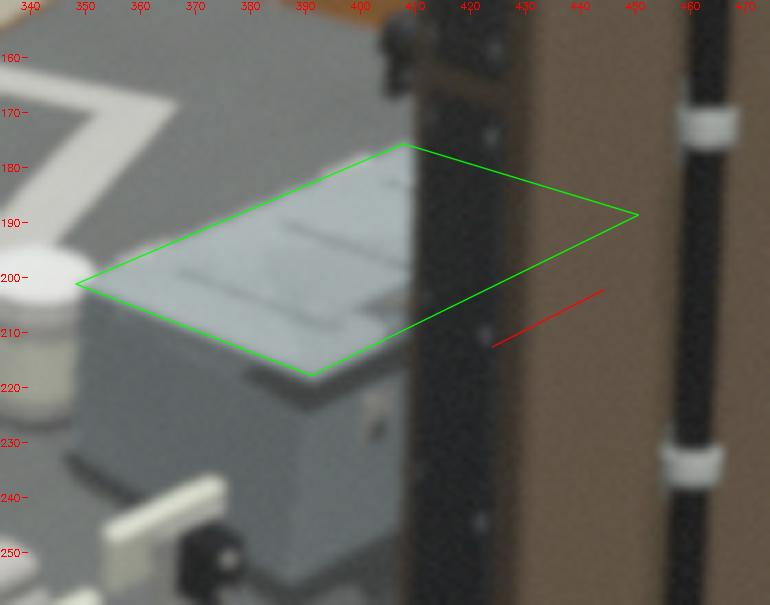

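```bash
python3 -m handwheel '[{"travel":[-6,-11,-4],"roll":0},{"travel":[-12.4,-23,-8],"roll":0.2},{"travel":[-12.4,-23,-8],"roll":0.2},{"travel":[-12.4,-23,-8],"roll":0.2}]'; python3 -c "
from h import *
go(359.2,-338.7,136,76.2)"
```

```text
t: 36.9
eef_pos: [358.7, -339.7, 180.6]
tcp_rot: [1.541, 1.571, -0.272]
ft_force: [0.6, 0.3, -0.3]
opening: 0.397
t 36.90 tcp [ 358.7 -339.7  180.6] yaw 76.13 f [ 0.6  0.3 -0.3] m [-0.09 -0.04  0.03] op 0.397 q [-0.89  0.35  1.91  0.    0.88 -0.65]
delta [  0.5   1.  -44.6] roll 0.07
```

```bash
python3 -m handwheel '[{"travel":[0.5,0.5,-10],"roll":0},{"travel":[0.5,0.5,-20],"roll":0},{"travel":[0.5,0.5,-28],"roll":0},{"travel":[0.5,0.5,-28],"roll":0}]';python3 -m handwheel '[{"travel":[0,0,-8],"roll":0},{"travel":[0,0,-16],"roll":0},{"travel":[0,0,-16],"roll":0}]'
```

```text
t: 37.3
eef_pos: [359.1, -338.2, 151.1]
tcp_rot: [-2.245, 1.568, 2.227]
ft_force: [-0.4, 1.1, -0.9]
opening: 0.399
t: 37.6
eef_pos: [359.2, -338.4, 135.5]
tcp_rot: [-2.251, 1.569, 2.221]
ft_force: [-0.2, -0.1, 0.3]
opening: 0.4
```

```bash
python3 -m handwheel '[{"travel":[0,0,0],"roll":0},{"travel":[0,0,0],"roll":0},{"travel":[0,0,0],"roll":0},{"travel":[0,0,0],"roll":0},{"travel":[0,0,0],"roll":0}]' 1.0; python3 -c "
from h import *
st()"
```

```text
t: 38.1
eef_pos: [357.9, -338.3, 136.4]
tcp_rot: [-1.744, 1.567, 2.729]
ft_force: [-11.2, -0.8, 2.1]
opening: 0.109
t 38.10 tcp [ 357.9 -338.3  136.4] yaw 76.24 f [-11.2  -0.8   2.1] m [-0.26  1.87  0.  ] op 0.109 q [-0.89  0.41  1.96 -0.    0.77 -0.65]
```

```bash
python3 - <<'E'
import numpy as np
a0=.125
f=lambda a:np.array([-225*np.cos(a)+3*np.sin(a),225*np.sin(a)+3*np.cos(a)])
for a in np.arange(.175,1.5,.1):
    d=f(a)-f(a0);print("%.3f"%a,np.round([d[0]*.9711,-d[0]*.2387,d[1]],1))
E
```

```text
0.175 [ 1.8 -0.4 11.1]
0.275 [ 6.9 -1.7 33. ]
0.375 [14.2 -3.5 54.2]
0.475 [23.5 -5.8 74.5]
0.575 [34.7 -8.5 93.9]
0.675 [ 47.7 -11.7 111.9]
0.775 [ 62.4 -15.3 128.6]
0.875 [ 78.6 -19.3 143.6]
0.975 [ 96.2 -23.7 156.9]
1.075 [115.  -28.3 168.3]
1.175 [134.9 -33.2 177.7]
1.275 [155.5 -38.2 185.1]
1.375 [176.8 -43.5 190.3]
1.475 [198.4 -48.8 193.2]
```

```bash
python3 -m handwheel '[{"travel":[-1,0.3,3],"roll":0},{"travel":[0,0,11],"roll":0},{"travel":[5.4,-1.3,33],"roll":0},{"travel":[12.7,-3.1,54],"roll":0},{"travel":[22,-5.4,74.5],"roll":0},{"travel":[22,-5.4,74.5],"roll":0}]'; python3 -c "
from h import *
st()"
```

```text
t: 38.7
eef_pos: [381.2, -344.3, 213.9]
tcp_rot: [-0.256, 1.569, -2.067]
ft_force: [-11.7, -0.1, 6.9]
opening: 0.107
t 38.70 tcp [ 381.2 -344.3  213.9] yaw 76.23 f [-11.7  -0.1   6.9] m [-0.03  1.97 -0.11] op 0.107 q [-0.86  0.33  1.83 -0.    0.98 -0.62]
```

```bash
python3 -m handwheel '[{"travel":[9.5,-2.3,20.5],"roll":0},{"travel":[22.7,-5.5,39],"roll":0},{"travel":[37.5,-9.2,56],"roll":0},{"travel":[53.7,-13.2,71],"roll":0},{"travel":[71.6,-17.6,84.5],"roll":0},{"travel":[71.6,-17.6,84.5],"roll":0}]'; python3 -c "
from h import *
st()"
```

```text
t: 39.3
eef_pos: [453.9, -362.5, 299.0]
tcp_rot: [0.603, 1.567, -1.208]
ft_force: [-9.4, 1.1, 15.5]
opening: 0.106
t 39.30 tcp [ 453.9 -362.5  299. ] yaw 76.23 f [-9.4  1.1 15.5] m [-0.03  1.54 -0.07] op 0.106 q [-0.79  0.35  1.56 -0.    1.23 -0.55]
```

```bash
python3 -m handwheel '[{"travel":[4,-1,9],"roll":0},{"travel":[17,-4,15.5],"roll":0},{"travel":[37,-9,25],"roll":0},{"travel":[57.5,-14,32.5],"roll":0},{"travel":[57.5,-14,32.5],"roll":0}]'; python3 -c "
from h import *
st();grab('side','s20')"
```

```text
t: 39.8
eef_pos: [511.9, -376.4, 329.5]
tcp_rot: [0.904, 1.568, -0.907]
ft_force: [-2.0, -3.2, 5.9]
opening: 0.107
t 39.80 tcp [ 511.9 -376.4  329.5] yaw 76.23 f [-2.  -3.2  5.9] m [-0.52  0.12 -0.02] op 0.107 q [-0.74  0.42  1.37 -0.    1.35 -0.5 ]
```

View pics/s20.png

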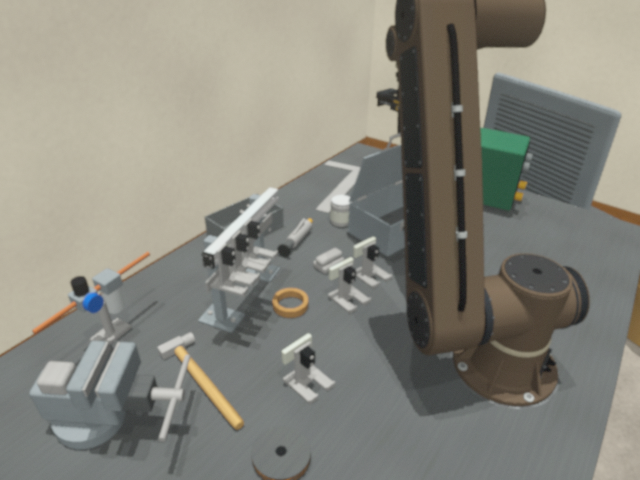

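```bash
python3 -m handwheel '[{"travel":[10,-2.5,3.5],"roll":0},{"travel":[22,-5.4,6.2],"roll":0},{"travel":[34,-8.4,8],"roll":0},{"travel":[34,-8.4,8],"roll":0}]'; python3 -c "
from h import *
st()"
```

```text
t: 40.25
eef_pos: [544.9, -384.7, 337.3]
tcp_rot: [0.92, 1.568, -0.892]
ft_force: [0.9, -3.3, 5.5]
opening: 0.108
t 40.25 tcp [ 544.9 -384.7  337.3] yaw 76.20 f [ 0.9 -3.3  5.5] m [-0.66 -0.21 -0.07] op 0.108 q [-0.71  0.47  1.27 -0.    1.4  -0.47]
```

```bash
python3 -m handwheel '[{"travel":[0,0,0],"roll":0},{"travel":[0,0,0],"roll":0},{"travel":[0,0,0],"roll":0}]' 0.3; python3 -m handwheel '[{"travel":[0,0,10],"roll":0},{"travel":[0,0,30],"roll":0},{"travel":[0,0,65],"roll":0},{"travel":[-20,20,75],"roll":-8},{"travel":[-50,50,75],"roll":-16},{"travel":[-80,85,75],"roll":-24},{"travel":[-100,120,75],"roll":-32},{"travel":[-120,155,75],"roll":-40}]'; python3 -c "
from h import *
st();grab('side','s21');grab('top','t21')"
```

```text
t: 40.55
eef_pos: [544.2, -383.8, 336.1]
tcp_rot: [-2.737, 1.57, 1.734]
ft_force: [-0.1, 0.4, 0.8]
opening: 0.3
t: 41.35
eef_pos: [423.3, -227.8, 411.8]
tcp_rot: [2.006, 1.57, -0.51]
ft_force: [1.3, -0.0, 0.8]
opening: 0.348
t 41.35 tcp [ 423.3 -227.8  411.8] yaw 35.84 f [ 1.3 -0.   0.8] m [-0.03 -0.01  0.03] op 0.348 q [-0.63  0.13  1.57  0.    1.44  0.31]
```

View pics/s21.png

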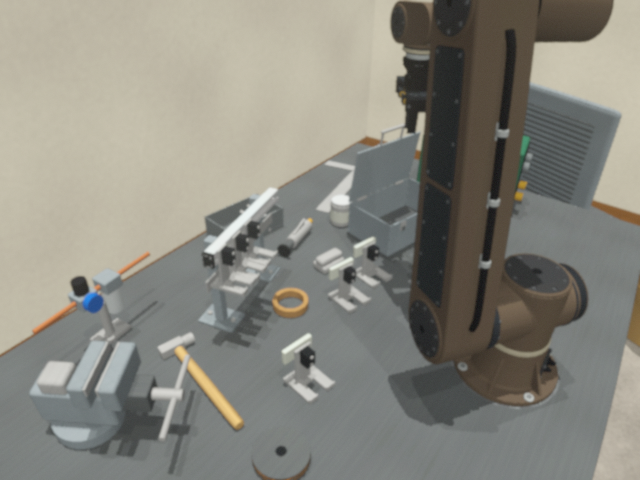

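View pics/t21.png

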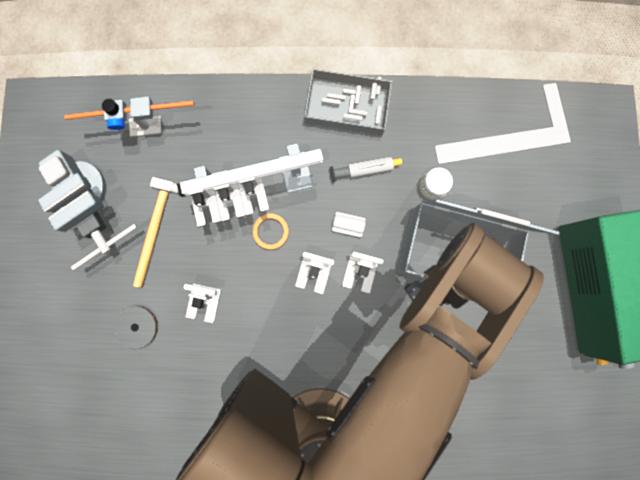

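```bash
python3 - <<'E'
from h import *
g=gray('t21');gs=gray('s21')
for p in((353.8,317,-.13),(436.7,17,-.26),(439.6,-109,-.28)):print(top(LG,g,p,(12,12,.15)),side(LG,gs,p,(12,12,.15)))
E
```

```text
(array([ 3.5371e+02,  3.1703e+02, -1.3000e-01]), np.float64(69.3)) (array([ 3.5418e+02,  3.1418e+02, -1.9000e-01]), np.float64(74.0))
(array([ 4.3625e+02,  1.6790e+01, -2.6000e-01]), np.float64(81.3)) (array([ 4.3566e+02,  1.5620e+01, -2.4000e-01]), np.float64(64.1))
(array([ 4.3963e+02, -1.0908e+02, -2.8000e-01]), np.float64(84.7)) (array([ 4.3739e+02, -1.1135e+02, -2.0000e-01]), np.float64(62.9))
```

```bash
python3 -m handwheel '[{"travel":[2,20,-20],"roll":-8},{"travel":[4,45,-55],"roll":-16},{"travel":[6,70,-95],"roll":-24},{"travel":[8,95,-135],"roll":-32},{"travel":[12,120,-170],"roll":-40},{"travel":[12,120,-210],"roll":-48},{"travel":[12,120,-230],"roll":-51.7},{"travel":[12,120,-230],"roll":-51.7}]' 0.0; python3 -c "
from h import *
go(435.3,-107.9,120,-15.8)"
```

```text
t: 42.25
eef_pos: [436.1, -108.9, 179.3]
tcp_rot: [-0.099, 1.567, 2.772]
ft_force: [-1.1, 0.6, -0.4]
opening: 0.499
t 42.25 tcp [ 436.1 -108.9  179.3] yaw -15.49 f [-1.1  0.6 -0.4] m [0.02 0.03 0.04] op 0.499 q [-0.39  0.29  2.01 -0.    0.84  1.45]
delta [ -0.8   1.  -59.3] roll -0.31
```

```bash
python3 -m handwheel '[{"travel":[-0.8,1,-35],"roll":-0.3},{"travel":[-0.8,1,-70],"roll":-0.3},{"travel":[-0.8,1,-100],"roll":-0.3},{"travel":[-0.8,1,-114],"roll":-0.3},{"travel":[-0.8,1,-114],"roll":-0.3}]'|grep -E 'pos|force';  python3 -m handwheel '[{"travel":[0,0,0],"roll":0},{"travel":[0,0,0],"roll":0},{"travel":[0,0,0],"roll":0},{"travel":[0,0,0],"roll":0},{"travel":[0,0,0],"roll":0}]' 1.0;
```

```text
eef_pos: [436.2, -108.6, 66.6]
ft_force: [0.5, -0.1, 0.9]
t: 43.25
eef_pos: [435.9, -108.2, 67.6]
tcp_rot: [2.988, 1.57, -0.43]
ft_force: [-1.2, 2.1, 7.2]
opening: 0.252
```

```bash
python3 -m handwheel '[{"travel":[0,0,10],"roll":0},{"travel":[0,0,35],"roll":0},{"travel":[0,0,75],"roll":0},{"travel":[0,0,115],"roll":0},{"travel":[0,0,155],"roll":0},{"travel":[0,0,155],"roll":0},{"travel":[0,0,155],"roll":0}]'; python3 -c "
from h import *
go(445.4,-452.3,222,-13.8)
grab('top','t22');C=(488.5,-370.2,-.241)
R=lambda n:[(proj(n,T(C,np.array([(a*90,b*145,z) for a,b in((1,1),(1,-1),(-1,-1),(-1,1),(1,1))]))),(0,255,0)) for z in(0,120)]
crop('t22','k3',395,190,545,315,5.2,R('top'))"
```

```text
t: 43.95
eef_pos: [435.3, -108.0, 222.3]
tcp_rot: [2.808, 1.57, -0.609]
ft_force: [-0.2, 0.1, -5.6]
opening: 0.252
t 43.95 tcp [ 435.3 -108.   222.3] yaw -15.80 f [-0.2  0.1 -5.6] m [ 0.14  0.11 -0.03] op 0.252 q [-0.39  0.23  1.96 -0.    0.95  1.46]
delta [ 1.010e+01 -3.443e+02 -3.000e-01] roll 2.00
```

View pics/k3.png

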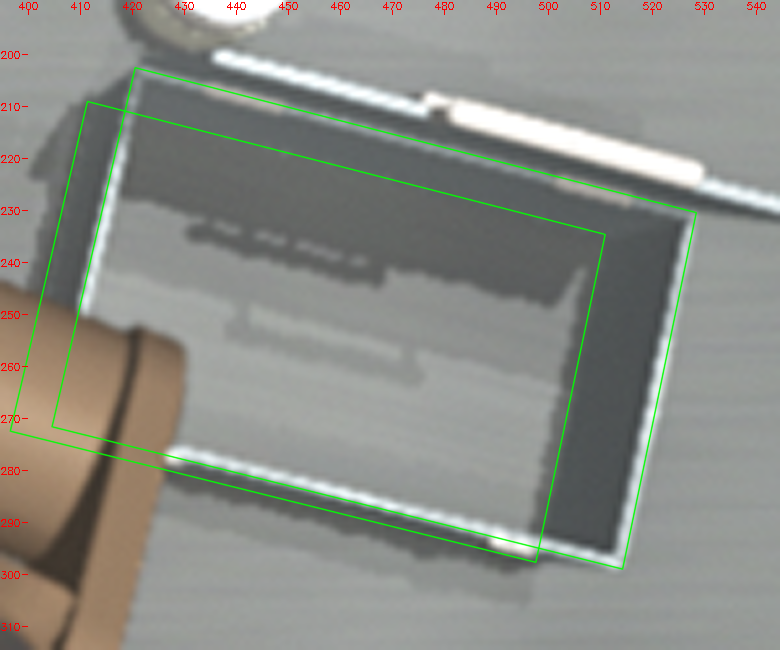

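```bash
python3 -m handwheel '[{"travel":[1,-20,0],"roll":0.3},{"travel":[2,-65,0],"roll":0.6},{"travel":[4,-113,0],"roll":1},{"travel":[6,-161,0],"roll":1.5},{"travel":[8,-209,0],"roll":2},{"travel":[10,-257,0],"roll":2},{"travel":[10,-300,0],"roll":2},{"travel":[10,-330,0],"roll":2}]'|grep pos; python3 -m handwheel '[{"travel":[0,-14,0],"roll":0},{"travel":[0,-14,0],"roll":0},{"travel":[0,-14,0],"roll":0}]';python3 -c "
from h import *
go(446,-453.5,222,-13.8);p=held(-4.5,67);grab('side','s23');grab('top','t23')
crop('s23','k4',330,60,480,260,3,wire('side',p,LG));crop('t23','k5',395,190,545,330,5.2,wire('top',p,LG))"
```

```text
eef_pos: [444.7, -440.4, 218.9]
t: 45.1
eef_pos: [445.5, -451.0, 220.5]
tcp_rot: [-0.701, 1.568, 2.2]
ft_force: [0.0, 0.9, -5.0]
opening: 0.252
t 45.10 tcp [ 445.5 -451.   220.5] yaw -13.80 f [ 0.   0.9 -5. ] m [ 0.14  0.03 -0.01] op 0.252 q [-0.9   0.5   1.53  0.    1.12  0.92]
delta [ 0.5 -2.5  1.5] roll 0.00
```

View pics/k4.png

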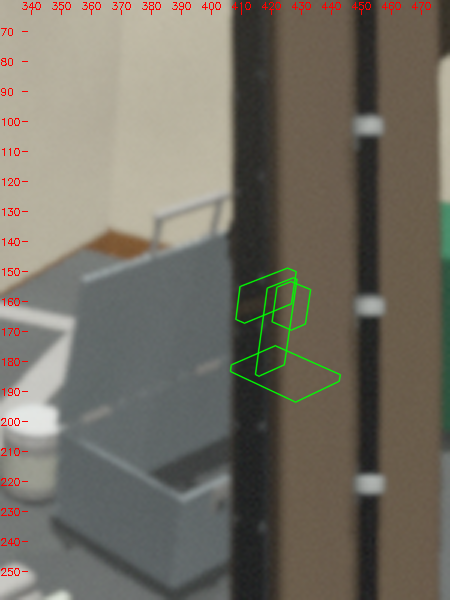

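View pics/k5.png

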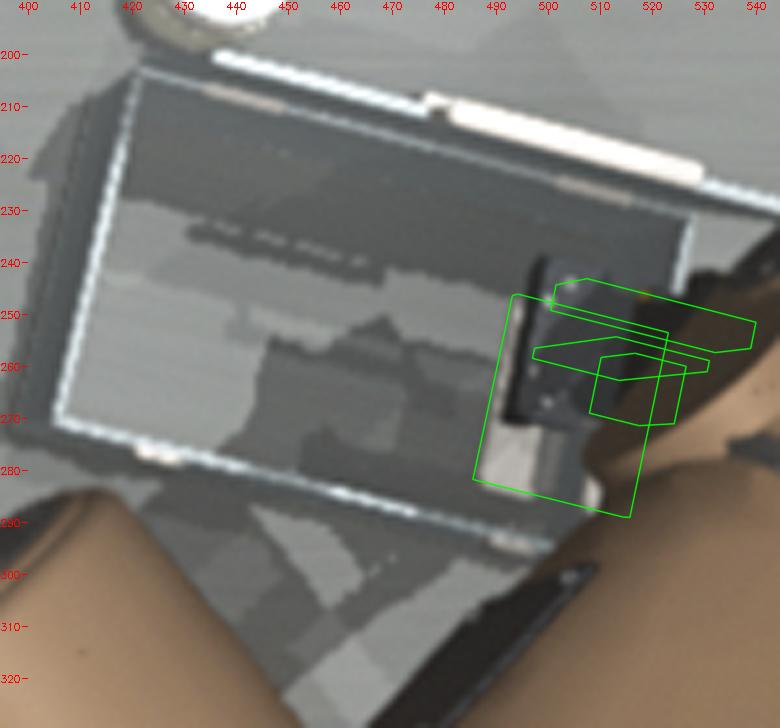

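```bash
python3 -c "
from h import *
for px in((560,225),(582,362)):print([np.round(onz('top',px,z)) for z in(0,200)])
crop('top0','k6',540,190,640,380,3.2)
print(np.round(T((489,-371,-.241),np.array([[-22,-180,0],[15,-180,0],[-60,-180,0]]))))"
```

```text
[array([ 569., -680.,    0.]), array([ 547., -580.,  200.])]
[array([ 184., -736.,    0.]), array([ 215., -628.,  200.])]
[[ 425. -541.    0.]
 [ 461. -549.    0.]
 [ 388. -531.    0.]]
```

View pics/k6.png

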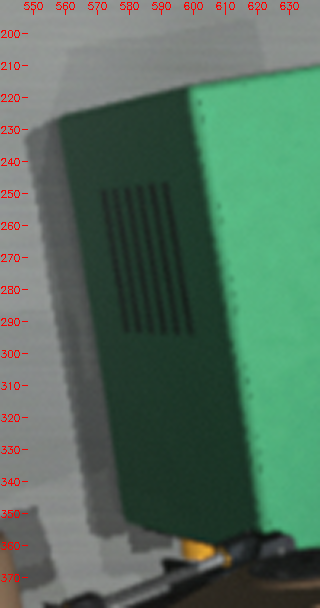

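```bash
python3 -m handwheel '[{"travel":[0.5,-2.5,-15],"roll":0},{"travel":[0.5,-2.5,-45],"roll":0},{"travel":[0.5,-2.5,-80],"roll":0},{"travel":[0.5,-2.5,-115],"roll":0},{"travel":[0.5,-2.5,-135],"roll":0},{"travel":[0.5,-2.5,-143],"roll":0},{"travel":[0.5,-2.5,-143],"roll":0}]';python3 -m handwheel '[{"travel":[0,0,-3],"roll":0},{"travel":[0,0,-3],"roll":0}]'
```

```text
t: 45.9
eef_pos: [446.1, -454.0, 77.8]
tcp_rot: [-0.614, 1.569, 2.287]
ft_force: [-0.1, 0.4, -4.6]
opening: 0.249
t: 46.1
eef_pos: [446.6, -454.9, 76.9]
tcp_rot: [2.451, 1.569, -0.931]
ft_force: [-0.7, -0.1, -5.0]
opening: 0.253
```

```bash
for i in 1 2 3; do python3 -m handwheel '[{"travel":[0,0,-2],"roll":0},{"travel":[0,0,-2],"roll":0}]' |grep -E "pos|force"; done
```

```text
eef_pos: [446.3, -454.8, 74.4]
ft_force: [0.1, -0.1, -4.8]
eef_pos: [446.2, -454.7, 71.9]
ft_force: [-0.2, 0.0, -6.2]
eef_pos: [446.2, -454.7, 71.7]
ft_force: [-4.8, 5.7, 12.0]
```

```bash
python3 -m handwheel '[{"travel":[0,0,1],"roll":0},{"travel":[0,0,1],"roll":0}]' |grep -E "pos|force";python3 -m handwheel '[{"travel":[0,0,0],"roll":0},{"travel":[0,0,0],"roll":0},{"travel":[0,0,0],"roll":0}]' 0.15 |grep -E "pos|force|open"; python3 -m handwheel '[{"travel":[0,0,10],"roll":0},{"travel":[0,0,35],"roll":0},{"travel":[0,0,75],"roll":0},{"travel":[0,0,115],"roll":0},{"travel":[0,10,145],"roll":0},{"travel":[0,55,145],"roll":0},{"travel":[0,105,145],"roll":0},{"travel":[0,155,145],"roll":0}]'; python3 -c "
from h import *
st();grab('top','t24');grab('side','s24');crop('t24','k5',395,190,545,330,5.2)"
```

```text
eef_pos: [446.3, -454.8, 71.8]
ft_force: [-3.2, 2.8, 6.6]
eef_pos: [446.4, -454.9, 70.9]
ft_force: [-0.1, -0.9, 0.6]
opening: 0.412
t: 48.0
eef_pos: [445.9, -298.2, 216.8]
tcp_rot: [2.71, 1.57, -0.673]
ft_force: [0.6, 0.0, -0.4]
opening: 0.427
t 48.00 tcp [ 445.9 -298.2  216.8] yaw -13.86 f [ 0.6  0.  -0.4] m [ 0.05 -0.03  0.03] op 0.427 q [-0.71  0.36  1.77  0.    1.    1.1 ]
```

View pics/k5.png

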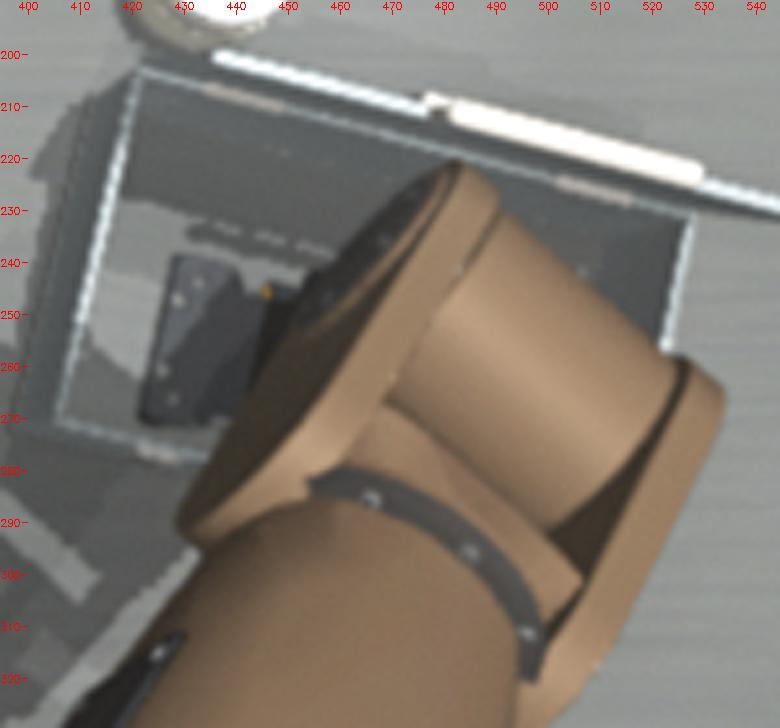

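```bash
python3 - <<'E'
from h import *
g=gray('t24')
for p in((353.8,317,-.13),(436.7,17,-.26)):print(top(LG,g,p,(20,20,.15)))
x=436.25;y=16.8;a=-.26
go(x-4.5*np.cos(a),y-4.5*np.sin(a),180,np.degrees(a))
E
```

```text
(array([ 3.5362e+02,  3.1703e+02, -1.3000e-01]), np.float64(68.9))
(array([ 4.3643e+02,  1.7000e+01, -2.7000e-01]), np.float64(82.4))
t 48.10 tcp [ 445.8 -295.1  217.2] yaw -13.62 f [-0.7  0.6  0.1] m [-0.02  0.07 -0.01] op 0.425 q [-0.71  0.36  1.78  0.    1.01  1.1 ]
delta [-13.9 313.  -37.2] roll -1.28
```

```bash
python3 -m handwheel '[{"travel":[-1,20,0],"roll":0},{"travel":[-2,65,0],"roll":0},{"travel":[-4,113,0],"roll":0},{"travel":[-6,161,0],"roll":-1},{"travel":[-9,209,0],"roll":-1.5},{"travel":[-12,257,-5],"roll":-1.5},{"travel":[-14,295,-20],"roll":-1.5},{"travel":[-14,313,-45],"roll":-1.5}]' 0.0|grep pos; python3 -m handwheel '[{"travel":[0,0,-25],"roll":0},{"travel":[0,0,-45],"roll":0},{"travel":[0,0,-45],"roll":0}]';python3 -c "
from h import *
go(431.9,18.1,64.5,-15.2)"
```

```text
eef_pos: [432.5, 15.6, 171.8]
t: 49.2
eef_pos: [431.4, 13.5, 124.5]
tcp_rot: [0.175, 1.567, 3.049]
ft_force: [-0.4, -0.3, 0.1]
opening: 0.499
t 49.20 tcp [431.4  13.5 124.5] yaw -15.33 f [-0.4 -0.3  0.1] m [ 0.01 -0.03  0.02] op 0.499 q [-0.12  0.36  2.11 -0.    0.67  1.72]
delta [  0.5   4.6 -60. ] roll 0.13
```

```bash
python3 -m handwheel '[{"travel":[0.3,4,-5],"roll":0},{"travel":[0.3,4.3,-30],"roll":0},{"travel":[0.3,4.3,-52],"roll":0},{"travel":[0.3,4.3,-60],"roll":0},{"travel":[0.3,4.3,-60],"roll":0}]'|grep -E 'pos|force';  python3 -m handwheel '[{"travel":[0,0,0],"roll":0},{"travel":[0,0,0],"roll":0},{"travel":[0,0,0],"roll":0},{"travel":[0,0,0],"roll":0},{"travel":[0,0,0],"roll":0}]' 1.0;
```

```text
eef_pos: [432.6, 17.6, 65.9]
ft_force: [0.8, 0.5, 0.3]
t: 50.2
eef_pos: [432.9, 17.7, 66.6]
tcp_rot: [-3.01, 1.57, -0.135]
ft_force: [-0.6, 1.9, 7.1]
opening: 0.248
```

```bash
python3 -m handwheel '[{"travel":[0,0,10],"roll":0},{"travel":[0,0,35],"roll":0},{"travel":[0,0,75],"roll":0},{"travel":[0,0,115],"roll":0},{"travel":[0,0,155],"roll":0},{"travel":[0,0,155],"roll":0},{"travel":[0,0,155],"roll":0}]'; python3 -c "
from h import *
go(467.7,-365.9,222,-13.8)"
```

```text
t: 50.9
eef_pos: [432.1, 17.6, 221.3]
tcp_rot: [-3.131, 1.57, -0.257]
ft_force: [-0.9, -0.1, -4.2]
opening: 0.253
t 50.90 tcp [432.1  17.6 221.3] yaw -15.31 f [-0.9 -0.1 -4.2] m [ 0.03  0.09 -0.03] op 0.253 q [-0.11  0.21  2.   -0.    0.94  1.73]
delta [  35.6 -383.5    0.7] roll 1.51
```

```bash
python3 -m handwheel '[{"travel":[4,-20,0],"roll":0.3},{"travel":[8,-65,0],"roll":0.6},{"travel":[12,-113,0],"roll":1},{"travel":[16,-161,0],"roll":1.5},{"travel":[20,-209,0],"roll":1.5},{"travel":[24,-257,0],"roll":1.5},{"travel":[28,-303,0],"roll":1.5},{"travel":[30,-340,0],"roll":1.5}]'|grep pos; python3 -m handwheel '[{"travel":[3,-25,0],"roll":0},{"travel":[6,-42,0],"roll":0},{"travel":[6,-42,0],"roll":0},{"travel":[6,-42,0],"roll":0}]';python3 -c "
from h import *
go(467.7,-365.9,222,-13.8);grab('top','t25');crop('t25','k5',395,190,545,330,5.2)"
```

```text
eef_pos: [461.7, -324.5, 218.5]
t: 52.1
eef_pos: [467.8, -363.6, 219.0]
tcp_rot: [-0.536, 1.567, 2.364]
ft_force: [0.5, 0.9, -3.4]
opening: 0.254
t 52.10 tcp [ 467.8 -363.6  219. ] yaw -13.83 f [ 0.5  0.9 -3.4] m [0.02 0.05 0.  ] op 0.254 q [-0.77  0.44  1.63  0.    1.07  1.04]
delta [-0.1 -2.3  3. ] roll 0.03
```

View pics/k5.png

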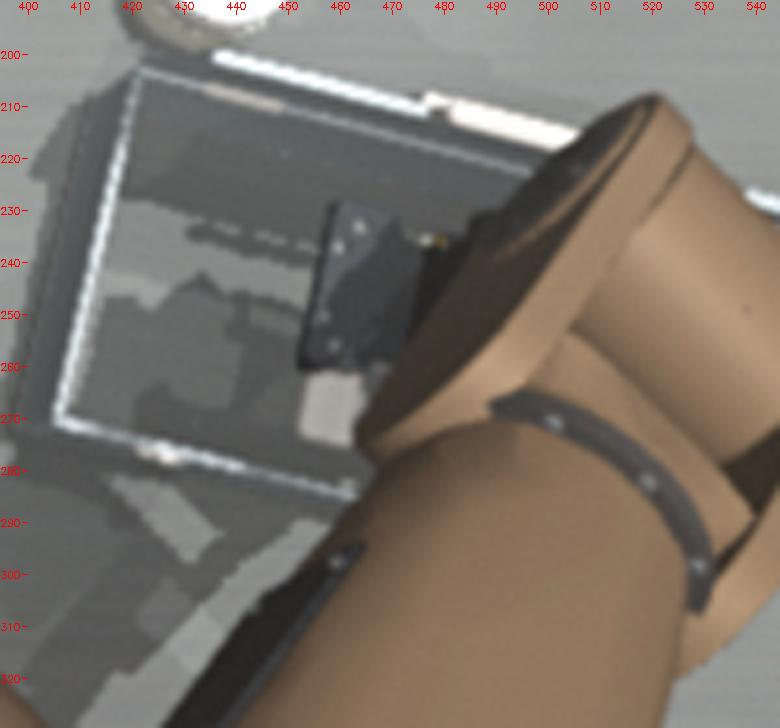

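```bash
python3 -c "
from h import *
C=(489.3,-371.2,-.241);c,s=np.cos(C[2]),np.sin(C[2])
for px in((521,208.3),(527.8,214),(464,270)):
  for z in(450,500,550):
    w=onz('top',px,z);d=w[:2]-C[:2];print(px,z,np.round(w),np.round([d@[c,s],d@[-s,c]]))
d=np.array([467.8,-363.6])-C[:2];print(np.round([d@[c,s],d@[-s,c]]))
crop('s24','k7',340,60,480,220,4)
crop('side0','k8',420,0,620,260,3)
"
```

```text
(521, 208.3) 450 [ 551. -377.  450.] [61.  9.]
(521, 208.3) 500 [ 544. -356.  500.] [49. 28.]
(521, 208.3) 550 [ 536. -335.  550.] [37. 47.]
(527.8, 214) 450 [ 540. -390.  450.] [54. -6.]
(527.8, 214) 500 [ 533. -368.  500.] [42. 13.]
(527.8, 214) 550 [ 527. -347.  550.] [30. 33.]
(464, 270) 450 [ 432. -261.  450.] [-82.  94.]
(464, 270) 500 [ 431. -246.  500.] [-86. 108.]
(464, 270) 550 [ 430. -231.  550.] [-91. 122.]
[-23.   2.]
```

View pics/k7.png

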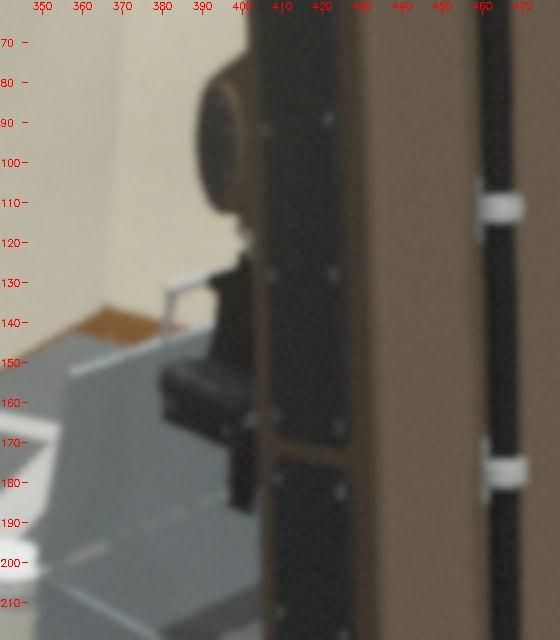

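View pics/k8.png

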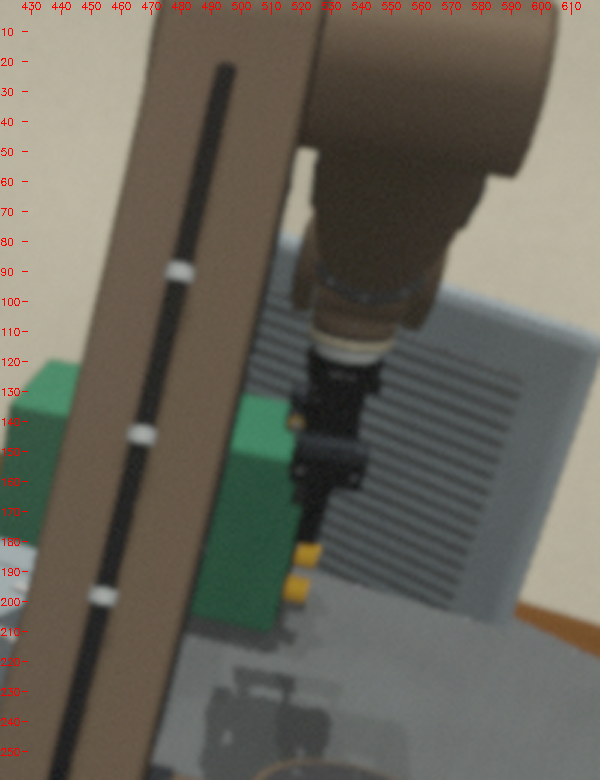

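```bash
python3 -m handwheel '[{"travel":[-7.6,-0.4,-10],"roll":0},{"travel":[-7.6,-0.4,-40],"roll":0},{"travel":[-7.6,-0.4,-75],"roll":0},{"travel":[-7.6,-0.4,-105],"roll":0},{"travel":[-7.6,-0.4,-125],"roll":0},{"travel":[-7.6,-0.4,-137],"roll":0},{"travel":[-7.6,-0.4,-137],"roll":0}]';for i in 1 2 3; do python3 -m handwheel '[{"travel":[0,0,-3],"roll":0},{"travel":[0,0,-3],"roll":0}]' |grep -E "pos|force"; done
```

```text
t: 52.85
eef_pos: [460.2, -363.8, 82.6]
tcp_rot: [-0.506, 1.568, 2.395]
ft_force: [1.1, 0.3, -3.8]
opening: 0.253
eef_pos: [461.2, -364.9, 81.7]
ft_force: [-0.7, -0.7, -3.4]
eef_pos: [461.0, -364.8, 78.2]
ft_force: [-0.3, -0.2, -4.2]
eef_pos: [460.9, -364.7, 74.8]
ft_force: [-0.4, 0.5, -3.9]
```

```bash
for i in 1 2 3; do python3 -m handwheel '[{"travel":[0,0,-1.6],"roll":0},{"travel":[0,0,-1.6],"roll":0}]' |grep -E "pos|force"; done
```

```text
eef_pos: [460.9, -364.8, 73.2]
ft_force: [-0.1, 0.3, -3.7]
eef_pos: [460.9, -364.7, 71.6]
ft_force: [-0.3, -0.2, -4.1]
eef_pos: [461.0, -364.8, 70.6]
ft_force: [-1.0, 1.5, 2.7]
```

```bash
python3 -m handwheel '[{"travel":[0,0,0],"roll":0},{"travel":[0,0,0],"roll":0},{"travel":[0,0,0],"roll":0}]' 0.15 |grep -E "pos|force|open"; python3 -m handwheel '[{"travel":[0,0,10],"roll":0},{"travel":[0,0,35],"roll":0},{"travel":[0,0,75],"roll":0},{"travel":[0,0,115],"roll":0},{"travel":[0,10,150],"roll":0},{"travel":[-10,55,160],"roll":0},{"travel":[-20,105,160],"roll":0},{"travel":[-30,155,160],"roll":0}]'; python3 -c "
from h import *
st();grab('top','t26');grab('side','s26')
print(top(LG,gray('t26'),(353.8,317,-.13),(25,25,.15)))"
```

```text
eef_pos: [461.1, -364.9, 70.3]
ft_force: [-0.4, 0.1, 0.2]
opening: 0.41
t: 55.15
eef_pos: [430.7, -210.3, 231.2]
tcp_rot: [2.797, 1.569, -0.587]
ft_force: [0.1, -0.8, -0.3]
opening: 0.427
t 55.15 tcp [ 430.7 -210.3  231.2] yaw -13.86 f [ 0.1 -0.8 -0.3] m [ 0.03 -0.06 -0.02] op 0.427 q [-0.59  0.26  1.88  0.    0.99  1.22]
(array([ 3.5363e+02,  3.1700e+02, -1.3000e-01]), np.float64(68.7))
```

View pics/t26.png

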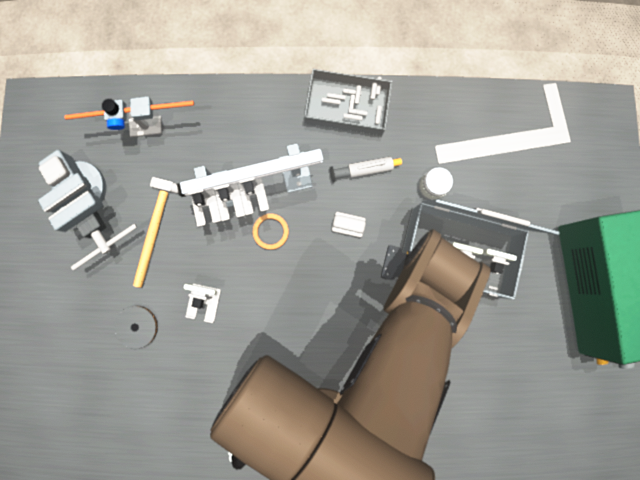

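```bash
python3 -m handwheel '[{"travel":[2,40,0],"roll":1},{"travel":[4,88,0],"roll":2},{"travel":[6,136,0],"roll":3},{"travel":[8,184,0],"roll":4},{"travel":[8,232,0],"roll":5},{"travel":[8,280,0],"roll":6},{"travel":[4,328,0],"roll":6.5},{"travel":[-10,375,0],"roll":6.5}]' 0.0|grep pos; python3 -c "
from h import *
go(349.1,317.6,150,-7.4)"
```

```text
eef_pos: [421.9, 165.2, 230.9]
t 56.05 tcp [421.9 165.2 230.9] yaw -7.30 f [1.  0.1 0.7] m [-0.03 -0.03 -0.01] op 0.500 q [ 0.23  0.23  1.94 -0.    0.97  1.93]
delta [-72.8 152.4 -80.9] roll -0.10
```

```bash
python3 -m handwheel '[{"travel":[-20,42,-10],"roll":0},{"travel":[-40,84,-20],"roll":0},{"travel":[-60,126,-40],"roll":0},{"travel":[-72,152,-70],"roll":0},{"travel":[-72,152,-100],"roll":0},{"travel":[-72,152,-105],"roll":0},{"travel":[-72,152,-105],"roll":0}]'|grep pos; python3 -c "
from h import *
go(349.1,317.6,64.5,-7.4)"
```

```text
eef_pos: [349.6, 315.0, 125.3]
t 56.75 tcp [349.6 315.  125.3] yaw -7.32 f [ 0.6 -0.   0.8] m [ 0.01 -0.01  0.03] op 0.502 q [ 0.59  0.4   2.03 -0.    0.71  2.29]
delta [ -0.5   2.6 -60.8] roll -0.08
```

```bash
python3 -m handwheel '[{"travel":[-0.5,2.5,-5],"roll":0},{"travel":[-0.5,2.5,-30],"roll":0},{"travel":[-0.5,2.5,-52],"roll":0},{"travel":[-0.5,2.5,-60.5],"roll":0},{"travel":[-0.5,2.5,-60.5],"roll":0}]'|grep -E 'pos|force';  python3 -m handwheel '[{"travel":[0,0,0],"roll":0},{"travel":[0,0,0],"roll":0},{"travel":[0,0,0],"roll":0},{"travel":[0,0,0],"roll":0},{"travel":[0,0,0],"roll":0}]' 1.0;
```

```text
eef_pos: [349.2, 317.5, 64.7]
ft_force: [0.2, -0.2, 0.3]
t: 57.75
eef_pos: [349.0, 318.0, 65.3]
tcp_rot: [-2.398, 1.57, 0.615]
ft_force: [-0.7, -1.3, 6.5]
opening: 0.255
```

```bash
python3 -m handwheel '[{"travel":[0,0,10],"roll":0},{"travel":[0,0,35],"roll":0},{"travel":[0,0,75],"roll":0},{"travel":[10,-10,115],"roll":0},{"travel":[30,-35,150],"roll":0},{"travel":[50,-75,157],"roll":0},{"travel":[70,-120,157],"roll":0},{"travel":[85,-160,157],"roll":0}]'; python3 -c "
from h import *
go(481.7,-276.6,222,-13.8)"
```

```text
t: 58.55
eef_pos: [434.0, 155.9, 222.4]
tcp_rot: [2.468, 1.57, -0.801]
ft_force: [0.9, 1.0, -5.9]
opening: 0.253
t 58.55 tcp [434.  155.9 222.4] yaw -7.28 f [ 0.9  1.  -5.9] m [0.15 0.04 0.01] op 0.253 q [ 0.2   0.25  1.93 -0.    0.96  1.9 ]
delta [ 4.770e+01 -4.325e+02 -4.000e-01] roll -6.52
```

```bash
python3 -m handwheel '[{"travel":[4,-40,0],"roll":-1},{"travel":[8,-88,0],"roll":-2},{"travel":[14,-136,0],"roll":-3},{"travel":[20,-184,0],"roll":-4},{"travel":[26,-232,0],"roll":-5},{"travel":[32,-280,0],"roll":-6},{"travel":[38,-325,0],"roll":-6.5},{"travel":[42,-360,0],"roll":-6.5}]'|grep pos; python3 -m handwheel '[{"travel":[4,-40,0],"roll":0},{"travel":[7,-66,0],"roll":0},{"travel":[7,-73,0],"roll":0},{"travel":[7,-73,0],"roll":0}]';python3 -c "
from h import *
go(481.7,-276.6,222,-13.8);grab('top','t27');crop('t27','k5',395,190,545,330,5.2)"
```

```text
eef_pos: [475.3, -204.6, 221.8]
t: 59.75
eef_pos: [482.2, -275.6, 221.4]
tcp_rot: [-0.338, 1.569, 2.562]
ft_force: [-0.6, 0.1, -5.9]
opening: 0.252
t 59.75 tcp [ 482.2 -275.6  221.4] yaw -13.88 f [-0.6  0.1 -5.9] m [0.14 0.08 0.03] op 0.252 q [-0.64  0.39  1.72 -0.    1.04  1.18]
delta [-0.5 -1.   0.6] roll 0.08
```

View pics/k5.png

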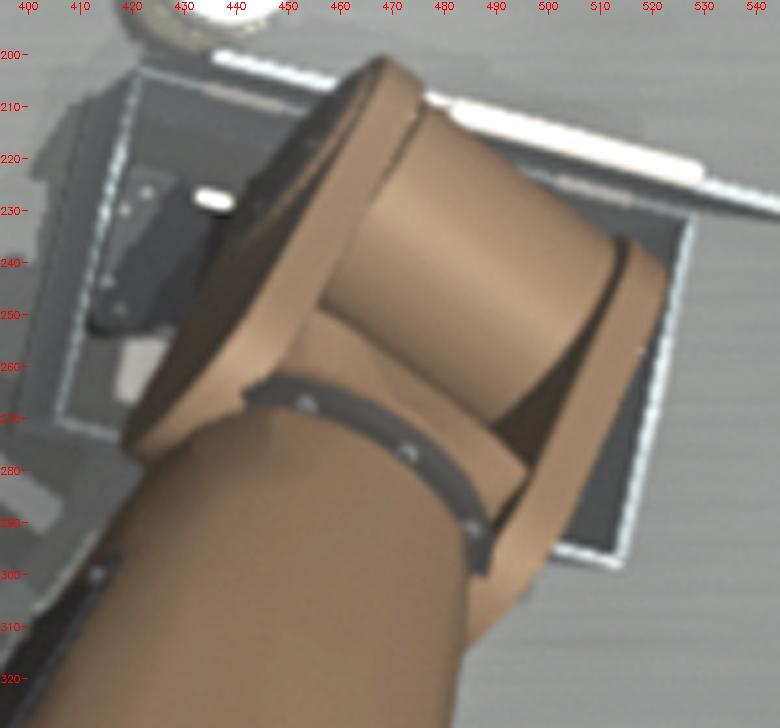

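```bash
python3 -c "
from h import *
C=(489.3,-371.2,-.241)
p2=(*T(C,np.array([[-26,0,0]]))[0][:2],-.241,4);p3=(*T(C,np.array([[-17.5,-91.4,0]]))[0][:2],-.241,4);ph=held(-4.5,65.3)
print(ph)
crop('t27','k5',395,190,545,330,5.2,wire('top',p2,LG)+wire('top',p3,LG,(255,0,0))+wire('top',ph,LG,(0,0,255)))"
```

```text
(np.float64(486.61820588530173), np.float64(-275.7480020166334), np.float64(-0.24151274557835897), np.float64(156.15173203464076))
```

View pics/k5.png

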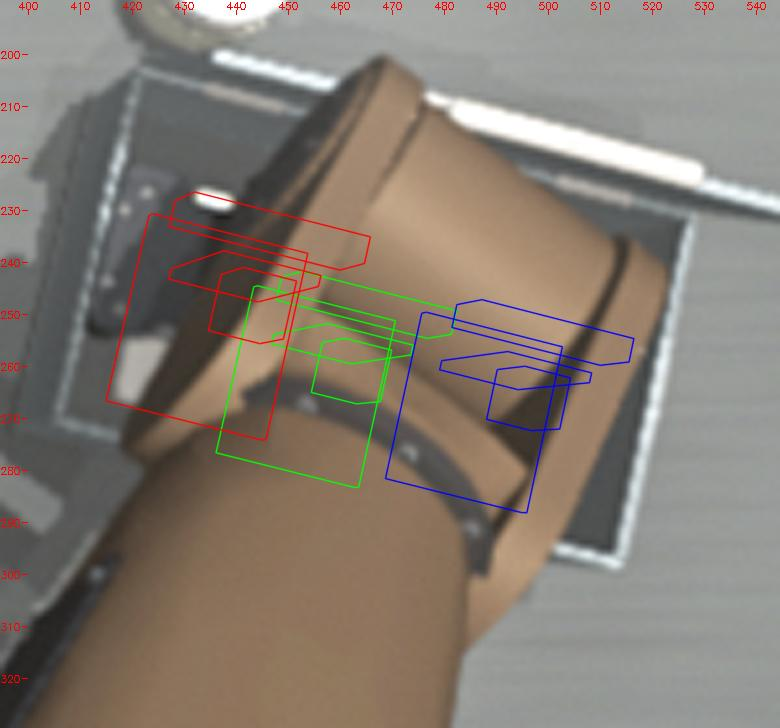

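```bash
python3 -m handwheel '[{"travel":[-0.5,-1,-10],"roll":0},{"travel":[-0.5,-1,-40],"roll":0},{"travel":[-0.5,-1,-75],"roll":0},{"travel":[-0.5,-1,-105],"roll":0},{"travel":[-0.5,-1,-130],"roll":0},{"travel":[-0.5,-1,-142],"roll":0},{"travel":[-0.5,-1,-142],"roll":0}]';for i in 1 2 3; do python3 -m handwheel '[{"travel":[0,0,-2.2],"roll":0},{"travel":[0,0,-2.2],"roll":0}]' |grep -E "pos|force"; done
```

```text
t: 60.5
eef_pos: [481.8, -275.1, 78.4]
tcp_rot: [-0.378, 1.568, 2.524]
ft_force: [-0.2, -0.4, -6.4]
opening: 0.252
eef_pos: [482.8, -276.4, 78.5]
ft_force: [1.1, -0.2, -6.1]
eef_pos: [482.5, -276.3, 75.7]
ft_force: [0.4, -0.4, -6.7]
eef_pos: [482.3, -276.2, 73.0]
ft_force: [0.5, 0.4, -6.2]
```

```bash
for i in 1 2 3; do python3 -m handwheel '[{"travel":[0,0,-1.5],"roll":0},{"travel":[0,0,-1.5],"roll":0}]' |grep -E "pos|force"; done
```

```text
eef_pos: [482.3, -276.2, 71.4]
ft_force: [-0.1, 1.0, -5.9]
eef_pos: [482.3, -276.2, 69.9]
ft_force: [-0.5, 0.6, -6.4]
eef_pos: [482.3, -276.2, 69.5]
ft_force: [-3.7, 1.2, 6.3]
```

```bash
python3 -m handwheel '[{"travel":[0,0,0.5],"roll":0},{"travel":[0,0,0.5],"roll":0},{"travel":[0,0,0.5],"roll":0}]' 0.15 |grep -E "pos|force|open"; python3 -m handwheel '[{"travel":[0,0,10],"roll":0},{"travel":[0,0,35],"roll":0},{"travel":[0,0,75],"roll":0},{"travel":[0,0,120],"roll":0},{"travel":[-10,10,165],"roll":6},{"travel":[-30,40,210],"roll":14},{"travel":[-50,75,255],"roll":22},{"travel":[-60,110,300],"roll":30}]' 0.3; python3 -c "
from h import *
st();grab('top','t28');grab('side','s28');crop('t28','k5',395,190,545,330,5.2);crop('s28','k7',330,60,480,260,4)"
```

```text
eef_pos: [482.6, -276.4, 69.3]
ft_force: [0.1, -0.0, 0.3]
opening: 0.411
t: 62.8
eef_pos: [426.3, -180.5, 351.4]
tcp_rot: [2.146, 1.57, -0.708]
ft_force: [0.9, 0.4, 1.2]
opening: 0.35
t 62.80 tcp [ 426.3 -180.5  351.4] yaw 16.48 f [0.9 0.4 1.2] m [ 0.01 -0.03  0.03] op 0.350 q [-0.54  0.13  1.72 -0.    1.29  0.74]
```

View pics/k5.png

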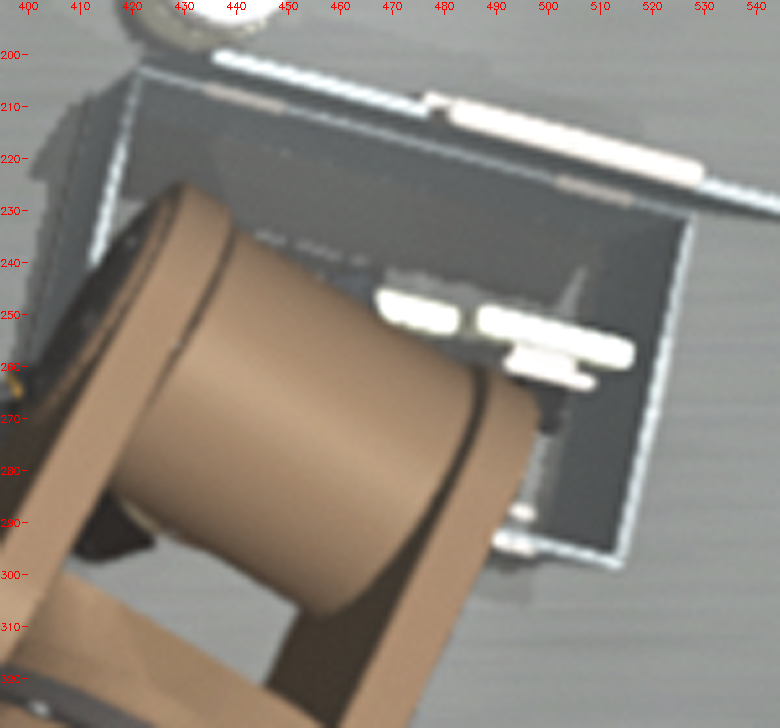

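View pics/k7.png

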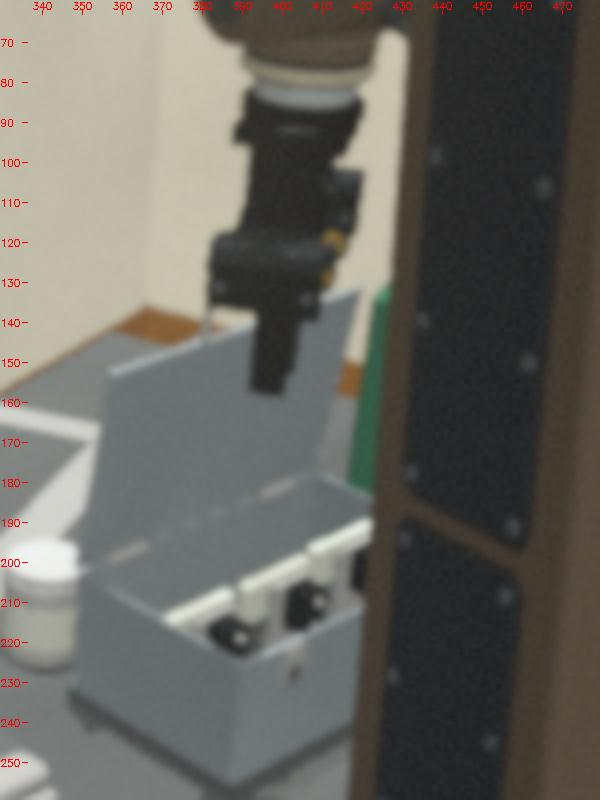

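```bash
python3 -m handwheel '[{"travel":[5,-10,25],"roll":7},{"travel":[20,-35,50],"roll":15},{"travel":[40,-70,60],"roll":23},{"travel":[60,-105,60],"roll":31},{"travel":[80,-140,60],"roll":39},{"travel":[100,-172,60],"roll":47},{"travel":[115,-195,60],"roll":54},{"travel":[118,-204,60],"roll":59.7}]' 0.2; python3 -m handwheel '[{"travel":[0,0,0],"roll":0},{"travel":[0,0,0],"roll":0}]' | grep pos; python3 -c "
from h import *
go(544.5,-384.5,390,76.2)"
```

```text
t: 63.7
eef_pos: [546.6, -387.9, 407.4]
tcp_rot: [-1.983, 1.569, 2.486]
ft_force: [0.3, -0.2, -0.4]
opening: 0.398
eef_pos: [545.6, -385.5, 408.9]
t 63.90 tcp [ 545.6 -385.5  408.9] yaw 75.69 f [-0.1 -0.8  1.2] m [-0.03 -0.11 -0.01] op 0.398 q [-0.71  0.45  1.13  0.    1.57 -0.46]
delta [ -1.1   1.  -18.9] roll 0.51
```

```bash
python3 -m handwheel '[{"travel":[-1.1,1,-20],"roll":0.5},{"travel":[-1.1,1,-40],"roll":0.5},{"travel":[-1.1,1,-55],"roll":0.5},{"travel":[-1.1,1,-55],"roll":0.5}]'; python3 -m handwheel '[{"travel":[0,0,-10],"roll":0},{"travel":[0,0,-17],"roll":0},{"travel":[0,0,-17],"roll":0}]'; python3 -m handwheel '[{"travel":[0,0,0],"roll":0},{"travel":[0,0,0],"roll":0},{"travel":[0,0,0],"roll":0},{"travel":[0,0,0],"roll":0},{"travel":[0,0,0],"roll":0}]' 1.0
```

```text
t: 64.3
eef_pos: [544.1, -383.5, 352.9]
tcp_rot: [-2.074, 1.568, 2.399]
ft_force: [-0.1, -0.9, -0.6]
opening: 0.4
t: 64.6
eef_pos: [544.5, -384.4, 336.6]
tcp_rot: [-2.087, 1.57, 2.387]
ft_force: [0.2, -0.4, -0.3]
opening: 0.397
t: 65.1
eef_pos: [544.8, -384.7, 337.4]
tcp_rot: [1.288, 1.57, -0.52]
ft_force: [-0.1, -0.9, 1.3]
opening: 0.111
```

```bash
python3 -m handwheel '[{"travel":[0,0,0],"roll":0},{"travel":[0,0,0],"roll":0},{"travel":[0,0,0],"roll":0}]' 0.4|grep open; python3 -m handwheel '[{"travel":[0,0,-5],"roll":0},{"travel":[0,0,-10],"roll":0},{"travel":[0,0,-10],"roll":0}]'; python3 -m handwheel '[{"travel":[0,0,0],"roll":0},{"travel":[0,0,0],"roll":0},{"travel":[0,0,0],"roll":0},{"travel":[0,0,0],"roll":0}]' 1.0; python3 -c "
from h import *
st();grab('side','s29');crop('s29','k7',330,60,480,260,4)"
```

```text
opening: 0.278
t: 65.7
eef_pos: [544.5, -384.5, 326.1]
tcp_rot: [-2.063, 1.569, 2.412]
ft_force: [-0.3, 0.3, -0.1]
opening: 0.299
t: 66.1
eef_pos: [544.8, -384.7, 327.4]
tcp_rot: [1.205, 1.57, -0.604]
ft_force: [0.9, -0.2, 0.8]
opening: 0.106
t 66.10 tcp [ 544.8 -384.7  327.4] yaw 76.39 f [ 0.9 -0.2  0.8] m [-0.08 -0.16 -0.05] op 0.106 q [-0.71  0.47  1.29  0.    1.38 -0.48]
```

View pics/k7.png

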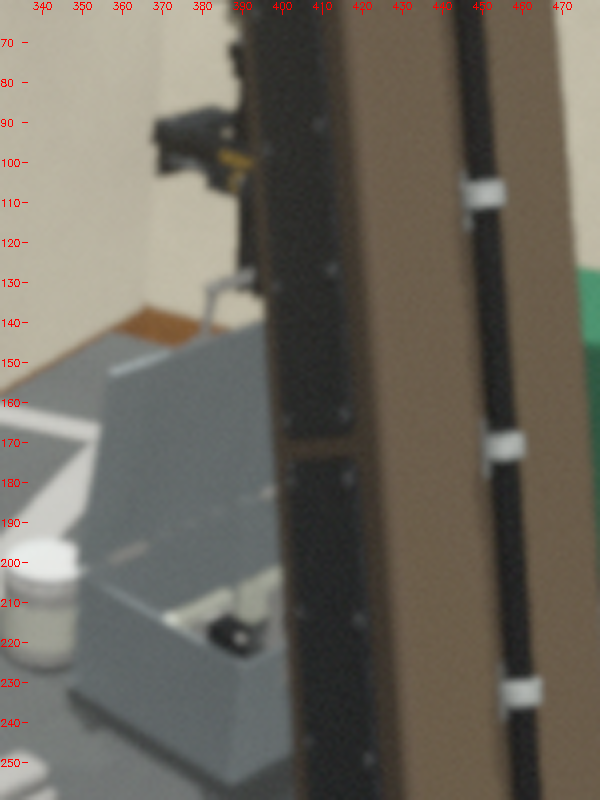

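```bash
python3 - <<'E'
import numpy as np
a0=1.41
f=lambda a:np.array([-225*np.cos(a)+3*np.sin(a),225*np.sin(a)+3*np.cos(a)])
for a in np.r_[np.arange(1.31,0,-.1),0]:
    d=f(a)-f(a0);print("%.3f"%a,np.round([d[0]*.9711,-d[0]*.2387,d[1]],1))
E
```

```text
1.310 [-21.4   5.3  -4.4]
1.210 [-42.3  10.4 -11. ]
1.110 [-62.4  15.3 -19.7]
1.010 [-81.6  20.1 -30.4]
0.910 [-99.7  24.5 -43.1]
0.810 [-116.4   28.6  -57.5]
0.710 [-131.7   32.4  -73.6]
0.610 [-145.3   35.7  -91.2]
0.510 [-157.2   38.6 -110.1]
0.410 [-167.1   41.1 -130.1]
0.310 [-175.1   43.  -151.1]
0.210 [-181.    44.5 -172.7]
0.110 [-184.8   45.4 -194.9]
0.010 [-186.4   45.8 -217.3]
0.000 [-186.4   45.8 -219.6]
```

```bash
python3 -m handwheel '[{"travel":[-10,2.5,-2],"roll":0},{"travel":[-21.4,5.3,-4.4],"roll":0},{"travel":[-32,7.9,-7.5],"roll":0},{"travel":[-42.3,10.4,-11],"roll":0},{"travel":[-52.5,12.9,-15.2],"roll":0},{"travel":[-62.4,15.3,-19.7],"roll":0},{"travel":[-62.4,15.3,-19.7],"roll":0}]'; python3 -c "
from h import *
st()"
```

```text
t: 66.85
eef_pos: [481.1, -368.6, 307.5]
tcp_rot: [-2.283, 1.569, 2.192]
ft_force: [-3.0, 4.3, 1.5]
opening: 0.109
t 66.85 tcp [ 481.1 -368.6  307.5] yaw 76.37 f [-3.   4.3  1.5] m [ 0.7   0.42 -0.07] op 0.109 q [-0.76  0.39  1.48  0.    1.28 -0.53]
```

```bash
python3 -m handwheel '[{"travel":[-9.7,2.4,-5.2],"roll":0},{"travel":[-19.2,4.8,-10.7],"roll":0},{"travel":[-37.3,9.2,-23.4],"roll":0},{"travel":[-54,13.3,-37.8],"roll":0},{"travel":[-69.3,17.1,-53.9],"roll":0},{"travel":[-82.9,20.4,-71.5],"roll":0},{"travel":[-82.9,20.4,-71.5],"roll":0}]'; python3 -c "
from h import *
st()"
```

```text
t: 67.55
eef_pos: [397.6, -347.7, 234.5]
tcp_rot: [-2.106, 1.566, 2.368]
ft_force: [-4.6, 6.4, -0.2]
opening: 0.104
t 67.55 tcp [ 397.6 -347.7  234.5] yaw 76.36 f [-4.6  6.4 -0.2] m [ 1.11  0.71 -0.1 ] op 0.104 q [-0.84  0.33  1.77 -0.    1.05 -0.61]
```

```bash
python3 -m handwheel '[{"travel":[-6.5,2,-9],"roll":0},{"travel":[-12.5,3.9,-18.9],"roll":0},{"travel":[-22.8,6.4,-38.9],"roll":0},{"travel":[-30.8,8.3,-59.9],"roll":0},{"travel":[-36.7,9.8,-81.5],"roll":0},{"travel":[-38.8,10.4,-92],"roll":0},{"travel":[-38.8,10.4,-92],"roll":0}]'; python3 -c "
from h import *
st()"
```

```text
t: 68.25
eef_pos: [360.1, -338.3, 143.1]
tcp_rot: [-2.082, 1.567, 2.393]
ft_force: [-6.9, 2.3, -2.9]
opening: 0.104
t 68.25 tcp [ 360.1 -338.3  143.1] yaw 76.39 f [-6.9  2.3 -2.9] m [ 0.4   0.97 -0.09] op 0.104 q [-0.89  0.4   1.95 -0.    0.79 -0.65]
```

```bash
python3 -m handwheel '[{"travel":[-1.5,0.3,-6],"roll":0},{"travel":[-2.3,0.5,-12],"roll":0},{"travel":[-3,0.7,-18],"roll":0},{"travel":[-3.4,0.8,-23],"roll":0},{"travel":[-3.6,0.9,-27],"roll":0},{"travel":[-3.6,0.9,-27],"roll":0}]'; python3 -m handwheel '[{"travel":[-0.2,0,-3],"roll":0},{"travel":[-0.2,0,-5],"roll":0},{"travel":[-0.2,0,-5],"roll":0}]'
```

```text
t: 68.85
eef_pos: [356.8, -337.4, 117.0]
tcp_rot: [-2.062, 1.568, 2.414]
ft_force: [-5.9, 1.9, -2.9]
opening: 0.106
t: 69.15
eef_pos: [356.5, -337.4, 112.2]
tcp_rot: [-2.068, 1.568, 2.407]
ft_force: [-6.7, 2.7, -1.7]
opening: 0.109
```

```bash
for i in 1 2 3 4; do python3 -m handwheel '[{"travel":[0,0,-1],"roll":0},{"travel":[0,0,-2],"roll":0},{"travel":[0,0,-2],"roll":0}]'| grep -E "pos|force"; done
```

```text
eef_pos: [356.4, -337.4, 110.4]
ft_force: [-8.8, 3.2, -0.9]
eef_pos: [356.4, -337.3, 108.3]
ft_force: [-9.6, 2.8, 0.5]
eef_pos: [356.3, -337.3, 106.3]
ft_force: [-10.1, 3.4, 0.4]
eef_pos: [356.3, -337.3, 104.3]
ft_force: [-10.2, 2.0, -0.3]
```

```bash
python3 -c "
from h import *
from case import lidpts
grab('top','t30');grab('side','s30')
p=(489,-371,-.241,.0)
L=lambda n:[(proj(n,lidpts(p,[(0,145,6),(0,-145,6),(-180,-145,6),(-180,145,6),(0,145,6)])),(0,255,0)),(proj(n,lidpts(p,[(-225,50,3),(-225,-50,3)])),(0,0,255))]
crop('t30','k1',395,195,540,315,5.4,L('top'));crop('s30','k2',335,150,475,260,5.5,L('side'))"
```

```text
(no output)
```

View pics/k1.png

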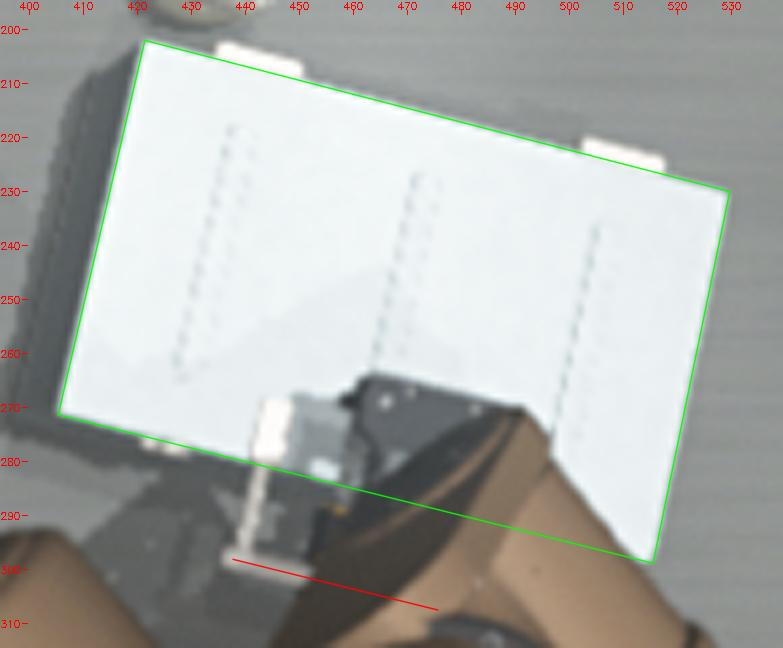

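View pics/k2.png

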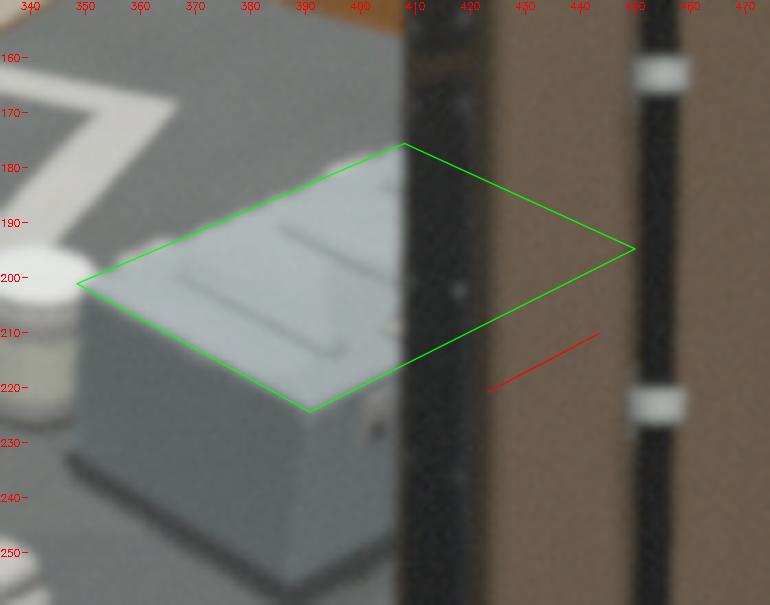

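```bash
for i in 1 2 3 4; do python3 -m handwheel '[{"travel":[-0.3,0,-1],"roll":0},{"travel":[-0.3,0,-1.5],"roll":0}]'| grep -E "pos|force"; done
```

```text
eef_pos: [356.3, -337.3, 102.9]
ft_force: [-8.9, 4.5, 6.7]
eef_pos: [356.3, -337.4, 102.6]
ft_force: [-10.2, 8.3, 23.7]
eef_pos: [356.3, -337.5, 102.3]
ft_force: [-12.1, 12.6, 43.8]
eef_pos: [356.2, -338.1, 101.3]
ft_force: [-13.1, 11.4, 46.7]
```

```bash
python3 -m handwheel '[{"travel":[0,0,3],"roll":0},{"travel":[0,0,3],"roll":0}]'| grep -E "pos|force"; python3 -m handwheel '[{"travel":[0,0,0],"roll":0},{"travel":[0,0,0],"roll":0},{"travel":[0,0,0],"roll":0},{"travel":[0,0,0],"roll":0}]' 0.3; 
```

```text
eef_pos: [356.1, -338.1, 102.1]
ft_force: [-4.8, 2.7, 0.8]
t: 71.85
eef_pos: [355.9, -337.9, 101.0]
tcp_rot: [1.087, 1.57, -0.721]
ft_force: [0.2, 0.4, 0.1]
opening: 0.336
```

```bash
python3 -m handwheel '[{"travel":[0,0,15],"roll":0},{"travel":[0,0,45],"roll":0},{"travel":[0,0,90],"roll":0},{"travel":[10,30,130],"roll":-8},{"travel":[30,70,165],"roll":-16},{"travel":[50,115,190],"roll":-24},{"travel":[65,160,200],"roll":-32},{"travel":[75,205,200],"roll":-40}]'; python3 -m handwheel '[{"travel":[10,45,0],"roll":-8},{"travel":[20,90,0],"roll":-16},{"travel":[20,138,0],"roll":-20},{"travel":[10,186,0],"roll":-20},{"travel":[0,234,0],"roll":-20},{"travel":[-10,282,0],"roll":-20},{"travel":[-10,300,0],"roll":-20},{"travel":[-10,300,0],"roll":-20}]'; python3 -c "
from h import *
from case import lidpts
st();grab('top','t31');grab('side','s31')
L=lambda n,p:[(proj(n,lidpts(p,[(0,145,6),(0,-145,6),(-180,-145,6),(-180,145,6),(0,145,6)])),(0,255,0)),(proj(n,lidpts(p,[(-225,50,3),(-225,-50,3)])),(0,0,255))]
p=(489,-371,-.241,0)
crop('t31','k1',395,195,540,315,5.4,L('top',p));crop('s31','k2',335,150,475,260,5.5,L('side',p))"
```

```text
t: 72.65
eef_pos: [426.6, -152.1, 300.9]
tcp_rot: [2.017, 1.568, -0.468]
ft_force: [1.2, -0.5, -0.7]
opening: 0.349
t: 73.45
eef_pos: [415.3, 148.9, 299.4]
tcp_rot: [-2.801, 1.57, 0.658]
ft_force: [-1.0, -0.3, 0.3]
opening: 0.348
t 73.45 tcp [415.3 148.9 299.4] yaw 18.17 f [-1.  -0.3  0.3] m [ 0.04 -0.01 -0.04] op 0.348 q [0.19 0.13 1.86 0.   1.15 1.45]
```

View pics/t31.png

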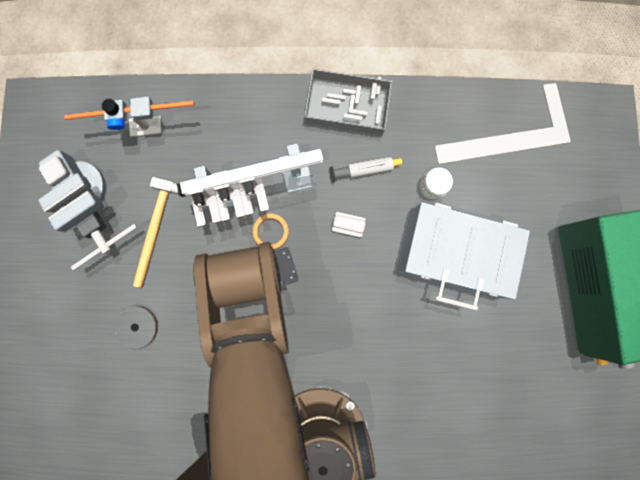

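View pics/s31.png

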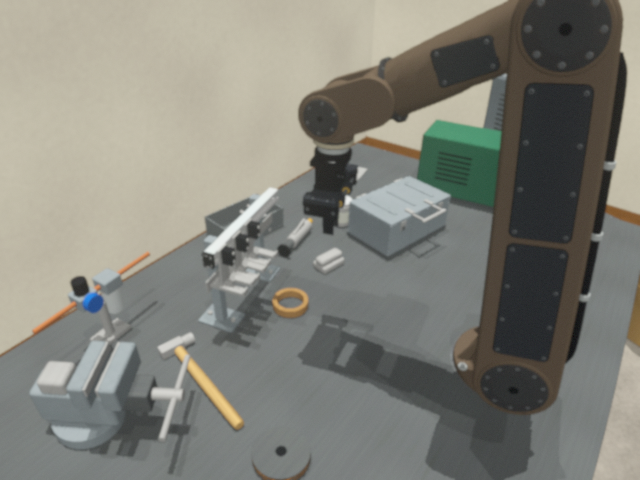

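View pics/k2.png

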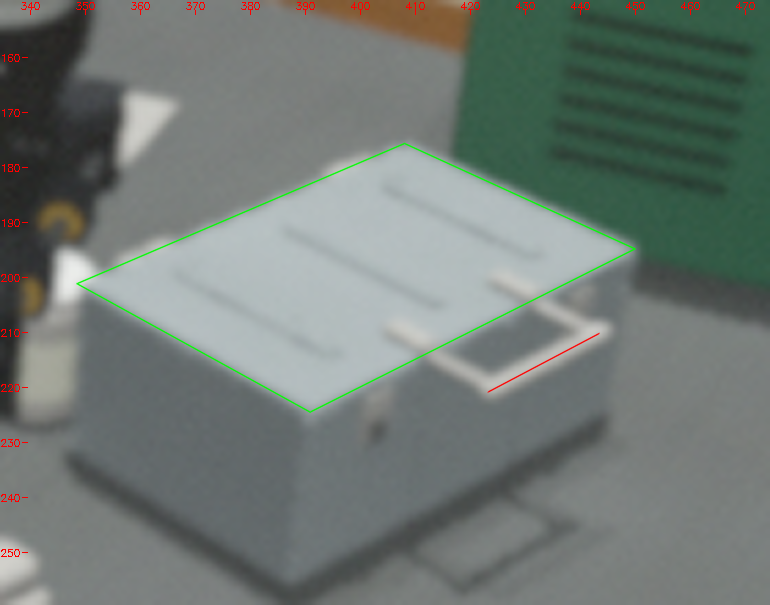

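View pics/k1.png

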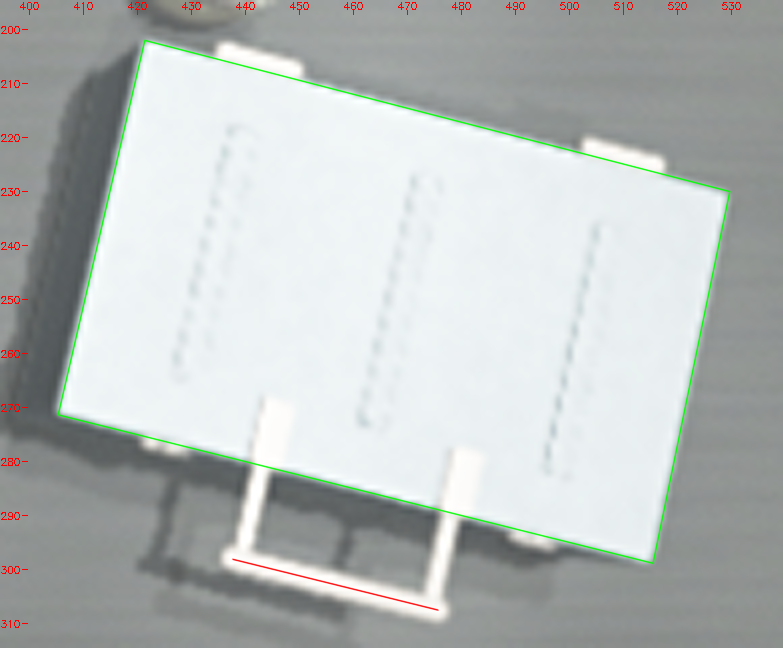

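```bash
python3 - <<'E'
from h import *
gt,gs=gray('t31'),gray('s31')
for y in(130,70,10):
    p0=(*rail(-34,y)[:2],RP[2],151)
    for nm,t in(("top",[(gt,"top",SM["block"],-1,1)]),("side",[(gs,"side",SM["block"],-1,1)])):
        x,f=fit(t,p0,(10,12,.08,4));print(y,nm,np.round(x,2),inrail(x),round(float(f),1))
crop('t31','ka',170,140,330,240,5);crop('s31','kb',190,180,310,320,4)
E
```

```text
130 top [5.9730e+02 2.8959e+02 3.2000e-01 1.4737e+02] [-33.5 128.7] 45.6
130 side [6.0052e+02 2.8506e+02 2.5000e-01 1.4705e+02] [-31.5 123.6] 31.2
70 top [6.0899e+02 2.3025e+02 2.4000e-01 1.4879e+02] [-36.7  68.3] 43.0
70 side [6.1088e+02 2.2602e+02 2.5000e-01 1.4702e+02] [-35.9  63.8] 27.1
10 top [6.2668e+02 1.7336e+02 1.9000e-01 1.4810e+02] [-33.4   8.9] 37.6
10 side [6.2871e+02 1.6830e+02 2.6000e-01 1.4703e+02] [-32.6   3.5] 30.2
```

View pics/ka.png

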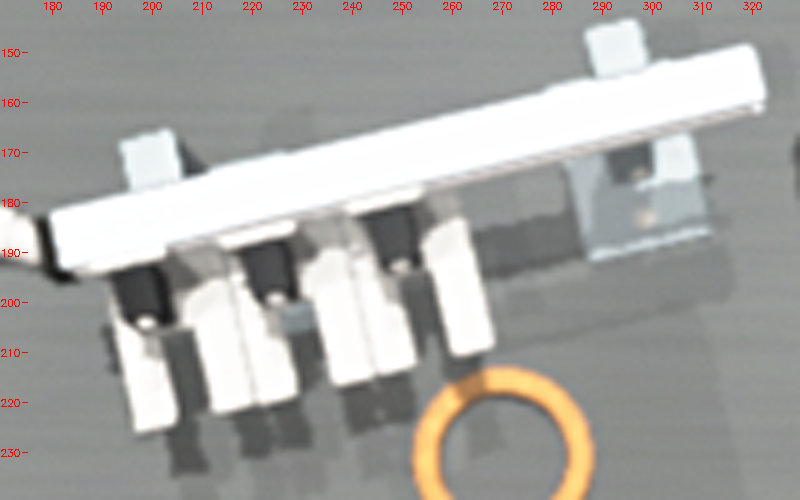

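View pics/kb.png

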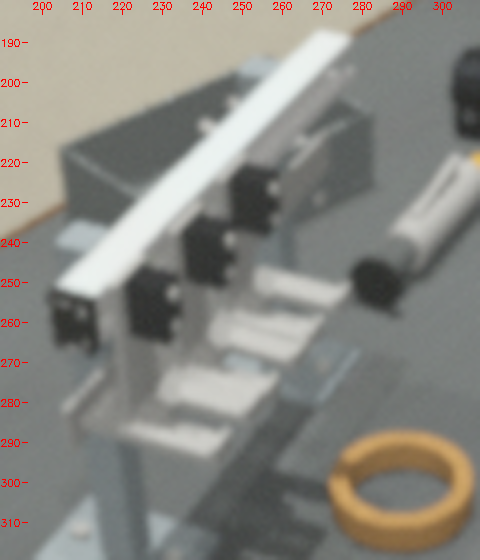

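```bash
python3 -c "
from h import *
a=cv2.imread('pics/top0.png').astype(int);b=cv2.imread('pics/t31.png').astype(int)
for n,(x0,y0,x1,y1) in dict(tin=(418,165,455,200),grinder=(328,152,405,185),dolly=(330,208,368,240),hammer=(130,175,185,290),tape=(250,208,290,240)).items():print(n,np.abs(a-b)[y0:y1,x0:x1].mean().round(1))
print(job.job_done())"
```

```text
tin 2.0
grinder 3.3
dolly 4.4
hammer 3.4
tape 19.7
the job is handed in; nothing more can be done
None
```

The job is handed in at about 73 s of simulated time: three small hangers are on the rail, and the three large ones are in the shut case.

**Rail:** All three small hangers were fed in at the open end and pushed up to the stop. Contact was felt near rail y = 130, 70 and 10. The last camera fits put the blocks 59.4 to 60.4 mm apart, so shoe touches shoe to within about 1 mm. The side view read each position about 5 mm short of the top view, but with the same spacing.

**Case:** The lid was raised to about 1.4 rad and stayed there by itself. The large hangers stand side by side, set down on the floor by feel. The lid was then lowered by its handle, and in both final views its outline matches an angle of 0.

**What went less well:**
- **Second small hanger:** The first two grasps caught the back plate instead of the block. The second hanger slipped in the grip in mid-air, so I set it down on the bench and gripped it again. The first went in without trouble.
- **Lid closing:** The last part of closing was firmer than I wanted. The wrist force reached about 55 N (47 N of it vertical) on the finger-held handle before I backed off.

**Bystanders:** The hammer, dolly, tin and die grinder match the first picture. The tape roll's patch of image differs more. I put that down to the forks and shadows of the hung hangers, because the ring itself looks to be in the same place.

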